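# Grade grinding balls through a turret cap

## Task

Sort the steel grinding balls in the tipping dispenser by size into the two-compartment tray. First tip all the small balls out through the four-hole sieve of the turning cap into the tray compartment away from the push tab while the large balls stay in the drum; then tip the large balls out through the big hole into the compartment next to the tab. Push the tray along underneath as needed, finish with the drum fully upright and the blank part of the cap turned over the magazine, and leave the saline bottle, the timer and the cover-glass box where they stand.

Things in the scene. Friction and masses are not known exactly. Their poses are not given: they have to be found in the camera images.
- dispenser: Fixed bench ball dispenser, turned a little. Origin: on the worktop right under the drum's middle; x runs along the horizontal pivot axis away from the robot, y to the robot's left; the drum tips towards -y. Its only support is a grey pillar, 158 mm high, 100 mm wide at the foot, beginning at x = +97 mm; the robot's side is open below, and a 40 mm high tray passes under the drum.
- dispenser_pivot (a point): Middle of the drum, on its pivot axis, 135 mm above the worktop. The drum is a clear round tub 129 mm in diameter, its underside 49 mm below and its rim 16 mm above this point; drum and cap swing within 82 mm of the axis.
- dispenser_drop (a point): Spot on the worktop under the outlet: balls tipped out drop from about 100 mm height and land within about 20 mm of this spot along dispenser x and from 45 mm to its -y side (most of them) to 45 mm to its +y side (stragglers). A tray compartment's middle belongs here. It lies 20 mm from the dispenser's origin towards +y.
- drum (a joint): Tipping angle of the drum, rad: 0 upright (stop), 3.7 as far over as it goes (stop); at 3.14 the cap faces straight down. Stays where left; about 5 N at the lever move it. Balls come out from about 1.9 on, a small ball lying on a large one often only after passing 3.3, so tip to 3.6; should one still stay behind, rocking between 2.6 and 3.6 frees it. Turn the cap with the drum upright.
- drum_lever (a point): Middle of the lever's grip: a round steel bar 11 mm thick, 60 mm long, parallel to the pivot axis, at dispenser x = -115 mm, 85 mm from the axis. In the dispenser's frame y = -85 mm * sin(drum - 1.850), height = 135 mm + 85 mm * cos(drum - 1.850): from the left over the top to the right. Pinch it from above, fingers closing along dispenser y; it turns within the pinch.
- cap (a joint): Angle of the turning cap on the drum, rad, counter-clockwise positive from above, stops at -1.6 and 1.6, stays where left (friction 0.06 N m). +1.40: the sieve (four round holes 16 mm wide) lies over the magazine; -1.40: the single 37 mm hole; 0: blank metal. Should be right within about 0.1 for tipping. Its start, from -1.3 to 0.9, does no harm while the drum is upright.
- cap_knob (a point): Middle of the bar knob on the cap's axis: 12 mm wide, 40 mm long, 24 mm high (12 mm below to 12 mm above this point); 170 mm above the worktop with the drum upright. The cap's flat disc, 124 mm in diameter, has its upper face 14 mm below. Axes: z along the cap's axis, y along the knob's length, x across its 12 mm; at cap = 0 parallel to the dispenser's.
- drum_magazine (a point): Middle of the magazine in the drum: the 35 x 35 x 60 mm cavity that holds the balls, 36 mm off the drum's axis along dispenser -y when upright.
- tray: Loose steel tray, 116 mm (its x) by 250 mm (its y), walls 40 mm high, 3 mm thick, about 0.45 kg; origin in the middle of its underside. A wall at y = 0 makes two compartments: the +y one, away from the tab, for small balls, the -y one, next to the tab, for large balls; their middles lie at y = +62 and -62 mm. Starts on the robot's right of the drum, tab to the right.
- tray_tab (a point): Top middle of the tray's push tab: an upright steel plate 10 mm thick (along tray y), 44 mm wide (along tray x), 46 mm high, 195 mm from the tray's middle at its -y end, joined to it by a flat tongue 4 mm high; 65 mm are free between tab and tray wall.
- small0: A steel ball, 12 mm in diameter; origin at its centre. Starts in the magazine; may be absent (2 to 4 small balls are there).
- small1: A steel ball, 12 mm in diameter; origin at its centre. Starts in the magazine; may be absent (2 to 4 small balls are there).
- small2: A steel ball, 12 mm in diameter; origin at its centre. Starts in the magazine; may be absent (2 to 4 small balls are there).
- small3: A steel ball, 12 mm in diameter; origin at its centre. Starts in the magazine; may be absent (2 to 4 small balls are there).
- big0: A steel ball, 20 mm in diameter; origin at its centre. Starts in the magazine; always there.
- big1: A steel ball, 20 mm in diameter; origin at its centre. Starts in the magazine; always there.
- saline: Bystander: white plastic bottle with a screw cap, 62 mm in diameter, 160 mm high, loose; origin under its middle.
- timer: Bystander: small white bench timer, 63 x 66 x 30 mm, loose; origin under its middle.
- coverglass: Bystander: small two-coloured cover-glass box, 50 x 50 x 20 mm, loose; origin under its middle.

How it is judged:
By the outcome, as a careful person would: the job done as asked, in the order asked, and still so for the second after the job is handed in, with the robot touching nothing.
Of small0, small1, small2, small3 only 2 to 4 are there at a start; the rules pass over those that are not, and their reading is None.
At some moment in a run one of tray may be knocked a few centimetres aside while the robot is not near it.
Once in a run the grip may slacken for a moment while it holds something.
It also fails if it takes over 210 s, if anything falls off the work surface, if the arm or the gripper's body presses on something with over 40 N, if the wrist force passes 120 N, or if a joint passes its speed limit or range.

## Robot

A 7-joint arm with a two-finger parallel gripper is mounted at the origin on a cart in front of the work surface, level with it; the furniture and walls round the work are solid. World frame = base frame: x ahead of the robot, y to its left, z up, the work surface at z = 0. Lengths are in m, angles in rad, forces in N, time in s.
With the tool pointing down it reaches from about 0.425 to 0.925 m from the base axis. Payload 6.8 kg.
Tool frame: the origin (TCP) lies on the front face of the gripper's body, between the roots of the fingers; the fingertips stand 73 mm ahead of it and the grasp point (between the pads) lies 54 mm ahead of it; z points along the fingers, y is the direction in which the jaws open and shut (so a half turn about z gives the same grasp; the last joint's range is limited). The gripper opens to 85 mm and grips with 20 to 120 N. Pads are 22 mm wide; open, the fingers measure 114 mm over their backs; the gripper's body (76 mm by 85 mm) begins 54 mm behind the grasp point. The pads swing forward as they close: fully open they stand 13 mm farther back than shut.
Start: joints at [1.09, 0.477, 0.022, 1.555, -0.011, 1.109, -0.083], TCP at [0.246, -0.629, 0.304] pointing down, gripper open.
Joint ranges: [-2.96, 2.96], [-0.34, 2.1], [-1.41, 1.46], [0.24, 2.44], [-1.37, 4.51], [0.17, 1.92], [-2.96, 2.96]. Speed limits (rad/s): [2.39, 2.39, 3.14, 3.14, 3.14, 3.14, 3.14].

## Interface

Orientations are given as a unit quaternion [w, x, y, z].
In Python, from station import get_obs, read_camera, hand_in, spot_in, cut_out, spot_point gives the robot as it stands. The module is installed in compiled form; this text tells all that it offers.
- The arm moves only by the tool move_arm, never from a script. Its arguments are lists of equal length, an entry for each row: "gripper": the opening, from 0 (shut) to 1 (fully open); "xyz": the shift along the tool's x, y, z in cm, a list of three; "twist": the turn about the tool's z in rad. A call has 1 to 5 rows; each row is the pose to reach, as a shift and turn from the pose commanded when the call began, along the tool's axes at that moment; what a row does not reach only later rows make up. A row lasts 1/12 s, in which the tool goes at most 41.7 mm and 7.16 degrees, less where a joint would pass 70% of its speed; a pose out of reach is approached as far as the arm can. A call with a gripper value outside its range is refused whole. The fingers move at their own pace and stop on an object; "squeeze" is the grip in N (left out, the last holds). Time passes only in rows, so rows that repeat a pose let the fingers close. It gives the time, the measured TCP pose, the force and the opening at its end, in the units of the state.
- get_obs(): the state, without advancing time (a new reading comes with each control period).
- read_camera(name): name is "side" or "top"; returns a dict with "pixels" (400x640x3 uint8, red, green, blue), "fx", "fy", "cx", "cy" (pixels), "R" (3x3) and "t" (3): a world point X has camera coordinates R X + t. Camera axes: x right, y down, z forward; pixel columns grow to the right and rows downward; lengths in m; the calibration is good to about 2 mm. A picture is of the moment at which its call begins. There is no depth.
- hand_in(): hands the job in, once; it reports no verdict.
Trained networks look in the newest picture that a camera, given by its name, has taken for a name from the list of things; names that differ only in an ending like _2 or _b are one class to them, and where a whole thing is asked for, a point or a joint stands for the part that bears it (a point fixed in the world has none). Each returns a list of dicts, best first, with "p" (0 to 1); they miss things now and then, are a little off and sometimes report something else, mostly with a low value. They report only what shows in the picture. A call takes as long as a camera call.
- spot_in(query, camera): "centre" ([x, y, z] in m, in world coordinates, good to about 4 mm: the middle of the surface that is visible of it).
- cut_out(query, camera): "pixels" (400x640 bool, what is visible of it).
- spot_point(query, camera): "centre" ([x, y, z] in m, in world coordinates, good to about 4 mm: a listed point, or the origin of a listed thing).
The state is a dict: "t": time; "q": joint angles; "joint_vel": joint speeds; "joint_torque": joint torques, N m; "eef_pos": TCP position; "tool_rot": TCP orientation; "contact_force": force on the tool from outside, world axes, zero at the start; "torque": the same for the moment, N m; "gripper_width": opening from 0.0 (shut) to 1.0 (fully open).
Only numpy, scipy, OpenCV 4.12 (cv2) and the standard library are available. Lean on these libraries where they do the work, as an engineer would, in place of code of your own. Each camera call takes 0.05 s, during which the arm holds its last target.

## Working session

There is one attempt and no reset: what is moved stays moved. The work goes in short steps, Python scripts to look and compute and a tool call to move; the robot and the scene stay as the last step left them, time stands still between calls to the robot, and variables do not carry over. Pictures are saved under pics/ and viewed, and the job is handed in when it is done.

Besides the shell and the picture viewer there is one more tool, called as a command line: name --pt "numbers of a row" for each row, then --argument value for the rest. move_arm: Moves the arm, as the interface text tells. Its arguments: {"type":"object","properties":{"gripper":{"type":"array","items":{"type":"number"}},"xyz":{"type":"array","items":{"type":"array","items":{"type":"number"}}},"twist":{"type":"array","items":{"type":"number"}},"squeeze":{"type":"number"}},"required":["gripper","xyz","twist"]}

```bash
mkdir -p pics
cat > h.py <<'E'
from station import *
import numpy as np, cv2
def snap(cam,name):
    c=read_camera(cam); cv2.imwrite(f'pics/{name}.png',c['pixels'][:,:,::-1]); return c
def st():
    o=get_obs(); print('t',round(o['t'],2),'pos',np.round(o['eef_pos'],4),'rot',np.round(o['tool_rot'],4),'F',np.round(o['contact_force'],1),'g',round(o['gripper_width'],3)); return o
E
python3 - <<'E'
from h import *
o=st()
for c in('top','side'):
    k=snap(c,c+'0'); print(c,k['fx'],np.round(k['R'],3).tolist(),np.round(k['t'],3))
for q in ['dispenser','dispenser_pivot','dispenser_drop','drum_lever','cap_knob','drum_magazine','tray','tray_tab','saline','timer','coverglass']:
    for c in('top','side'):
        r=spot_point(q,c)
        print(q,c,[(np.round(x['centre'],3).tolist(),round(x['p'],2)) for x in r[:2]])
E
```

```text
t 0.0 pos [ 0.2457 -0.6282  0.3029] rot [-9.000e-04  9.827e-01  1.853e-01 -2.000e-04] F [-0.  -0.   0.2] g 0.998
top 370.3252040955245 [[0.022, -1.0, 0.02], [-0.994, -0.024, -0.105], [0.106, -0.017, -0.994]] [0.037 0.527 1.391]
side 404.50957913711187 [[-0.882, -0.471, 0.011], [-0.233, 0.415, -0.88], [0.41, -0.779, -0.475]] [0.492 0.212 1.246]
dispenser top [([0.559, 0.215, 0.001], 0.8)]
dispenser side [([0.564, 0.212, -0.001], 0.9)]
dispenser_pivot top [([0.559, 0.214, 0.005], 0.65), ([0.557, 0.214, 0.135], 0.6)]
dispenser_pivot side [([0.564, 0.214, 0.136], 0.84)]
dispenser_drop top []
dispenser_drop side []
drum_lever top [([0.441, 0.289, 0.111], 0.78), ([0.565, 0.176, 0.122], 0.7)]
drum_lever side [([0.447, 0.29, 0.111], 0.85)]
cap_knob top [([0.56, 0.212, 0.17], 0.9)]
cap_knob side [([0.563, 0.215, 0.168], 0.58)]
drum_magazine top [([0.564, 0.175, 0.122], 0.97)]
drum_magazine side [([0.46, 0.42, 0.001], 0.69), ([0.562, 0.173, 0.12], 0.62)]
tray top [([0.566, -0.004, 0.002], 0.76)]
tray side [([0.569, -0.007, -0.001], 0.74)]
tray_tab top [([0.56, -0.204, 0.045], 0.94), ([0.563, -0.006, -0.001], 0.73)]
tray_tab side [([0.558, -0.204, 0.047], 0.82), ([0.565, -0.006, 0.0], 0.66)]
saline top [([0.608, 0.436, -0.0], 0.74)]
saline side [([0.608, 0.435, -0.001], 0.94)]
timer top [([0.56, -0.206, 0.046], 0.74), ([0.415, -0.311, 0.001], 0.63)]
timer side [([0.418, -0.31, -0.003], 0.54)]
coverglass top [([0.462, 0.425, 0.001], 0.47)]
coverglass side [([0.466, 0.42, -0.0], 0.68)]
```

View pics/top0.png

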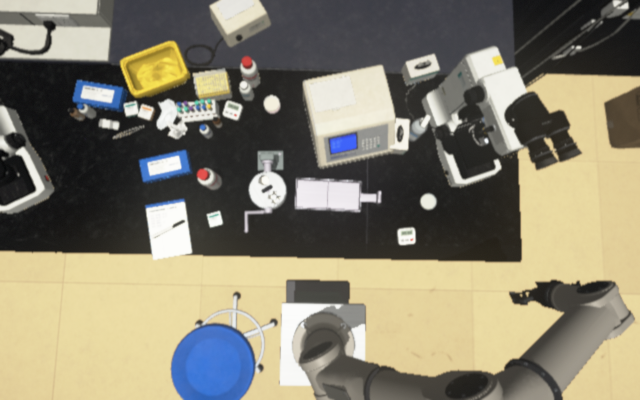

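View pics/side0.png

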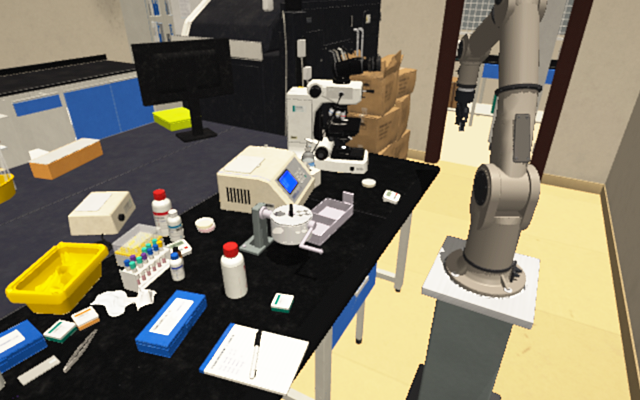

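Run:
```python
from h import *
a=cv2.imread('pics/top0.png')[140:250,190:400]; cv2.imwrite('pics/top0z.png',cv2.resize(a,None,fx=3.8,fy=3.8,interpolation=cv2.INTER_CUBIC))
a=cv2.imread('pics/side0.png')[180:300,220:380]; cv2.imwrite('pics/side0z.png',cv2.resize(a,None,fx=4.8,fy=4.8,interpolation=cv2.INTER_CUBIC))
k=read_camera('top')
def proj(X,k): 
    c=k['R']@np.array(X)+k['t']; return np.round([k['fx']*c[0]/c[2]+k['cx'],k['fy']*c[1]/c[2]+k['cy']],1)
print(proj([.561,.2135,.182],k))
for c in('top','side'):
    k=read_camera(c)
    for r in cut_out('cap_knob',c)[:2]:
        m=r['pixels']; v,u=np.nonzero(m); print(c,r['p'],m.sum(),u.min(),u.max(),v.min(),v.max())
        if m.sum()>5:
            # ray to plane z=.182
            d=np.stack([(u-k['cx'])/k['fx'],(v-k['cy'])/k['fy'],np.ones(len(u))]); R=k['R'];o=-R.T@k['t']; D=R.T@d
            s=(.178-o[2])/D[2]; P=(o[:,None]+D*s)[:2]; C=np.cov(P); w,V=np.linalg.eigh(C); print(P.mean(1),np.sqrt(w),np.degrees(np.arctan2(V[1,1],V[0,1])))
for q in ['timer','coverglass','saline','tray','drum_lever']:
    for c in ('top','side'):
        for r in spot_in(q,c)[:1]: print(q,c,np.round(r['centre'],3),r['p'])
```

```text
[265.4 188. ]
top 0.56 864 250 284 173 207
[0.55492548 0.20810676] [0.0286212  0.03185198] 112.21707696239723
side 0.68 618 272 309 204 225
[0.5344803  0.25053826] [0.02759647 0.03260119] 123.46723290503358
timer top [ 0.414 -0.309  0.022] 0.51
timer side [ 0.414 -0.291  0.018] 0.7
coverglass top [0.46  0.427 0.018] 0.75
coverglass side [0.458 0.429 0.018] 0.69
saline top [0.6   0.42  0.119] 0.64
saline side [0.593 0.454 0.09 ] 0.76
tray side [ 0.554 -0.053  0.016] 0.72
drum_lever top [0.557 0.215 0.158] 0.79
drum_lever side [0.555 0.22  0.157] 0.23
```

View pics/top0z.png

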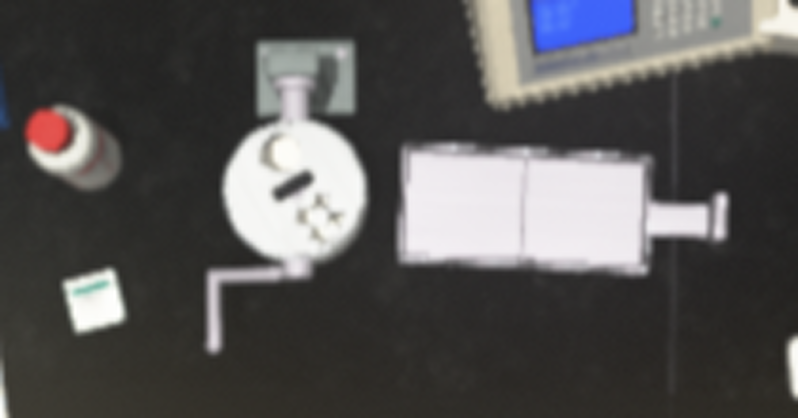

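View pics/side0z.png

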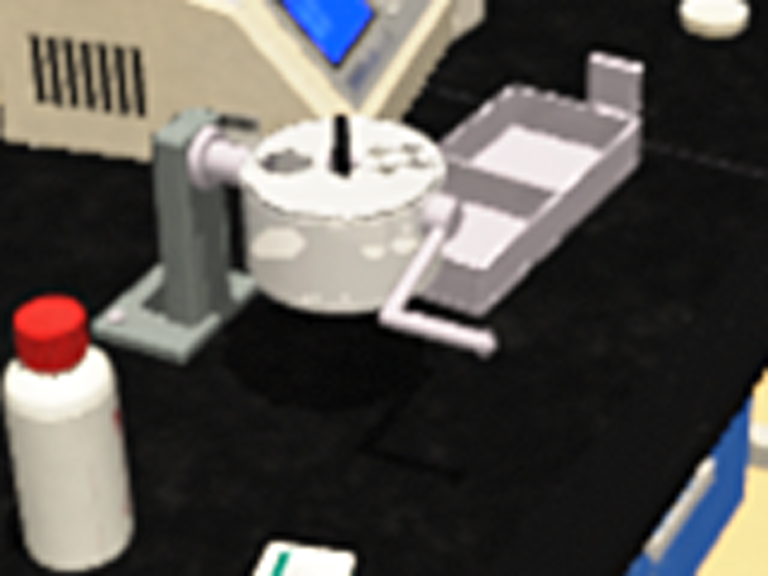

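```bash
cat >> h.py <<'E'
def plan(x,y,z,ang):
    """TCP target world, tool-x angle (deg)"""
    o=st(); w,a,b,c=o['tool_rot']
    from scipy.spatial.transform import Rotation as Ro
    R=Ro.from_quat([a,b,c,w]).as_matrix()
    d=R.T@(np.array([x,y,z])-o['eef_pos'])*100
    cur=np.degrees(np.arctan2(R[1,0],R[0,0])); tw=-((ang-cur+180)%360-180)
    print('cur ang',round(cur,1),'xyz cm',np.round(d,2),'twist',round(np.radians(tw),3),'rows',round(np.linalg.norm(d)/4.17,1),round(abs(tw)/7.16,1))
E
python3 - <<'E'
from h import *
plan(.559,-.204,.25,-2.5)
k=read_camera('top'); im=k['pixels'].astype(int).sum(2)
v,u=np.mgrid[180:197,255:277]; w=np.clip(330-im[180:197,255:277],0,None).astype(float)
r=(u-265.4)**2+(v-188)**2<64; w=w*r
R=k['R'];o=-R.T@k['t'];D=R.T@np.stack([(u.ravel()-k['cx'])/k['fx'],(v.ravel()-k['cy'])/k['fy'],np.ones(u.size)])
P=(o[:,None]+D*((.182-o[2])/D[2]))[:2]; w=w.ravel()
C=np.cov(P,aweights=w); e,V=np.linalg.eigh(C); print(np.average(P,axis=1,weights=w),np.sqrt(e),np.degrees(np.arctan2(V[1,1],V[0,1])))
E
```

```text
t 1.95 pos [ 0.2459 -0.6286  0.3039] rot [0.     0.9827 0.1853 0.    ] F [ 0.2 -0.3  0.3] g 1.0
cur ang 21.4 xyz cm [ 44.63 -28.14   5.39] twist 0.416 rows 12.7 3.3
[0.55973372 0.20848019] [0.00224186 0.0092575 ] 121.83638876662397
```

move_arm --gripper '[1,1,1,1,1]' --pt "3 -1.9 0" --pt "6 -3.8 0" --pt "9 -5.7 0.5" --pt "12 -7.6 1" --pt "15 -9.4 1.5" --twist '[0,0,0,0,0]'

```text
t: 2.42
eef_pos: [0.352, -0.485, 0.289]
tool_rot: [0.0, 0.983, 0.185, 0.0]
contact_force: [1.2, 0.0, -0.8]
gripper_width: 1.0
```

move_arm --gripper '[1,1,1,1,1]' --pt "3 -1.9 0" --pt "6 -3.8 0" --pt "9 -5.7 0.5" --pt "12 -7.6 1" --pt "15 -9.4 1.5" --twist '[0,0,0,0,0]'

```text
t: 2.83
eef_pos: [0.4576, -0.3428, 0.2741]
tool_rot: [0.0, 0.983, 0.185, 0.0]
contact_force: [-0.0, -0.0, -1.1]
gripper_width: 1.002
```

move_arm --gripper '[1,1,1,1,1]' --pt "3 -1.9 0" --pt "6 -3.8 0" --pt "9 -5.7 0.5" --pt "12 -7.6 1" --pt "14.6 -9.3 1.5" --twist '[0.1,0.2,0.3,0.4,0.416]'

```text
t: 3.25
eef_pos: [0.5603, -0.2021, 0.2591]
tool_rot: [-0.0, 1.0, -0.024, 0.001]
contact_force: [0.0, -0.4, -1.2]
gripper_width: 1.0
```

Run:
```python
from h import *
plan(.559,-.204,.084,-2.5)
for c in ('top','side'):
    for q in ('tray_tab','tray'):
        print(q,c,[(np.round(x['centre'],3).tolist(),round(x['p'],2)) for x in spot_point(q,c)[:2]])
```

```text
t 3.25 pos [ 0.5603 -0.2021  0.2591] rot [-1.000e-04  9.997e-01 -2.360e-02  5.000e-04] F [ 0.  -0.4 -1.2] g 1.0
cur ang -2.7 xyz cm [-0.14  0.2  17.51] twist -0.004 rows 4.2 0.0
tray_tab top [([0.558, -0.202, 0.044], 0.72)]
tray top [([0.565, -0.004, 0.0], 0.67)]
tray_tab side [([0.56, -0.205, 0.046], 0.59)]
tray side [([0.571, -0.005, 0.002], 0.83), ([0.462, 0.42, -0.002], 0.34)]
```

move_arm --gripper '[1,1,1,1,1]' --pt "-0.1 0.2 4" --pt "-0.1 0.2 8" --pt "-0.1 0.2 12" --pt "-0.1 0.2 15" --pt "-0.1 0.2 17.3" --twist '[0,0,0,0,0]'

```text
t: 3.87
eef_pos: [0.5555, -0.2085, 0.0833]
tool_rot: [0.0, 1.0, -0.023, -0.002]
contact_force: [-0.2, -0.4, 0.3]
gripper_width: 0.999
```

move_arm --gripper '[0,0,0,0,0]' --pt "0 0 0" --pt "0 0 0" --pt "0 0 0" --pt "0 0 0" --pt "0 0 0" --twist '[0,0,0,0,0]' --squeeze 40

```text
t: 4.28
eef_pos: [0.5589, -0.2071, 0.088]
tool_rot: [0.001, 1.0, -0.022, 0.002]
contact_force: [0.2, -0.1, 0.4]
gripper_width: 0.3
```

move_arm --gripper '[0,0,0,0]' --pt "0 0 0" --pt "0 0 0" --pt "0 0 0" --pt "0 0 0" --twist '[0,0,0,0]'

```text
t: 4.62
eef_pos: [0.5587, -0.2061, 0.0876]
tool_rot: [0.0, 1.0, -0.021, 0.001]
contact_force: [-2.1, 1.7, 8.1]
gripper_width: 0.109
```

Run:
```python
from h import *
st(); k=snap('top','top1'); 
a=k['pixels'][130:260,180:440,::-1]; cv2.imwrite('pics/top1z.png',cv2.resize(a,None,fx=3,fy=3,interpolation=cv2.INTER_CUBIC))
for c in ('top','side'):
    for q in ('tray_tab','tray'):
        print(q,c,[(np.round(x['centre'],3).tolist(),round(x['p'],2)) for x in spot_point(q,c)[:2]])
```

```text
t 4.62 pos [ 0.5587 -0.2061  0.0876] rot [ 1.000e-04  9.998e-01 -2.090e-02  1.100e-03] F [-2.1  1.7  8.1] g 0.109
tray_tab top [([0.556, -0.207, 0.046], 0.9)]
tray top [([0.564, -0.009, 0.003], 0.67)]
tray_tab side [([0.56, -0.205, 0.046], 0.59)]
tray side [([0.571, -0.005, 0.002], 0.83), ([0.462, 0.42, -0.002], 0.34)]
```

View pics/top1z.png

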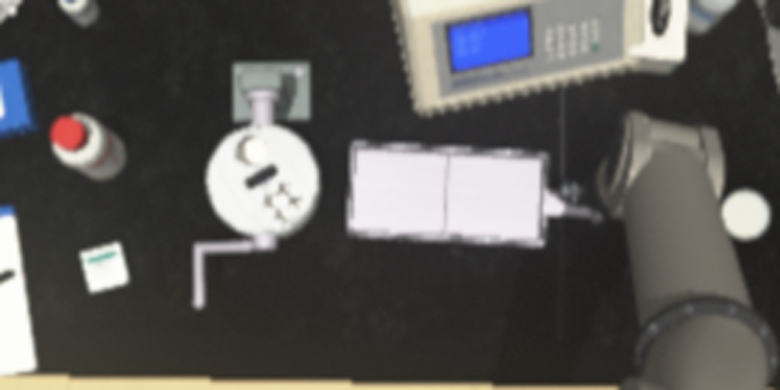

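move_arm --gripper '[0,0,0,0,0]' --pt "-0.2 -1 0" --pt "-0.4 -3 0" --pt "-0.6 -5 0" --pt "-0.8 -7 0" --pt "-1 -9 0" --twist '[0,0,0,0,0]'

```text
t: 5.28
eef_pos: [0.5528, -0.1176, 0.0876]
tool_rot: [0.001, 1.0, -0.023, 0.002]
contact_force: [0.6, -4.5, 5.3]
gripper_width: 0.107
```

move_arm --gripper '[0,0,0,0,0]' --pt "-0.2 -2 0" --pt "-0.4 -4 0" --pt "-0.6 -6 0" --pt "-0.8 -8 0" --pt "-0.8 -8.9 0" --twist '[0,0,0,0,0]'

```text
t: 5.7
eef_pos: [0.5486, -0.0259, 0.0875]
tool_rot: [0.0, 1.0, -0.021, 0.002]
contact_force: [0.2, -6.7, 8.1]
gripper_width: 0.109
```

```bash
cat >> h.py <<'E'
def fitq(qs):
    for q in qs:
      for c in ('top','side'):
        print(q,c,[(np.round(x['centre'],3).tolist(),round(x['p'],2)) for x in spot_point(q,c)[:2]])
def zoom(k,u0,u1,v0,v1,name,f=3):
    a=k['pixels'][v0:v1,u0:u1,::-1]; cv2.imwrite(f'pics/{name}.png',cv2.resize(a,None,fx=f,fy=f,interpolation=cv2.INTER_CUBIC))
E
python3 - <<'E'
from h import *
st(); k=snap('top','top2'); snap('side','side2'); zoom(k,180,440,130,260,'top2z')
fitq(['tray_tab','tray'])
E
```

```text
t 5.7 pos [ 0.5486 -0.0259  0.0875] rot [ 4.000e-04  9.998e-01 -2.110e-02  1.600e-03] F [ 0.2 -6.7  8.1] g 0.109
tray_tab top [([0.549, -0.027, 0.048], 0.71)]
tray_tab side [([0.55, -0.022, 0.046], 0.87)]
tray top [([0.554, 0.17, -0.001], 0.62), ([0.564, 0.176, 0.116], 0.57)]
tray side [([0.556, 0.168, 0.0], 0.55)]
```

View pics/top2z.png

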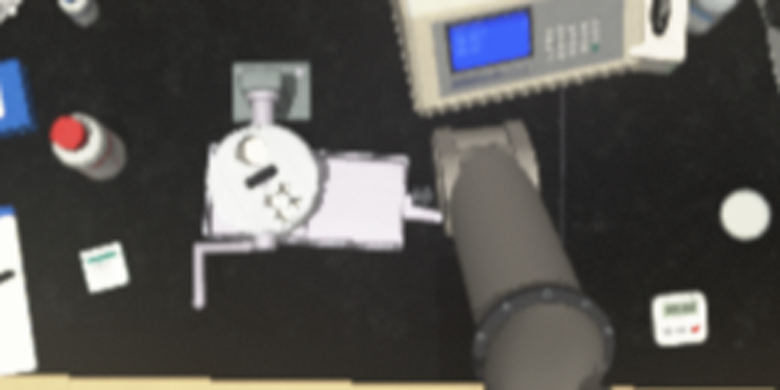

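move_arm --gripper '[0.5,0.5,0.5,0.5,0.5]' --pt "0 0 0" --pt "0 0 0" --pt "0 0 0" --pt "0 0 -2" --pt "0 0 -6" --twist '[0,0,0,0,0]'

```text
t: 6.42
eef_pos: [0.5445, -0.0272, 0.1426]
tool_rot: [0.0, 1.0, -0.022, -0.005]
contact_force: [1.3, -0.4, 0.6]
gripper_width: 0.497
```

move_arm --gripper '[0.6,0.6,0.6,0.6,0.6]' --pt "0 0 -4" --pt "0 0 -8" --pt "0 0 -12" --pt "0 0 -16" --pt "0 0 -18" --twist '[0,0,0,0,0]'

```text
t: 6.83
eef_pos: [0.5487, -0.0273, 0.3311]
tool_rot: [-0.0, 1.0, -0.022, 0.003]
contact_force: [0.3, 0.1, 0.1]
gripper_width: 0.602
```

Run:
```python
from h import *
plan(.5605,.2135,.30,-60)
print(np.round(get_obs()['q'],2))
k=snap('top','top3');snap('side','side3')
fitq(['tray','cap_knob'])
```

```text
t 6.83 pos [ 0.5487 -0.0273  0.3311] rot [-1.000e-04  9.998e-01 -2.200e-02  3.300e-03] F [0.3 0.1 0.1] g 0.602
cur ang -2.5 xyz cm [  0.1  -24.1    3.12] twist 1.003 rows 5.8 8.0
[-0.    0.24 -0.07  1.83  0.02  1.06 -1.7 ]
tray top [([0.558, 0.172, 0.001], 0.89)]
tray side [([0.557, 0.171, -0.001], 0.77), ([0.444, 0.291, 0.115], 0.27)]
cap_knob top [([0.561, 0.214, 0.168], 0.68)]
cap_knob side [([0.562, 0.212, 0.168], 0.9)]
```

move_arm --gripper '[0.6,0.6,0.6,0.6,0.6]' --pt "0 -4 0" --pt "0 -8 0" --pt "0 -12 0" --pt "0 -16 0" --pt "0 -20 0" --twist '[-0.12,-0.24,-0.36,-0.48,-0.6]'

```text
t: 7.55
eef_pos: [0.5554, 0.1744, 0.3241]
tool_rot: [0.0, 0.961, 0.277, -0.002]
contact_force: [0.9, -0.5, 0.7]
gripper_width: 0.598
```

move_arm --gripper '[0.6,0.6,0.6,0.6,0.6]' --pt "0 0 0" --pt "0 0 0" --pt "0 0 0" --pt "0 0 0" --pt "0 0 0" --twist '[-0.12,-0.24,-0.36,-0.48,-0.6]'

```text
t: 7.97
eef_pos: [0.5555, 0.1727, 0.3237]
tool_rot: [-0.001, 0.836, 0.549, -0.002]
contact_force: [0.0, 0.7, 0.8]
gripper_width: 0.597
```

move_arm --gripper '[0.6,0.6,0.6,0.6,0.6]' --pt "0 0 0" --pt "0 0 0" --pt "0 0 0" --pt "0 0 0" --pt "0 0 0" --twist '[-0.12,-0.24,-0.36,-0.48,-0.6]'

```text
t: 8.38
eef_pos: [0.5555, 0.1726, 0.3238]
tool_rot: [-0.001, 0.636, 0.772, -0.001]
contact_force: [-0.1, -0.4, 0.6]
gripper_width: 0.603
```

Run:
```python
from h import *
plan(.561,.2135,.27,119)
print(np.round(get_obs()['q'],2))
```

```text
t 8.38 pos [0.5555 0.1726 0.3238] rot [-0.0011  0.6361  0.7716 -0.0015] F [-0.1 -0.4  0.6] g 0.603
cur ang 101.0 xyz cm [3.91 1.34 5.38] twist -0.314 rows 1.6 2.5
[-0.04  0.35 -0.47  1.73  0.17  1.11 -0.37]
```

move_arm --gripper '[0.6,0.6,0.6,0.6,0.6]' --pt "2 0.7 2" --pt "3.9 1.3 4" --pt "3.9 1.3 5.4" --pt "3.9 1.3 7" --pt "3.9 1.3 8.8" --twist '[-0.12,-0.24,-0.31,-0.31,-0.31]'

```text
t: 8.8
eef_pos: [0.561, 0.2138, 0.2354]
tool_rot: [-0.001, 0.511, 0.859, -0.001]
contact_force: [-0.6, 0.1, 0.2]
gripper_width: 0.602
```

Run:
```python
from h import *
k=snap('side','side4'); zoom(k,220,380,160,290,'side4z',4.8); k=snap('top','top4')
plan(.561,.2135,.234,119)
fitq(['cap_knob'])
```

```text
t 8.9 pos [0.5595 0.2124 0.2332] rot [-0.0028  0.5118  0.8591 -0.0034] F [-0.4  0.1  0.7] g 0.601
cur ang 118.4 xyz cm [ 0.03  0.18 -0.08] twist -0.01 rows 0.0 0.1
cap_knob top []
cap_knob side [([0.563, 0.212, 0.169], 0.93)]
```

View pics/side4z.png

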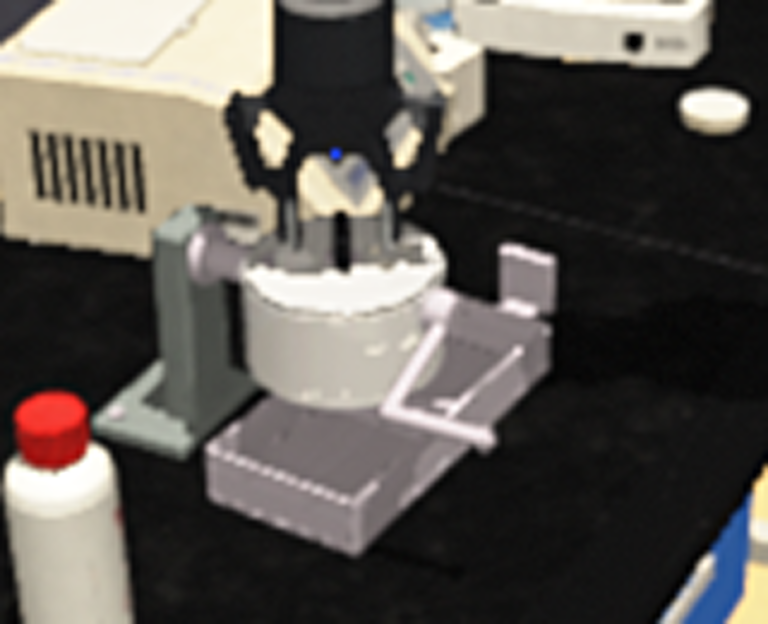

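move_arm --gripper '[0,0,0,0,0]' --pt "0 0.1 0" --pt "0 0.1 0" --pt "0 0.1 0" --pt "0 0.1 0" --pt "0 0.1 0" --twist '[0,0,0,0,0]' --squeeze 60

```text
t: 9.42
eef_pos: [0.5609, 0.2134, 0.2385]
tool_rot: [-0.001, 0.512, 0.859, -0.002]
contact_force: [-7.9, -3.4, 6.8]
gripper_width: 0.123
```

Run:
```python
from h import *
plan(.561,.2135,.234,173.5); print(get_obs()['torque'])
```

```text
t 9.42 pos [0.5609 0.2134 0.2385] rot [-8.000e-04  5.119e-01  8.590e-01 -2.100e-03] F [-7.9 -3.4  6.8] g 0.123
cur ang 118.4 xyz cm [0.01 0.02 0.45] twist -0.961 rows 0.1 7.7
[-0.75460462  1.6736362  -0.00475185]
```

move_arm --gripper '[0,0,0,0,0]' --pt "0 0 0" --pt "0 0 0" --pt "0 0 0" --pt "0 0 0" --pt "0 0 0" --twist '[-0.1,-0.2,-0.3,-0.4,-0.5]'

```text
t: 9.83
eef_pos: [0.5608, 0.2133, 0.2385]
tool_rot: [-0.001, 0.281, 0.96, -0.002]
contact_force: [-8.6, -4.9, 7.1]
gripper_width: 0.12
```

move_arm --gripper '[0,0,0,0,0]' --pt "0 0 0" --pt "0 0 0" --pt "0 0 0" --pt "0 0 0" --pt "0 0 0" --twist '[-0.1,-0.2,-0.3,-0.4,-0.46]'

```text
t: 10.25
eef_pos: [0.5608, 0.2131, 0.2385]
tool_rot: [-0.002, 0.055, 0.998, -0.002]
contact_force: [-9.7, -4.7, 8.7]
gripper_width: 0.12
```

move_arm --gripper '[0,0]' --pt "0 0 0" --pt "0 0 0" --twist '[0,0]'

```text
t: 10.42
eef_pos: [0.5607, 0.2131, 0.2385]
tool_rot: [-0.002, 0.057, 0.998, -0.002]
contact_force: [-10.0, -4.5, 7.5]
gripper_width: 0.119
```

Run:
```python
from h import *
plan(.561,.2135,.234,173.1); print(get_obs()['torque'],get_obs()['q'])
```

```text
t 10.42 pos [0.5607 0.2131 0.2385] rot [-0.0018  0.0573  0.9984 -0.0018] F [-10.   -4.5   7.5] g 0.119
cur ang 173.4 xyz cm [-0.02  0.04  0.45] twist 0.006 rows 0.1 0.0
[-0.96307666  1.86803676 -0.0026875 ] [ 0.07221087  0.52626052 -0.72673035  1.76308517  0.40528151  1.01294826
  0.64783715]
```

move_arm --gripper '[0.6,0.6,0.6,0.6,0.6]' --pt "0 0 0" --pt "0 0 0" --pt "0 0 0" --pt "0 0 -3" --pt "0 0 -6" --twist '[0,0,0,0,0]'

```text
t: 10.83
eef_pos: [0.5621, 0.2136, 0.2972]
tool_rot: [-0.002, 0.057, 0.998, -0.001]
contact_force: [0.9, 0.1, 0.4]
gripper_width: 0.6
```

move_arm --gripper '[0.6,0.6,0.6,0.6,0.6]' --pt "4 0 -2" --pt "8 0 -2" --pt "12 0 -2" --pt "12 0 -2" --pt "12 0 -2" --twist '[-0.1,-0.17,-0.17,-0.17,-0.17]'

```text
t: 11.25
eef_pos: [0.4418, 0.2285, 0.3186]
tool_rot: [0.001, -0.029, 1.0, -0.001]
contact_force: [0.8, -0.0, -1.3]
gripper_width: 0.6
```

Run:
```python
from h import *
k=snap('top','top5');zoom(k,220,300,150,260,'top5z',5);k2=snap('side','side5'); zoom(k2,220,380,160,290,'side5z',4.8)
plan(.441,.2905,.20,183)
fitq(['drum_lever','tray','dispenser','drum_magazine'])
```

```text
t 11.35 pos [0.4444 0.2277 0.3184] rot [ 8.000e-04 -2.710e-02  9.996e-01  1.000e-04] F [ 1.  -0.8  0.6] g 0.6
cur ang -176.9 xyz cm [ 0.02  6.28 11.84] twist 0.002 rows 3.2 0.0
drum_lever top []
drum_lever side [([0.446, 0.291, 0.11], 0.58)]
tray top [([0.557, 0.17, -0.002], 0.62)]
tray side [([0.558, 0.17, 0.0], 0.77)]
dispenser top [([0.56, 0.212, 0.004], 0.74)]
dispenser side []
drum_magazine top [([0.563, 0.176, 0.119], 0.83)]
drum_magazine side [([0.564, 0.177, 0.119], 0.56)]
```

View pics/top5z.png

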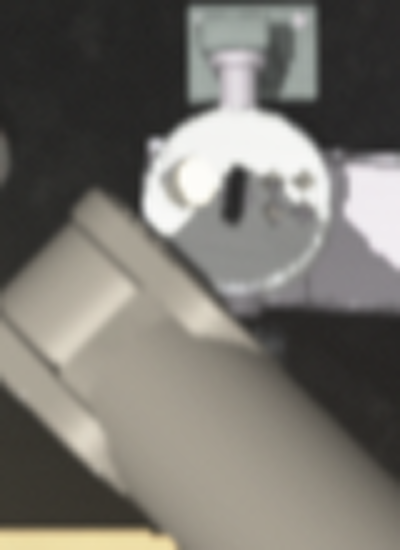

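View pics/side5z.png

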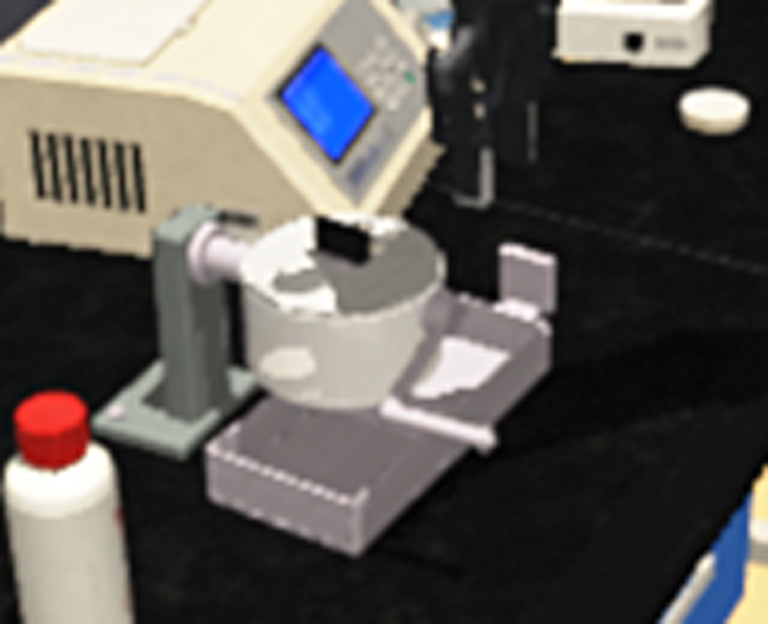

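move_arm --gripper '[0.5,0.5,0.5,0.5,0.5]' --pt "0.2 3 2" --pt "0.2 6.3 4" --pt "0.2 6.3 8" --pt "0.2 6.3 12" --pt "0.2 6.3 15.3" --twist '[0,0,0,0,0]'

```text
t: 12.17
eef_pos: [0.4374, 0.291, 0.1625]
tool_rot: [-0.001, -0.028, 1.0, -0.0]
contact_force: [0.2, -1.3, 0.3]
gripper_width: 0.504
```

Run:
```python
from h import *
k2=snap('side','side6'); zoom(k2,220,380,160,290,'side6z',4.8)
plan(.442,.2905,.165,183)
```

```text
t 12.22 pos [0.4352 0.2883 0.1571] rot [-0.0043 -0.0278  0.9996 -0.0024] F [-1.6 -1.6 -4.6] g 0.502
cur ang -176.8 xyz cm [-0.68  0.18 -0.79] twist 0.003 rows 0.3 0.0
```

View pics/side6z.png

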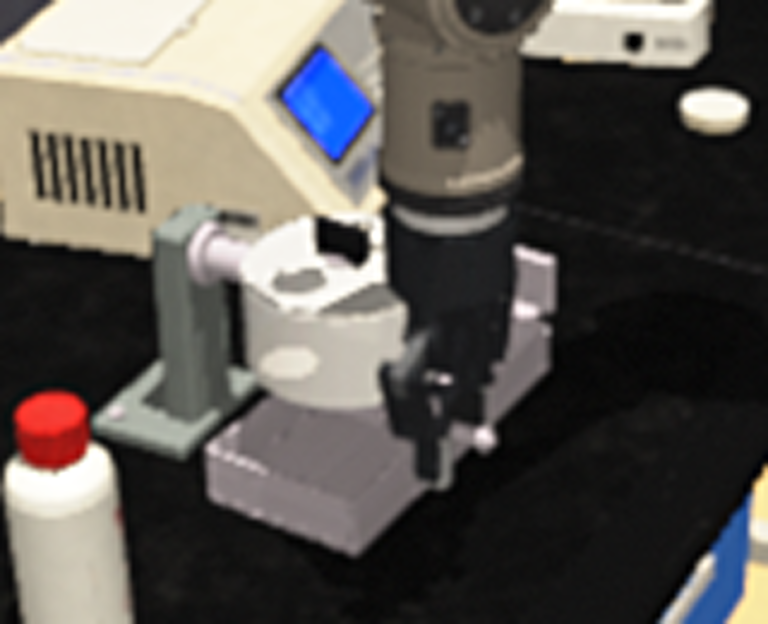

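move_arm --gripper '[0,0,0,0,0]' --pt "0 0 0" --pt "0 0 0" --pt "0 0 0" --pt "0 0 0" --pt "0 0 0" --twist '[0,0,0,0,0]' --squeeze 40

```text
t: 12.63
eef_pos: [0.4386, 0.2885, 0.1664]
tool_rot: [0.001, -0.027, 1.0, -0.002]
contact_force: [-1.3, -6.2, -2.9]
gripper_width: 0.111
```

```bash
cat >> h.py <<'E'
def lever(phi,yaw=np.radians(2.9),piv=(.5607,.2133),x=-.118,r=.085):
    y=-r*np.sin(phi-1.85); z=.135+r*np.cos(phi-1.85)
    return np.array([piv[0]+np.cos(yaw)*x-np.sin(yaw)*y, piv[1]+np.sin(yaw)*x+np.cos(yaw)*y, z+.054])
def arc(phis,start=None):
    """deltas cm in tool axes from commanded pose, taken as lever(start)"""
    yaw=np.radians(2.9); b=lever(start)
    for p in phis:
        d=(lever(p)-b)*100
        tx=np.array([-np.cos(yaw),-np.sin(yaw),0]); ty=np.array([-np.sin(yaw),np.cos(yaw),0])
        print(round(p,2),np.round([d@tx,d@ty,-d[2]],1).tolist())
E
python3 - <<'E'
from h import *
st(); print(lever(0))
s=0
for i in range(9):
    e=min(s+.4,3.6); print('from',s); arc(np.linspace(s,e,6)[1:],s); s=e
E
```

```text
t 12.63 pos [0.4386 0.2885 0.1664] rot [ 6.000e-04 -2.650e-02  9.996e-01 -1.900e-03] F [-1.3 -6.2 -2.9] g 0.111
[0.43871725 0.28893379 0.16557483]
from 0
0.08 [0.0, 0.2, -0.7]
0.16 [0.0, 0.3, -1.3]
0.24 [0.0, 0.3, -2.0]
0.32 [0.0, 0.3, -2.7]
0.4 [0.0, 0.3, -3.4]
from 0.4
0.48 [0.0, -0.1, -0.7]
0.56 [0.0, -0.3, -1.3]
0.64 [-0.0, -0.5, -2.0]
0.72 [-0.0, -0.8, -2.6]
0.8 [-0.0, -1.1, -3.2]
from 0.8
0.88 [0.0, -0.4, -0.6]
0.96 [0.0, -0.8, -1.1]
1.04 [-0.0, -1.2, -1.6]
1.12 [-0.0, -1.7, -2.1]
1.2 [0.0, -2.2, -2.5]
from 1.2000000000000002
1.28 [-0.0, -0.6, -0.4]
1.36 [-0.0, -1.1, -0.7]
1.44 [0.0, -1.8, -1.0]
1.52 [-0.0, -2.4, -1.3]
1.6 [0.0, -3.0, -1.5]
from 1.6
1.68 [0.0, -0.7, -0.1]
1.76 [-0.0, -1.3, -0.2]
1.84 [-0.0, -2.0, -0.3]
1.92 [0.0, -2.7, -0.2]
2.0 [-0.0, -3.4, -0.2]
from 2.0
2.08 [0.0, -0.7, 0.1]
2.16 [0.0, -1.3, 0.3]
2.24 [0.0, -2.0, 0.5]
2.32 [0.0, -2.6, 0.8]
2.4 [0.0, -3.2, 1.2]
from 2.4
2.48 [-0.0, -0.6, 0.4]
2.56 [0.0, -1.1, 0.8]
2.64 [-0.0, -1.6, 1.3]
2.72 [-0.0, -2.1, 1.8]
2.8 [-0.0, -2.5, 2.3]
from 2.8
2.88 [-0.0, -0.4, 0.6]
2.96 [-0.0, -0.7, 1.2]
3.04 [-0.0, -1.0, 1.8]
3.12 [0.0, -1.2, 2.4]
3.2 [0.0, -1.4, 3.1]
from 3.1999999999999997
3.28 [-0.0, -0.1, 0.7]
3.36 [-0.0, -0.2, 1.3]
3.44 [0.0, -0.2, 2.0]
3.52 [0.0, -0.2, 2.7]
3.6 [0.0, -0.1, 3.4]
```

move_arm --gripper '[0,0,0,0,0]' --pt "0 0.3 -1.3" --pt "0 0.3 -2.7" --pt "0 0.2 -4.1" --pt "0 -0.4 -5.4" --pt "0 -0.8 -6.6" --twist '[0,0,0,0,0]'

```text
t: 13.05
eef_pos: [0.4389, 0.2818, 0.2332]
tool_rot: [0.001, -0.027, 1.0, -0.0]
contact_force: [4.0, -4.3, -11.9]
gripper_width: 0.112
```

Run:
```python
from h import *
st(); print(lever(.8))
```

```text
t 13.05 pos [0.4389 0.2818 0.2332] rot [ 1.000e-03 -2.730e-02  9.996e-01 -4.000e-04] F [  4.   -4.3 -11.9] g 0.112
[0.43912085 0.28096658 0.23129354]
```

move_arm --gripper '[0,0,0,0,0]' --pt "0 -0.8 -1.1" --pt "0 -1.7 -2.1" --pt "0 -2.8 -2.9" --pt "0 -4 -3.6" --pt "0 -5.2 -4" --twist '[0,0,0,0,0]'

```text
t: 13.47
eef_pos: [0.4414, 0.2362, 0.2758]
tool_rot: [0.003, -0.029, 1.0, 0.005]
contact_force: [-1.5, 9.2, 0.9]
gripper_width: 0.111
```

move_arm --gripper '[0,0,0,0,0]' --pt "0 -0.7 -0.1" --pt "0 -1.3 -0.2" --pt "0 -2 -0.3" --pt "0 -2.7 -0.2" --pt "0 -3.4 -0.2" --twist '[0,0,0,0,0]'

```text
t: 13.88
eef_pos: [0.4435, 0.2029, 0.2788]
tool_rot: [0.004, -0.03, 1.0, 0.004]
contact_force: [-7.8, 6.3, 18.1]
gripper_width: 0.106
```

Run:
```python
from h import *
st(); print(lever(2.0))
k2=snap('side','side7'); zoom(k2,220,380,160,290,'side7z',4.8);k2=snap('top','top7'); zoom(k2,220,360,150,260,'top7z',5)
```

```text
t 13.88 pos [0.4435 0.2029 0.2788] rot [ 0.0037 -0.0297  0.9995  0.0042] F [-7.8  6.3 18.1] g 0.106
[0.44349376 0.19464406 0.27304554]
```

View pics/side7z.png

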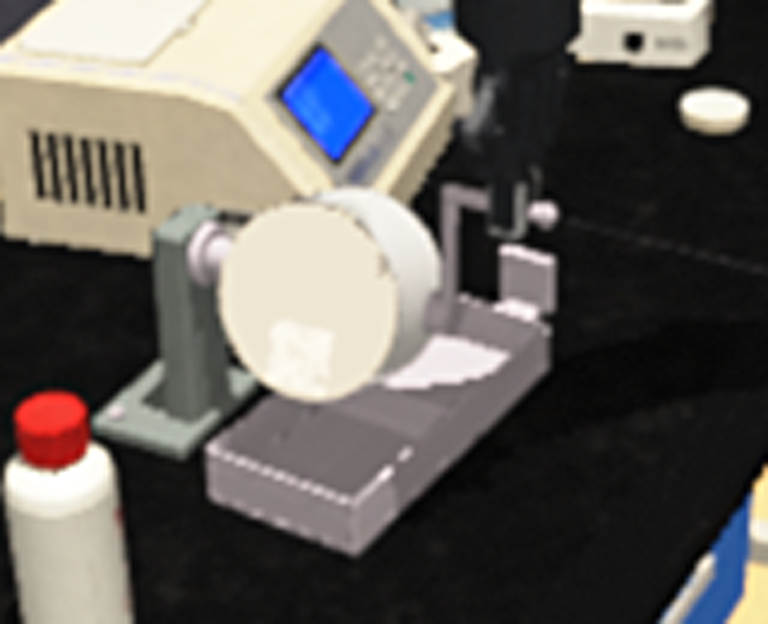

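View pics/top7z.png

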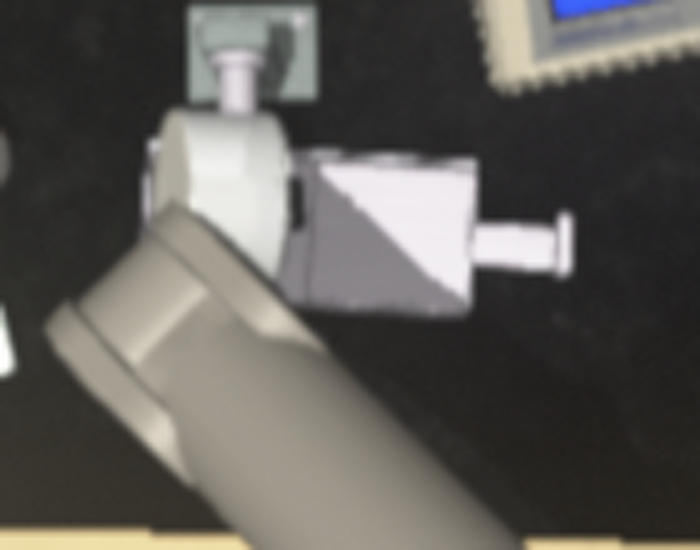

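move_arm --gripper '[0,0,0,0,0]' --pt "0 -0.7 0.1" --pt "0 -1.3 0.3" --pt "0 -2 0.5" --pt "0 -2.6 0.8" --pt "0 -3.2 1.2" --twist '[0,0,0,0,0]'

```text
t: 14.4
eef_pos: [0.4459, 0.1668, 0.266]
tool_rot: [0.003, -0.028, 1.0, 0.0]
contact_force: [-7.9, -6.4, 22.5]
gripper_width: 0.107
```

move_arm --gripper '[0,0,0,0,0]' --pt "0 -0.6 0.4" --pt "0 -1.1 0.8" --pt "0 -1.6 1.3" --pt "0 -2.1 1.8" --pt "0 -2.5 2.3" --twist '[0,0,0,0,0]'

```text
t: 14.82
eef_pos: [0.4474, 0.1399, 0.2414]
tool_rot: [0.002, -0.027, 1.0, -0.001]
contact_force: [-3.6, -4.5, 10.3]
gripper_width: 0.112
```

Run:
```python
from h import *
st(); print(lever(2.8))
k2=snap('side','side8'); zoom(k2,220,380,160,290,'side8z',4.8)
```

```text
t 14.82 pos [0.4474 0.1399 0.2414] rot [ 2.200e-03 -2.720e-02  9.996e-01 -8.000e-04] F [-3.6 -4.5 10.3] g 0.112
[0.44634913 0.13827826 0.23844306]
```

View pics/side8z.png

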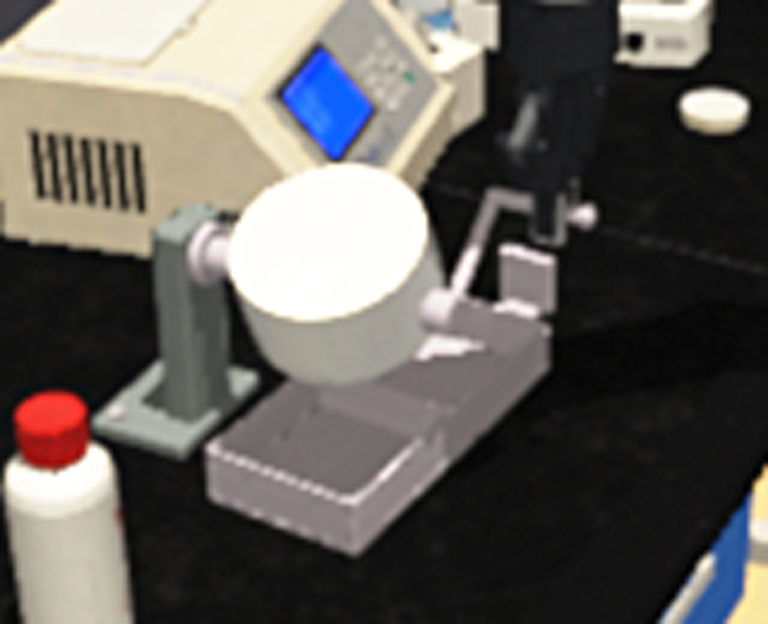

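move_arm --gripper '[0,0,0,0,0]' --pt "0 -0.4 0.6" --pt "0 -0.7 1.2" --pt "0 -1 1.8" --pt "0 -1.2 2.4" --pt "0 -1.4 3.1" --twist '[0,0,0,0,0]'

```text
t: 15.28
eef_pos: [0.4483, 0.125, 0.2097]
tool_rot: [0.002, -0.027, 1.0, -0.001]
contact_force: [-2.5, -5.8, 7.7]
gripper_width: 0.106
```

move_arm --gripper '[0,0,0,0,0]' --pt "0 -0.1 0.7" --pt "0 -0.2 1.3" --pt "0 -0.2 2" --pt "0 -0.2 2.7" --pt "0 -0.1 3.3" --twist '[0,0,0,0,0]'

```text
t: 15.7
eef_pos: [0.4484, 0.1226, 0.1759]
tool_rot: [0.001, -0.026, 1.0, -0.002]
contact_force: [-1.3, -11.6, 6.5]
gripper_width: 0.107
```

move_arm --gripper '[0,0,0,0,0]' --pt "0 0 0" --pt "0 0 0" --pt "0 0 0" --pt "0 0 0" --pt "0 0 0" --twist '[0,0,0,0,0]'

```text
t: 16.12
eef_pos: [0.4484, 0.1226, 0.1755]
tool_rot: [0.001, -0.026, 1.0, -0.002]
contact_force: [2.7, -8.7, -4.8]
gripper_width: 0.107
```

Run:
```python
from h import *
st(); print(lever(3.6))
k2=snap('side','side9'); zoom(k2,220,380,160,290,'side9z',4.8);k2=snap('top','top9'); zoom(k2,220,360,150,260,'top9z',5)
for c in('top','side'):
  for q in('small0','big0'):
    print(c,q,[(np.round(x['centre'],3).tolist(),round(x['p'],2)) for x in spot_point(q,c)])
```

```text
t 16.12 pos [0.4484 0.1226 0.1755] rot [ 0.0011 -0.0263  0.9997 -0.0019] F [ 2.7 -8.7 -4.8] g 0.107
[0.44708265 0.12379834 0.17384909]
top small0 []
top big0 []
side small0 []
side big0 []
```

View pics/side9z.png

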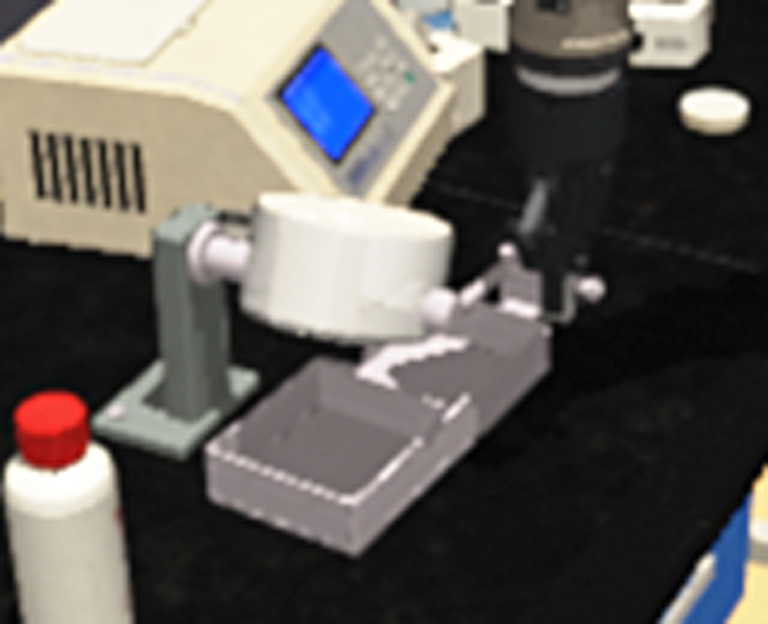

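View pics/top9z.png

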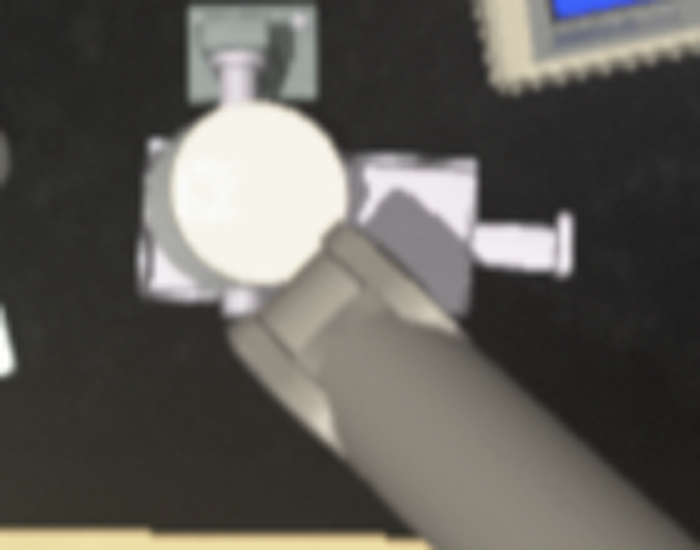

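Run:
```python
from h import *
a=cv2.imread('pics/side9.png')[225:280,260,] if 0 else cv2.imread('pics/side9.png')[225:280,255:340].astype(float)
b=np.clip((a-60)*2.2,0,255).astype(np.uint8); cv2.imwrite('pics/side9e.png',cv2.resize(b,None,fx=9,fy=9,interpolation=cv2.INTER_CUBIC))
print('rock'); arc(np.linspace(3.6,2.6,6)[1:],3.6); arc(np.linspace(2.6,3.6,6)[1:],2.6)
```

```text
rock
3.4 [0.0, -0.1, -1.7]
3.2 [-0.0, 0.1, -3.4]
3.0 [0.0, 0.6, -5.0]
2.8 [-0.0, 1.4, -6.5]
2.6 [-0.0, 2.6, -7.7]
2.8 [0.0, -1.1, 1.3]
3.0 [0.0, -2.0, 2.7]
3.2 [0.0, -2.5, 4.4]
3.4 [0.0, -2.7, 6.0]
3.6 [0.0, -2.6, 7.7]
```

View pics/side9e.png

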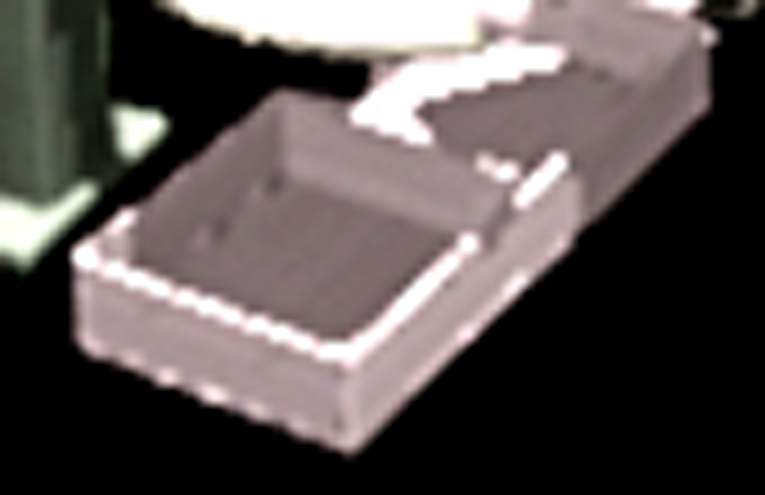

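move_arm --gripper '[0,0,0,0,0]' --pt "0 -0.1 -1.7" --pt "0 0.1 -3.4" --pt "0 0.6 -5" --pt "0 1.4 -6.5" --pt "0 2.6 -7.7" --twist '[0,0,0,0,0]'

```text
t: 16.83
eef_pos: [0.4468, 0.1506, 0.2538]
tool_rot: [0.002, -0.027, 1.0, -0.0]
contact_force: [5.1, -2.5, -9.6]
gripper_width: 0.107
```

move_arm --gripper '[0,0,0,0,0]' --pt "0 -1.1 1.3" --pt "0 -2 2.7" --pt "0 -2.5 4.4" --pt "0 -2.7 6" --pt "0 -2.6 7.7" --twist '[0,0,0,0,0]'

```text
t: 17.25
eef_pos: [0.4489, 0.1225, 0.1761]
tool_rot: [0.002, -0.026, 1.0, -0.002]
contact_force: [-0.7, -11.1, 6.1]
gripper_width: 0.109
```

move_arm --gripper '[0,0,0,0,0]' --pt "0 -0.1 -1.7" --pt "0 0.1 -3.4" --pt "0 0.6 -5" --pt "0 1.4 -6.5" --pt "0 2.6 -7.7" --twist '[0,0,0,0,0]'

```text
t: 17.67
eef_pos: [0.4462, 0.1506, 0.2535]
tool_rot: [0.001, -0.027, 1.0, -0.0]
contact_force: [3.9, -2.2, -9.0]
gripper_width: 0.109
```

move_arm --gripper '[0,0,0,0,0]' --pt "0 -1.1 1.3" --pt "0 -2 2.7" --pt "0 -2.5 4.4" --pt "0 -2.7 6" --pt "0 -2.6 7.7" --twist '[0,0,0,0,0]'

```text
t: 18.08
eef_pos: [0.4484, 0.1225, 0.1759]
tool_rot: [0.001, -0.026, 1.0, -0.002]
contact_force: [-0.7, -9.0, 8.0]
gripper_width: 0.107
```

Run:
```python
from h import *
st(); k=snap('side','side10')
a=cv2.imread('pics/side10.png')[225:280,255:340].astype(float)
b=np.clip((a-60)*2.2,0,255).astype(np.uint8); cv2.imwrite('pics/side10e.png',cv2.resize(b,None,fx=9,fy=9,interpolation=cv2.INTER_CUBIC))
s=3.6
for i in range(6):
    e=max(s-.6,0); print('from',s); arc(np.linspace(s,e,6)[1:],s); s=e
```

```text
t 18.08 pos [0.4484 0.1225 0.1759] rot [ 0.0015 -0.0261  0.9997 -0.0023] F [-0.7 -9.   8. ] g 0.107
from 3.6
3.48 [0.0, -0.1, -1.0]
3.36 [-0.0, -0.1, -2.0]
3.24 [0.0, 0.0, -3.0]
3.12 [0.0, 0.2, -4.0]
3.0 [0.0, 0.6, -5.0]
from 3.0
2.88 [-0.0, 0.5, -0.9]
2.76 [-0.0, 1.0, -1.7]
2.64 [-0.0, 1.7, -2.5]
2.52 [-0.0, 2.5, -3.2]
2.4 [-0.0, 3.3, -3.8]
from 2.4
2.28 [0.0, 0.9, -0.5]
2.16 [0.0, 1.8, -0.8]
2.04 [0.0, 2.8, -1.1]
1.92 [0.0, 3.8, -1.2]
1.8 [-0.0, 4.9, -1.2]
from 1.7999999999999998
1.68 [0.0, 1.0, 0.1]
1.56 [0.0, 2.0, 0.3]
1.44 [0.0, 3.0, 0.7]
1.32 [-0.0, 3.9, 1.2]
1.2 [0.0, 4.7, 1.7]
from 1.1999999999999997
1.08 [-0.0, 0.8, 0.7]
0.96 [0.0, 1.5, 1.4]
0.84 [0.0, 2.1, 2.2]
0.72 [-0.0, 2.5, 3.1]
0.6 [0.0, 2.9, 4.1]
from 0.5999999999999998
0.48 [-0.0, 0.3, 1.0]
0.36 [-0.0, 0.4, 2.0]
0.24 [-0.0, 0.4, 3.0]
0.12 [-0.0, 0.3, 4.0]
0.0 [-0.0, 0.1, 5.0]
```

View pics/side10e.png

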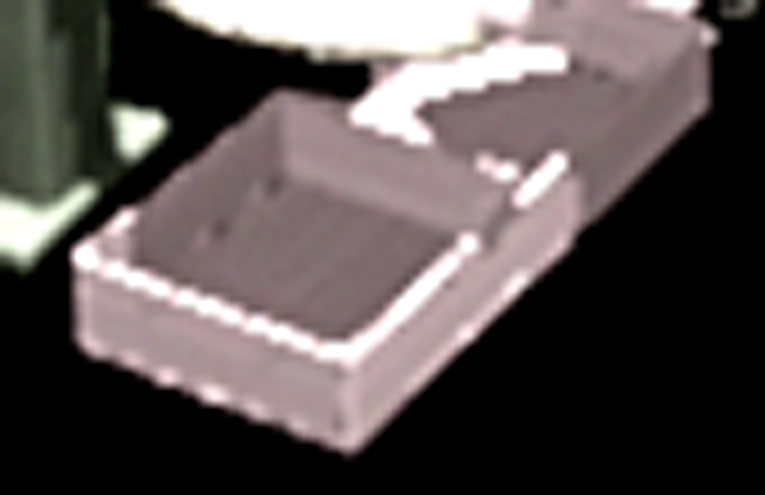

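move_arm --gripper '[0,0,0,0,0]' --pt "0 -0.1 -1" --pt "0 -0.1 -2" --pt "0 0 -3" --pt "0 0.2 -4" --pt "0 0.6 -5" --twist '[0,0,0,0,0]'

```text
t: 18.55
eef_pos: [0.4478, 0.131, 0.226]
tool_rot: [0.002, -0.027, 1.0, 0.0]
contact_force: [5.3, -1.9, -7.4]
gripper_width: 0.106
```

move_arm --gripper '[0,0,0,0,0]' --pt "0 0.5 -0.9" --pt "0 1 -1.7" --pt "0 1.7 -2.5" --pt "0 2.5 -3.2" --pt "0 3.3 -3.8" --twist '[0,0,0,0,0]'

```text
t: 18.97
eef_pos: [0.446, 0.164, 0.2637]
tool_rot: [0.002, -0.027, 1.0, -0.0]
contact_force: [5.1, -3.0, -6.8]
gripper_width: 0.11
```

move_arm --gripper '[0,0,0,0,0]' --pt "0 0.9 -0.5" --pt "0 1.8 -0.8" --pt "0 2.8 -1.1" --pt "0 3.8 -1.2" --pt "0 4.9 -1.2" --twist '[0,0,0,0,0]'

```text
t: 19.38
eef_pos: [0.4432, 0.2126, 0.2761]
tool_rot: [0.002, -0.027, 1.0, -0.001]
contact_force: [3.1, -6.6, -0.8]
gripper_width: 0.106
```

move_arm --gripper '[0,0,0,0,0]' --pt "0 1 0.1" --pt "0 2 0.3" --pt "0 3 0.7" --pt "0 3.9 1.2" --pt "0 4.7 1.7" --twist '[0,0,0,0,0]'

```text
t: 19.8
eef_pos: [0.4405, 0.2603, 0.2589]
tool_rot: [0.002, -0.027, 1.0, -0.001]
contact_force: [4.1, -6.7, 2.1]
gripper_width: 0.102
```

Run:
```python
from h import *
st(); print(lever(1.2)); plan(*lever(1.2),182.9)
```

```text
t 19.8 pos [0.4405 0.2603 0.2589] rot [ 1.600e-03 -2.750e-02  9.996e-01 -5.000e-04] F [ 4.1 -6.7  2.1] g 0.102
[0.44024857 0.258705   0.25666712]
t 19.8 pos [0.4405 0.2603 0.2589] rot [ 1.600e-03 -2.750e-02  9.996e-01 -5.000e-04] F [ 4.1 -6.7  2.1] g 0.102
cur ang -176.8 xyz cm [ 0.03 -0.16  0.22] twist 0.004 rows 0.1 0.0
```

move_arm --gripper '[0,0,0,0,0]' --pt "0 0.8 0.7" --pt "0 1.5 1.4" --pt "0 2.1 2.2" --pt "0 2.5 3.1" --pt "0 2.9 4.1" --twist '[0,0,0,0,0]'

```text
t: 20.22
eef_pos: [0.4389, 0.2883, 0.2175]
tool_rot: [0.001, -0.027, 1.0, -0.001]
contact_force: [1.6, -7.9, 4.5]
gripper_width: 0.108
```

move_arm --gripper '[0,0,0,0,0]' --pt "0 0.3 1" --pt "0 0.4 2" --pt "0 0.4 3.2" --pt "0 0.3 4.4" --pt "0 0.1 5.6" --twist '[0,0,0,0,0]'

```text
t: 20.63
eef_pos: [0.4397, 0.2887, 0.1628]
tool_rot: [0.002, -0.027, 1.0, -0.002]
contact_force: [-3.5, -17.0, 47.8]
gripper_width: 0.108
```

move_arm --gripper '[0,0,0]' --pt "0 0 0" --pt "0 0 0" --pt "0 0 0" --twist '[0,0,0]'

```text
t: 20.88
eef_pos: [0.4399, 0.2885, 0.1613]
tool_rot: [0.001, -0.027, 1.0, -0.001]
contact_force: [5.5, -7.3, -1.3]
gripper_width: 0.106
```

move_arm --gripper '[0.5,0.5,0.5,0.5,0.5]' --pt "0 0 0" --pt "0 0 0" --pt "0 0 0" --pt "0 0 -2" --pt "0 0 -6" --twist '[0,0,0,0,0]'

```text
t: 21.3
eef_pos: [0.4358, 0.2889, 0.2176]
tool_rot: [-0.004, -0.028, 1.0, -0.001]
contact_force: [0.9, -0.1, 0.3]
gripper_width: 0.502
```

move_arm --gripper '[0.6,0.6,0.6,0.6,0.6]' --pt "0 0 -4" --pt "0 -2 -8" --pt "-2 -4 -10" --pt "-4 -6 -10" --pt "-7 -7.7 -10" --twist '[0,0,0,0,0.12]'

```text
t: 21.72
eef_pos: [0.5119, 0.2172, 0.3229]
tool_rot: [0.002, 0.031, 1.0, 0.001]
contact_force: [-0.0, 0.5, -0.0]
gripper_width: 0.6
```

Run:
```python
from h import *
plan(.561,.2135,.235,173.4)
k=snap('top','top11');zoom(k,220,360,150,260,'top11z',5);k2=snap('side','side11'); zoom(k2,220,380,160,290,'side11z',4.8)
fitq(['drum_lever','tray','cap_knob','small0'])
```

```text
t 21.72 pos [0.5119 0.2172 0.3229] rot [1.900e-03 3.090e-02 9.995e-01 6.000e-04] F [-0.   0.5 -0. ] g 0.6
cur ang 176.5 xyz cm [-4.89 -0.08  8.81] twist 0.053 rows 2.4 0.4
drum_lever top [([0.444, 0.287, 0.11], 0.62)]
drum_lever side [([0.445, 0.288, 0.111], 0.79)]
tray top [([0.557, 0.173, 0.001], 0.57)]
tray side [([0.56, 0.17, 0.0], 0.96)]
cap_knob top [([0.562, 0.214, 0.17], 0.44)]
cap_knob side [([0.414, -0.308, -0.006], 0.64), ([0.563, 0.21, 0.169], 0.55)]
small0 top [([0.549, -0.025, 0.046], 0.3)]
small0 side []
```

View pics/side11z.png

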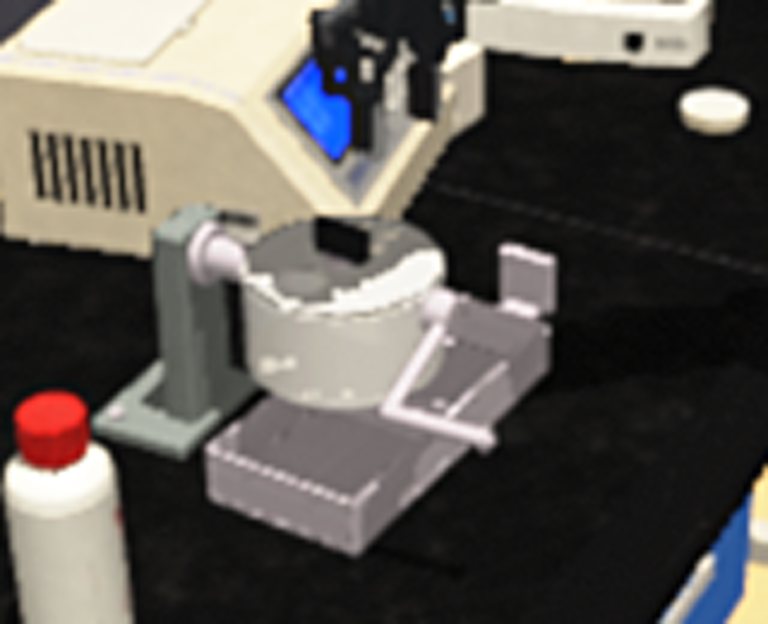

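move_arm --gripper '[0.6,0.6,0.6,0.6,0.6]' --pt "-2.5 0 1" --pt "-4.9 0 3" --pt "-4.9 0 5" --pt "-4.9 -0.1 7" --pt "-4.9 -0.1 8.6" --twist '[0.05,0.05,0.05,0.05,0.05]'

```text
t: 22.63
eef_pos: [0.5605, 0.2125, 0.2322]
tool_rot: [-0.001, 0.057, 0.998, -0.0]
contact_force: [0.6, 0.2, -0.6]
gripper_width: 0.599
```

move_arm --gripper '[0,0,0,0,0]' --pt "0 0 0" --pt "0 0 0" --pt "0 0 0" --pt "0 0 0" --pt "0 0 0" --twist '[0,0,0,0,0]' --squeeze 60

```text
t: 23.05
eef_pos: [0.5612, 0.2128, 0.2354]
tool_rot: [0.001, 0.057, 0.998, 0.0]
contact_force: [-2.7, -1.4, 5.2]
gripper_width: 0.121
```

move_arm --gripper '[0,0,0,0,0]' --pt "0 0 0" --pt "0 0 0" --pt "0 0 0" --pt "0 0 0" --pt "0 0 0" --twist '[0.1,0.2,0.3,0.4,0.5]'

```text
t: 23.47
eef_pos: [0.5612, 0.2126, 0.2354]
tool_rot: [0.001, 0.305, 0.952, 0.0]
contact_force: [-2.4, -1.9, 6.0]
gripper_width: 0.122
```

Run:
```python
from h import *
plan(.561,.2135,.235,12.7); print(np.round(get_obs()['q'],2))
```

```text
t 23.47 pos [0.5612 0.2126 0.2354] rot [7.000e-04 3.049e-01 9.524e-01 2.000e-04] F [-2.4 -1.9  6. ] g 0.122
cur ang 144.5 xyz cm [0.07 0.07 0.04] twist 2.3 rows 0.0 18.4
[ 0.01  0.5  -0.63  1.77  0.35  0.98  0.19]
```

move_arm --gripper '[0,0,0,0,0]' --pt "0 0 0" --pt "0 0 0" --pt "0 0 0" --pt "0 0 0" --pt "0 0 0" --twist '[0.12,0.24,0.36,0.48,0.6]'

```text
t: 23.88
eef_pos: [0.561, 0.2124, 0.2354]
tool_rot: [0.001, 0.573, 0.819, 0.0]
contact_force: [-3.7, -2.1, 6.3]
gripper_width: 0.123
```

move_arm --gripper '[0,0,0,0,0]' --pt "0 0 0" --pt "0 0 0" --pt "0 0 0" --pt "0 0 0" --pt "0 0 0" --twist '[0.12,0.24,0.36,0.48,0.6]'

```text
t: 24.3
eef_pos: [0.5607, 0.2124, 0.2354]
tool_rot: [0.0, 0.79, 0.614, -0.0]
contact_force: [-4.4, -1.9, 6.8]
gripper_width: 0.126
```

move_arm --gripper '[0,0,0,0,0]' --pt "0 0 0" --pt "0 0 0" --pt "0 0 0" --pt "0 0 0" --pt "0 0 0" --twist '[0.12,0.24,0.36,0.48,0.6]'

```text
t: 24.72
eef_pos: [0.5605, 0.2124, 0.2353]
tool_rot: [0.0, 0.936, 0.353, -0.0]
contact_force: [-4.8, -2.4, 7.2]
gripper_width: 0.124
```

move_arm --gripper '[0,0,0,0,0]' --pt "0 0 0" --pt "0 0 0" --pt "0 0 0" --pt "0 0 0" --pt "0 0 0" --twist '[0.12,0.24,0.36,0.48,0.5]'

```text
t: 25.13
eef_pos: [0.5603, 0.2127, 0.2353]
tool_rot: [0.0, 0.994, 0.11, -0.0]
contact_force: [-5.2, -2.0, 8.1]
gripper_width: 0.121
```

Run:
```python
from h import *
plan(.561,.2135,.235,12.7); print(np.round(get_obs()['q'],2))
```

```text
t 25.13 pos [0.5603 0.2127 0.2353] rot [ 1.000e-04  9.939e-01  1.104e-01 -2.000e-04] F [-5.2 -2.   8.1] g 0.121
cur ang 12.7 xyz cm [ 0.08 -0.07  0.03] twist -0.0 rows 0.0 0.0
[-0.37  0.43 -0.13  1.8   0.07  0.92 -1.87]
```

Release, lift, move off towards the tab and look.

move_arm --gripper '[0.6,0.6,0.6,0.6,0.6]' --pt "0 0 0" --pt "0 0 0" --pt "0 0 0" --pt "0 0 -3" --pt "0 0 -6" --twist '[0,0,0,0,0]'

```text
t: 25.55
eef_pos: [0.5602, 0.2122, 0.2929]
tool_rot: [0.0, 0.994, 0.114, -0.002]
contact_force: [1.1, 0.1, 0.5]
gripper_width: 0.598
```

move_arm --gripper '[0.6,0.6,0.6,0.6,0.6]' --pt "0 4 0" --pt "0 8 0" --pt "0 12 0" --pt "-2 16 0" --pt "-4 20 0" --twist '[0.1,0.2,0.26,0.26,0.26]'

```text
t: 25.97
eef_pos: [0.5688, 0.0128, 0.294]
tool_rot: [-0.0, 1.0, -0.016, 0.001]
contact_force: [1.1, -0.2, -0.5]
gripper_width: 0.597
```

Run:
```python
from h import *
k=snap('top','top12');zoom(k,220,380,140,250,'top12z',5);k2=snap('side','side12'); zoom(k2,220,380,160,290,'side12z',4.8)
fitq(['tray','tray_tab','small0','big0','cap'])
plan(.549,-.026,.15,-2.5)
```

```text
tray top [([0.558, 0.172, 0.001], 0.66)]
tray side [([0.558, 0.171, 0.003], 0.97)]
tray_tab top [([0.562, 0.175, 0.12], 0.29)]
tray_tab side [([0.55, -0.027, 0.048], 0.64)]
small0 top []
small0 side [([0.464, 0.423, -0.001], 0.15)]
big0 top [([0.571, 0.171, 0.11], 0.54)]
big0 side []Traceback (most recent call last):
  File "<stdin>", line 3, in <module>
  File "h.py", line 18, in fitq
    print(q,c,[(np.round(x['centre'],3).tolist(),round(x['p'],2)) for x in spot_point(q,c)[:2]])
                                                                           ~~~~~~~~~~^^^^^
ValueError: it knows: big, cap_knob, coverglass, dispenser, dispenser_drop, dispenser_pivot, drum_lever, drum_magazine, saline, small, timer, tray, tray_tab
```

View pics/top12z.png

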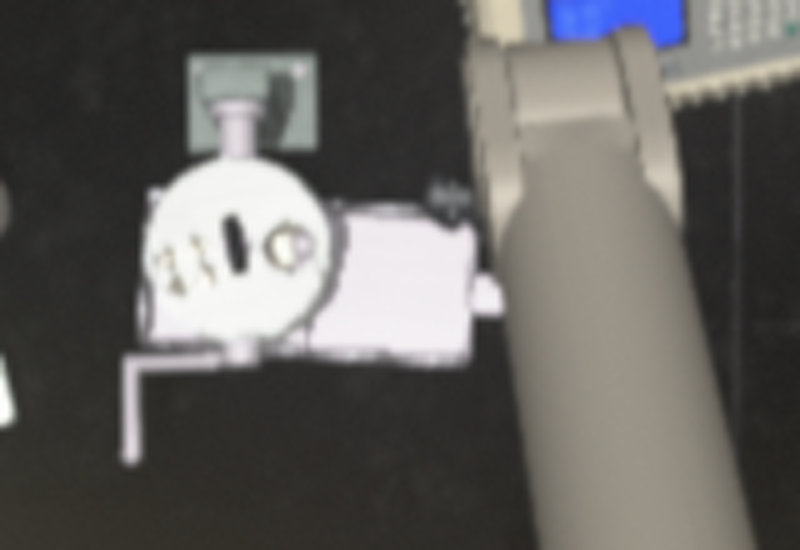

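View pics/side12z.png

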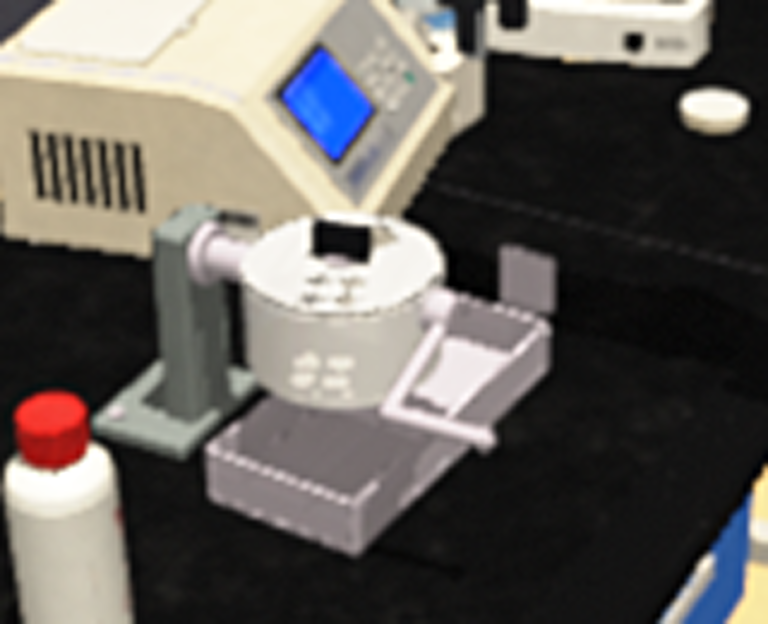

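Run:
```python
from h import *
a=cv2.imread('pics/top12.png')[180:200,268:290]; cv2.imwrite('pics/top12h.png',cv2.resize(a,None,fx=24,fy=24,interpolation=cv2.INTER_CUBIC))
a=cv2.imread('pics/side12.png')[210:275,255:345].astype(float); b=np.clip((a-60)*2.2,0,255).astype(np.uint8); cv2.imwrite('pics/side12e.png',cv2.resize(b,None,fx=8,fy=8,interpolation=cv2.INTER_CUBIC))
for q in('small','big'):
  for c in('top','side'): print(q,c,[(np.round(x['centre'],3).tolist(),round(x['p'],2)) for x in spot_in(q,c)])
plan(.549,-.026,.15,-2.5)
```

```text
small top [([0.56, 0.213, 0.155], 0.74)]
small side [([0.594, 0.453, 0.09], 0.46)]
big top []
big side []
t 26.67 pos [0.5685 0.0151 0.2938] rot [-0.      0.9999 -0.0162 -0.    ] F [ 0.9 -0.6  0.2] g 0.595
cur ang -1.9 xyz cm [-1.81  4.17 14.38] twist 0.011 rows 3.6 0.1
```

View pics/top12h.png

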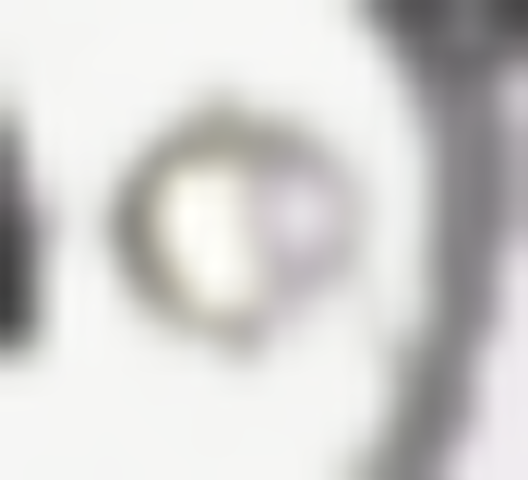

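View pics/side12e.png

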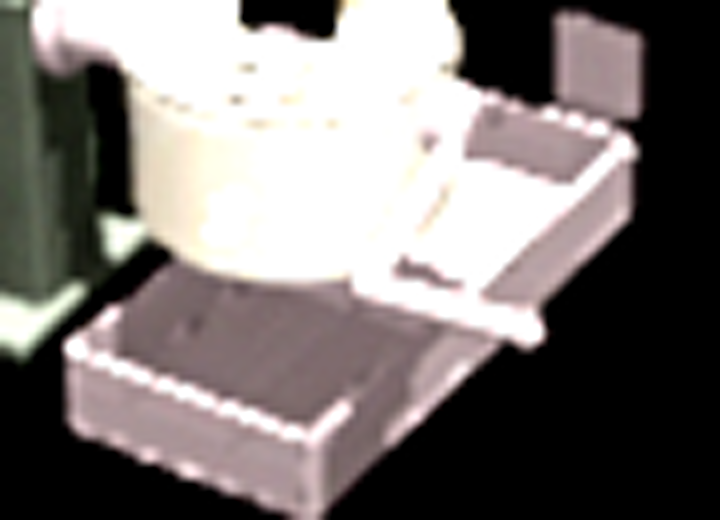

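move_arm --gripper '[0.8,0.8,0.8,0.8,0.8]' --pt "-0.9 2 3" --pt "-1.8 4.2 5" --pt "-1.8 4.2 9" --pt "-1.8 4.2 13" --pt "-1.8 4.2 14.4" --twist '[0,0,0,0,0]'

```text
t: 27.08
eef_pos: [0.5463, -0.0272, 0.1454]
tool_rot: [0.0, 1.0, -0.017, -0.003]
contact_force: [-0.0, 1.3, -0.4]
gripper_width: 0.799
```

move_arm --gripper '[0.8,0.8,0.8,0.8,0.8]' --pt "0 0 2" --pt "0 0 4" --pt "0 0 5.5" --pt "0 0 6.4" --pt "0 0 6.4" --twist '[0,0,0,0,0]'

```text
t: 27.5
eef_pos: [0.548, -0.0267, 0.0842]
tool_rot: [0.0, 1.0, -0.016, -0.002]
contact_force: [0.6, 0.0, -0.3]
gripper_width: 0.8
```

move_arm --gripper '[0,0,0,0,0]' --pt "0 0 0" --pt "0 0 0" --pt "0 0 0" --pt "0 0 0" --pt "0 0 0" --twist '[0,0,0,0,0]' --squeeze 40

```text
t: 27.92
eef_pos: [0.5497, -0.0265, 0.0869]
tool_rot: [-0.0, 1.0, -0.017, 0.001]
contact_force: [2.9, 1.5, 0.3]
gripper_width: 0.108
```

move_arm --gripper '[0,0,0,0]' --pt "0 0 0" --pt "0 0 0" --pt "0 0 0" --pt "0 0 0" --twist '[0,0,0,0]'

```text
t: 28.25
eef_pos: [0.5498, -0.0265, 0.0868]
tool_rot: [-0.0, 1.0, -0.017, 0.001]
contact_force: [-0.9, 1.0, 6.3]
gripper_width: 0.113
```

Run:
```python
from h import *
o=st(); p=o['eef_pos']; plan(p[0]-.005,p[1]+.095,p[2],-2.5)
k=snap('top','top13');snap('side','side13')
fitq(['tray','saline','coverglass'])
```

```text
t 28.25 pos [ 0.5498 -0.0265  0.0868] rot [-2.000e-04  9.999e-01 -1.670e-02  9.000e-04] F [-0.9  1.   6.3] g 0.113
t 28.25 pos [ 0.5498 -0.0265  0.0868] rot [-2.000e-04  9.999e-01 -1.670e-02  9.000e-04] F [-0.9  1.   6.3] g 0.113
cur ang -1.9 xyz cm [-0.82 -9.48  0.  ] twist 0.01 rows 2.3 0.1
tray top [([0.558, 0.17, 0.0], 0.88)]
tray side [([0.56, 0.168, -0.001], 0.56)]
saline top [([0.609, 0.434, 0.001], 0.83), ([0.572, 0.173, 0.114], 0.61)]
saline side [([0.608, 0.434, 0.001], 0.88), ([0.442, 0.291, 0.11], 0.27)]
coverglass top [([0.464, 0.424, -0.0], 0.66)]
coverglass side [([0.461, 0.422, -0.003], 0.83), ([0.441, 0.289, 0.113], 0.7)]
```

move_arm --gripper '[0,0,0,0,0]' --pt "-0.1 -0.8 0" --pt "-0.2 -1.9 0" --pt "-0.4 -3.1 0" --pt "-0.5 -4.2 0" --pt "-0.5 -5 0" --twist '[0,0,0,0,0]'

```text
t: 29.07
eef_pos: [0.5464, 0.0221, 0.0869]
tool_rot: [0.001, 1.0, -0.017, 0.001]
contact_force: [-0.7, -6.2, 6.2]
gripper_width: 0.109
```

move_arm --gripper '[0,0,0,0,0]' --pt "-0.1 -0.8 0" --pt "-0.2 -1.9 0" --pt "-0.4 -3.1 0" --pt "-0.5 -4.2 0" --pt "-0.5 -4.8 0" --twist '[0,0,0,0,0]'

```text
t: 29.48
eef_pos: [0.543, 0.0707, 0.0868]
tool_rot: [0.001, 1.0, -0.017, 0.001]
contact_force: [-0.4, -6.5, 7.1]
gripper_width: 0.111
```

Run:
```python
from h import *
o=st()
k=snap('top','top14');zoom(k,190,350,140,250,'top14z',5);k=snap('side','side14'); zoom(k,180,340,210,310,'side14z',5)
fitq(['tray','saline','tray_tab'])
for q in('small','big'):
  for c in('top','side'): print(q,c,[(np.round(x['centre'],3).tolist(),round(x['p'],2)) for x in spot_in(q,c)])
```

```text
t 29.48 pos [0.543  0.0707 0.0868] rot [ 7.000e-04  9.999e-01 -1.710e-02  9.000e-04] F [-0.4 -6.5  7.1] g 0.111
tray top [([0.548, 0.265, 0.0], 0.95), ([0.56, 0.213, 0.167], 0.75)]
tray side [([0.551, 0.267, 0.003], 0.59), ([0.415, -0.31, -0.002], 0.52)]
saline top [([0.609, 0.434, -0.002], 0.74), ([0.559, 0.211, 0.137], 0.63)]
saline side [([0.608, 0.434, 0.001], 0.72), ([0.561, 0.215, 0.0], 0.32)]
tray_tab top []
tray_tab side [([0.541, 0.068, 0.046], 0.62)]
small top [([0.576, 0.213, 0.16], 0.63)]
small side []
big top [([0.566, 0.215, 0.156], 0.51)]
big side []
```

View pics/top14z.png

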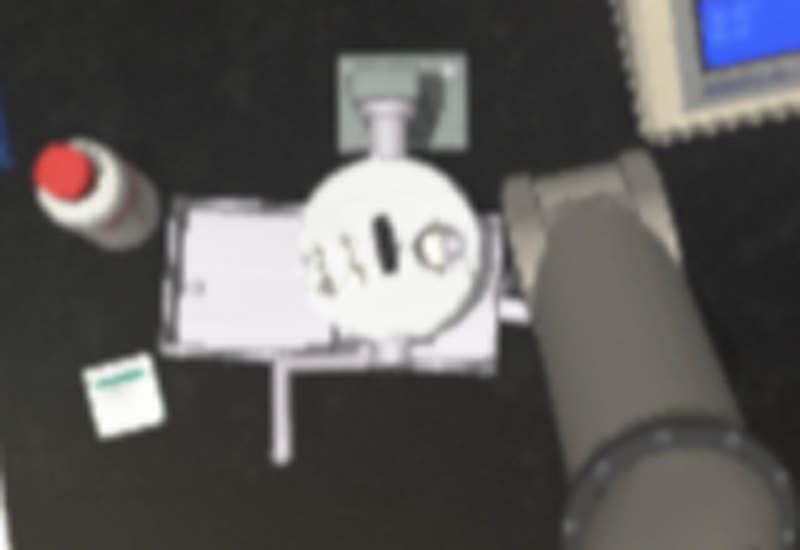

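View pics/side14z.png

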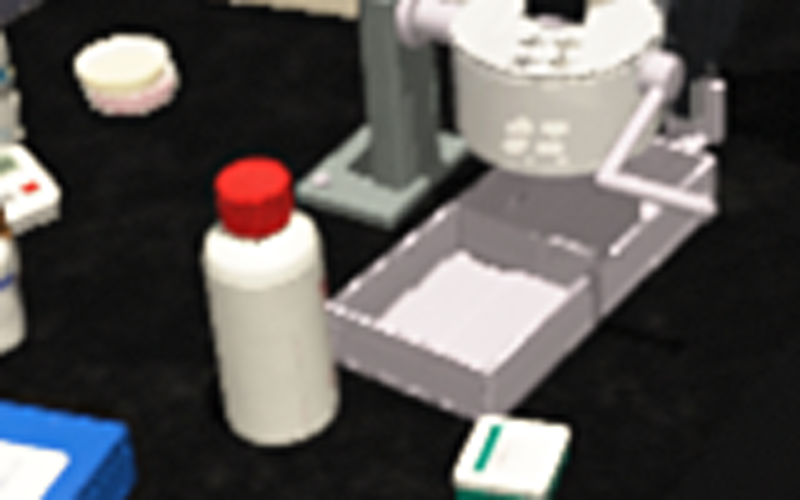

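Run:
```python
from h import *
for n in ('side14','side11','side6'):
    a=cv2.imread(f'pics/{n}.png')[235:300,240:330].astype(float); b=np.clip((a-50)*1.9,0,255).astype(np.uint8); cv2.imwrite(f'pics/{n}e2.png',cv2.resize(b,None,fx=8,fy=8,interpolation=cv2.INTER_CUBIC))
a=cv2.imread('pics/top14.png')[170:225,215:300]; cv2.imwrite('pics/top14e.png',cv2.resize(a,None,fx=9,fy=9,interpolation=cv2.INTER_CUBIC))
a=cv2.imread('pics/top2.png')[170:225,215:330]; cv2.imwrite('pics/top2e.png',cv2.resize(a,None,fx=7,fy=7,interpolation=cv2.INTER_CUBIC))
```

```text
(no output)
```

View pics/top14e.png

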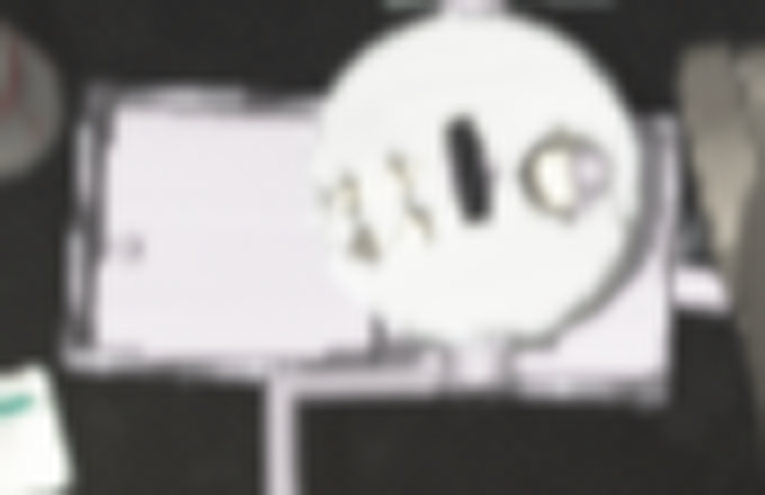

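View pics/side14e2.png

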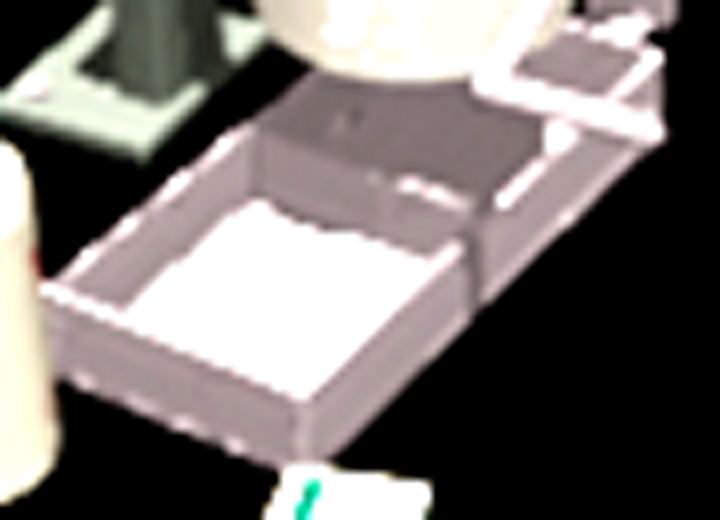

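View pics/side6e2.png

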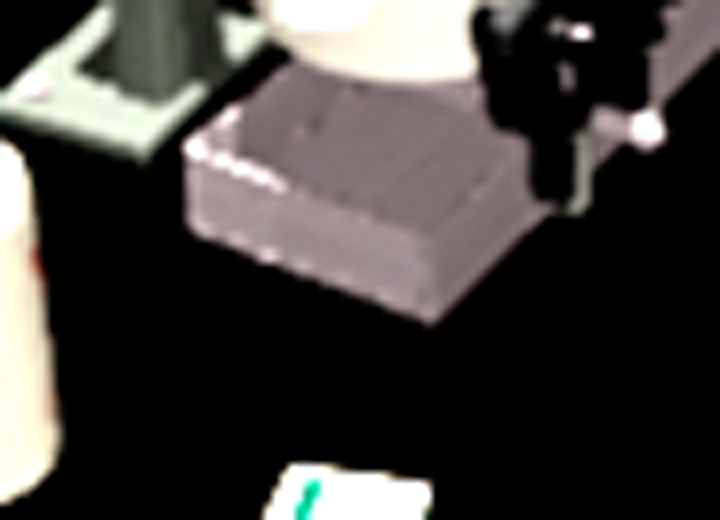

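Run:
```python
from h import *
a=cv2.imread('pics/side14.png')[250:295,240:310].astype(float); print(a.max((0,1)))
b=np.clip((a-150)*2.4,0,255).astype(np.uint8); cv2.imwrite('pics/side14f.png',cv2.resize(b,None,fx=11,fy=11,interpolation=cv2.INTER_NEAREST))
a=cv2.imread('pics/top14.png')[175:220,218:300].astype(float)
b=np.clip((a-200)*4.5,0,255).astype(np.uint8); cv2.imwrite('pics/top14f.png',cv2.resize(b,None,fx=9,fy=9,interpolation=cv2.INTER_NEAREST))
```

```text
[255. 255. 255.]
```

View pics/side14f.png

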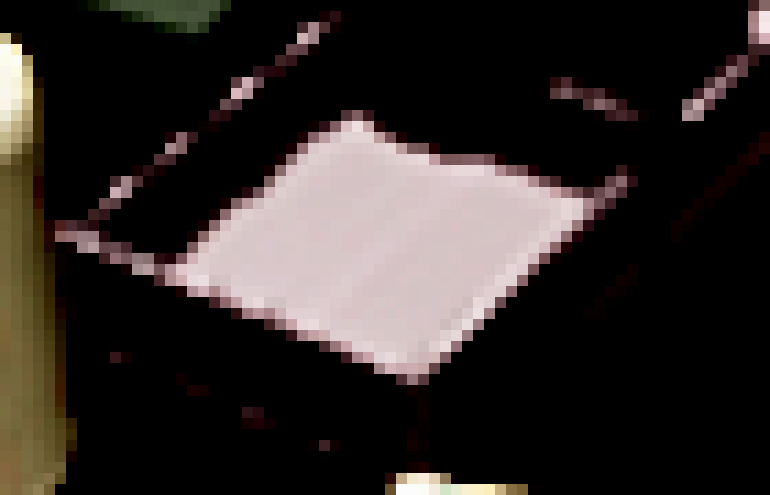

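View pics/top14f.png

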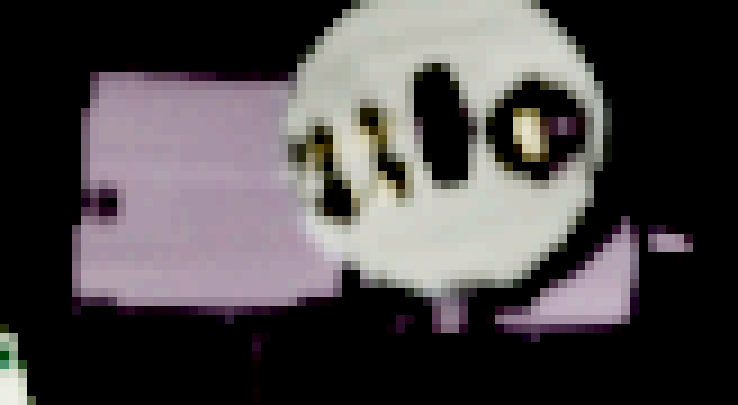

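move_arm --gripper '[0,0,0,0,0]' --pt "0.1 1 0" --pt "0.3 3 0" --pt "0.5 5.5 0" --pt "0.7 8 0" --pt "0.9 10.5 0" --twist '[0,0,0,0,0]'

```text
t: 30.5
eef_pos: [0.5489, -0.0326, 0.0869]
tool_rot: [-0.001, 1.0, -0.015, 0.001]
contact_force: [0.5, 6.2, 5.4]
gripper_width: 0.114
```

move_arm --gripper '[0,0,0,0,0]' --pt "0 2.5 0" --pt "0 5 0" --pt "0 7.5 0" --pt "0 10 0" --pt "0 12 0" --twist '[0,0,0,0,0]'

```text
t: 30.92
eef_pos: [0.5447, -0.154, 0.0869]
tool_rot: [-0.001, 1.0, -0.016, 0.001]
contact_force: [0.8, 5.8, 6.5]
gripper_width: 0.108
```

move_arm --gripper '[0,0,0,0,0]' --pt "0 1.5 0" --pt "0 2.5 0" --pt "0 3 0" --pt "0 3 0" --pt "0 3 0" --twist '[0,0,0,0,0]'

```text
t: 31.33
eef_pos: [0.5436, -0.1844, 0.0869]
tool_rot: [0.0, 1.0, -0.017, 0.001]
contact_force: [0.8, -0.8, 5.1]
gripper_width: 0.113
```

Run:
```python
from h import *
o=st()
k=snap('top','top15')
a=cv2.imread('pics/top15.png')[165:230,240:370].astype(float)
cv2.imwrite('pics/top15z.png',cv2.resize(a.astype(np.uint8),None,fx=6,fy=6,interpolation=cv2.INTER_CUBIC))
b=np.clip((a-150)*2.5,0,255).astype(np.uint8); cv2.imwrite('pics/top15f.png',cv2.resize(b,None,fx=6,fy=6,interpolation=cv2.INTER_NEAREST))
k=snap('side','side15'); zoom(k,260,390,170,270,'side15z',6)
for q in('small','big'):
  for c in('top','side'): print(q,c,[(np.round(x['centre'],3).tolist(),round(x['p'],2)) for x in spot_in(q,c)])
```

```text
t 31.33 pos [ 0.5436 -0.1844  0.0869] rot [ 3.000e-04  9.999e-01 -1.700e-02  1.100e-03] F [ 0.8 -0.8  5.1] g 0.113
small top []
small side []
big top []
big side [([0.591, 0.455, 0.09], 0.23)]
```

View pics/top15f.png

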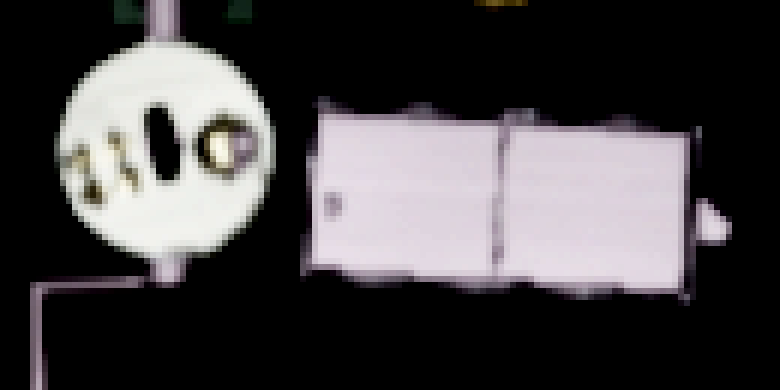

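View pics/top15z.png

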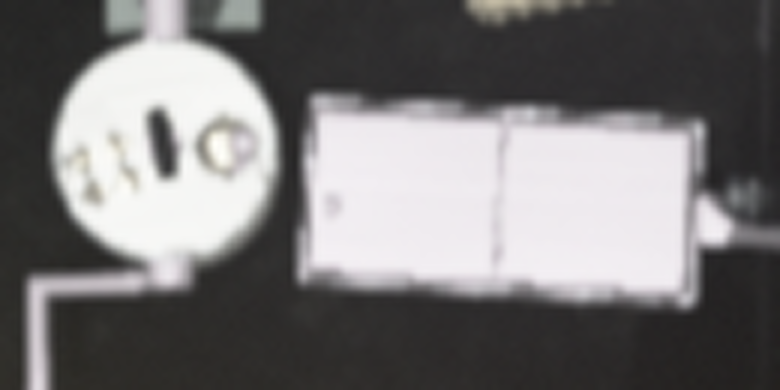

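View pics/side15z.png

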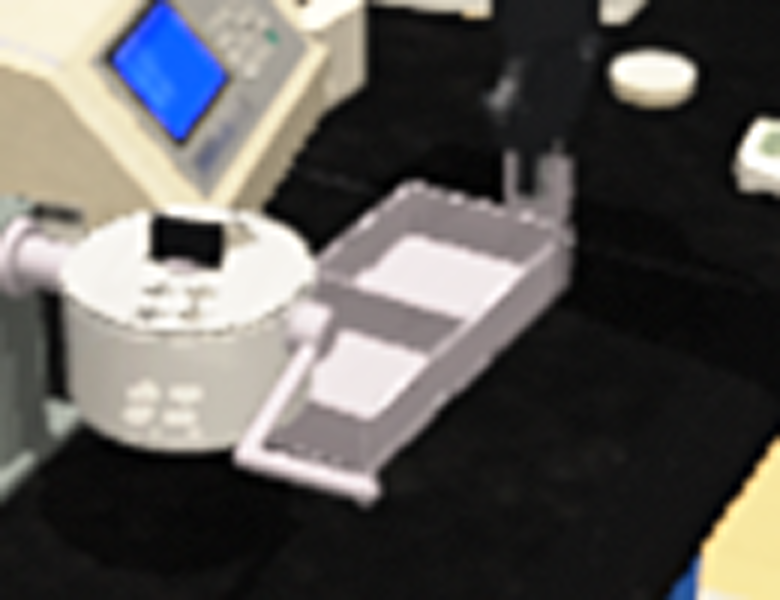

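Run:
```python
from h import *
a=cv2.imread('pics/top0.png')[120:265,130:420].astype(int);b=cv2.imread('pics/top15.png')[120:265,130:420].astype(int)
d=np.abs(a-b).max(2).astype(np.uint8); cv2.imwrite('pics/diff.png',cv2.resize(np.clip(d.astype(int)*3,0,255).astype(np.uint8),None,fx=2.7,fy=2.7,interpolation=cv2.INTER_NEAREST))
a=cv2.imread('pics/top15.png')[120:265,130:420].astype(float); cv2.imwrite('pics/top15b.png',cv2.resize(np.clip(a*2.5,0,255).astype(np.uint8),None,fx=2.7,fy=2.7,interpolation=cv2.INTER_CUBIC))
a=cv2.imread('pics/side15.png')[170:330,180:420].astype(float); cv2.imwrite('pics/side15b.png',cv2.resize(np.clip(a*2.5,0,255).astype(np.uint8),None,fx=3.3,fy=3.3,interpolation=cv2.INTER_CUBIC))
```

```text
(no output)
```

View pics/diff.png

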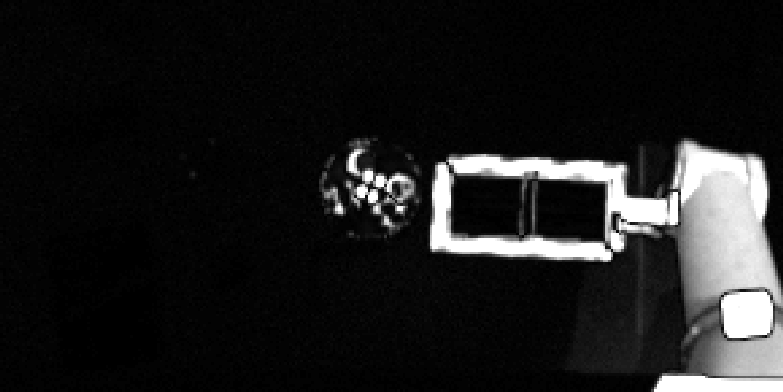

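View pics/side15b.png

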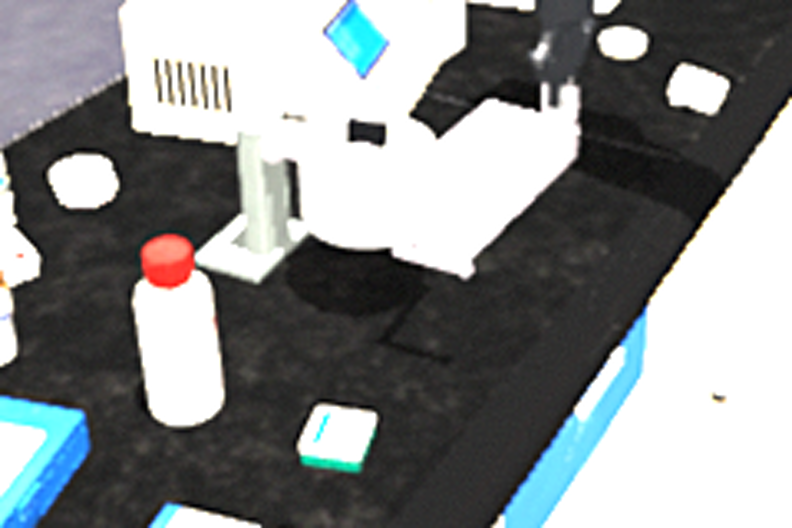

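move_arm --gripper '[0,0,0,0,0]' --pt "0 -1 0" --pt "0 -3 0" --pt "0 -5 0" --pt "0 -7 0" --pt "0 -9 0" --twist '[0,0,0,0,0]'

```text
t: 32.05
eef_pos: [0.5464, -0.0951, 0.0869]
tool_rot: [0.001, 1.0, -0.018, 0.001]
contact_force: [-0.1, -5.6, 5.6]
gripper_width: 0.112
```

move_arm --gripper '[0,0,0,0,0]' --pt "0 -2 0" --pt "0.1 -4 0" --pt "0.1 -5.5 0" --pt "0.1 -6.5 0" --pt "0.1 -6.8 0" --twist '[0,0,0,0,0]'

```text
t: 32.47
eef_pos: [0.5499, -0.0253, 0.0869]
tool_rot: [0.001, 1.0, -0.016, 0.001]
contact_force: [0.6, -6.4, 7.1]
gripper_width: 0.11
```

move_arm --gripper '[0.5,0.5,0.5,0.5,0.5]' --pt "0 0 0" --pt "0 0 0" --pt "0 0 0" --pt "0 0 -2" --pt "0 0 -6" --twist '[0,0,0,0,0]'

```text
t: 32.88
eef_pos: [0.5459, -0.026, 0.1425]
tool_rot: [0.0, 1.0, -0.017, -0.005]
contact_force: [0.9, 0.3, 1.2]
gripper_width: 0.501
```

move_arm --gripper '[0.6,0.6,0.6,0.6,0.6]' --pt "0 0 -4" --pt "0 0 -8" --pt "0 0 -12" --pt "0 -4 -15" --pt "0 -8 -15" --twist '[0,0,0,0,0]'

```text
t: 33.3
eef_pos: [0.5538, 0.0456, 0.301]
tool_rot: [0.0, 1.0, -0.021, 0.005]
contact_force: [0.7, 0.9, -1.0]
gripper_width: 0.599
```

Run:
```python
from h import *
plan(.5605,.213,.235,12.7)
k=snap('top','top16');snap('side','side16'); fitq(['tray'])
```

```text
t 33.3 pos [0.5538 0.0456 0.301 ] rot [ 1.000e-04  9.998e-01 -2.090e-02  4.500e-03] F [ 0.7  0.9 -1. ] g 0.599
cur ang -2.4 xyz cm [ -0.1  -16.75   6.6 ] twist -0.264 rows 4.3 2.1
tray top [([0.57, 0.172, 0.115], 0.75), ([0.556, 0.172, 0.001], 0.6)]
tray side [([0.559, 0.17, 0.0], 0.64)]
```

Now to the knob, grip at 12.7°, turn ccw by 2.8 rad.

move_arm --gripper '[0.6,0.6,0.6,0.6,0.6]' --pt "0 -4 0" --pt "0 -8 0" --pt "0 -12 0" --pt "-0.1 -15.5 0" --pt "-0.1 -16.8 0" --twist '[-0.1,-0.2,-0.26,-0.26,-0.26]'

```text
t: 33.92
eef_pos: [0.555, 0.2214, 0.2942]
tool_rot: [-0.001, 0.993, 0.115, -0.001]
contact_force: [-0.6, 1.2, -0.8]
gripper_width: 0.6
```

move_arm --gripper '[0.6,0.6,0.6,0.6]' --pt "0 0 2" --pt "0 0 4.5" --pt "0 0 6.5" --pt "0 0 6.5" --twist '[0,0,0,0]'

```text
t: 34.25
eef_pos: [0.5553, 0.2144, 0.2267]
tool_rot: [0.001, 0.994, 0.112, -0.003]
contact_force: [1.0, -0.6, 1.0]
gripper_width: 0.6
```

move_arm --gripper '[0,0,0,0,0]' --pt "0 0 0" --pt "0 0 0" --pt "0 0 0" --pt "0 0 0" --pt "0 0 0" --twist '[0,0,0,0,0]' --squeeze 60

```text
t: 34.67
eef_pos: [0.5572, 0.2124, 0.2309]
tool_rot: [0.002, 0.994, 0.111, 0.0]
contact_force: [0.6, -9.0, 2.6]
gripper_width: 0.125
```

move_arm --gripper '[0,0,0,0,0]' --pt "0 0 0" --pt "0 0 0" --pt "0 0 0" --pt "0 0 0" --pt "0 0 0" --twist '[-0.12,-0.24,-0.36,-0.48,-0.6]'

```text
t: 35.08
eef_pos: [0.5581, 0.2107, 0.2309]
tool_rot: [0.004, 0.916, 0.402, -0.001]
contact_force: [2.7, -13.5, 2.1]
gripper_width: 0.127
```

move_arm --gripper '[0,0,0,0,0]' --pt "0 0 0" --pt "0 0 0" --pt "0 0 0" --pt "0 0 0" --pt "0 0 0" --twist '[-0.12,-0.24,-0.36,-0.48,-0.6]'

```text
t: 35.5
eef_pos: [0.5598, 0.2099, 0.2309]
tool_rot: [0.004, 0.757, 0.654, -0.001]
contact_force: [9.7, -12.6, -2.0]
gripper_width: 0.127
```

move_arm --gripper '[0,0,0,0,0]' --pt "0 0 0" --pt "0 0 0" --pt "0 0 0" --pt "0 0 0" --pt "0 0 0" --twist '[-0.12,-0.24,-0.36,-0.48,-0.6]'

```text
t: 35.92
eef_pos: [0.5616, 0.2101, 0.231]
tool_rot: [0.005, 0.53, 0.848, -0.0]
contact_force: [15.2, -10.8, -7.0]
gripper_width: 0.125
```

move_arm --gripper '[0,0,0,0,0]' --pt "0 0 0" --pt "0 0 0" --pt "0 0 0" --pt "0 0 0" --pt "0 0 0" --twist '[-0.12,-0.24,-0.36,-0.48,-0.6]'

```text
t: 36.33
eef_pos: [0.5629, 0.2113, 0.231]
tool_rot: [0.006, 0.255, 0.967, 0.0]
contact_force: [20.3, -6.1, -11.6]
gripper_width: 0.126
```

Run:
```python
from h import *
plan(.561,.2135,.235,173.1)
```

```text
t 36.33 pos [0.5629 0.2113 0.231 ] rot [0.0058 0.2555 0.9668 0.    ] F [ 20.3  -6.1 -11.6] g 0.126
cur ang 150.4 xyz cm [ 0.27  0.1  -0.4 ] twist -0.396 rows 0.1 3.2
```

move_arm --gripper '[0,0,0,0,0]' --pt "0.2 0.1 0" --pt "0.3 0.1 0" --pt "0.3 0.1 0" --pt "0.3 0.1 0" --pt "0.3 0.1 0" --twist '[-0.12,-0.24,-0.36,-0.396,-0.396]'

```text
t: 36.75
eef_pos: [0.5629, 0.2127, 0.2311]
tool_rot: [0.007, 0.063, 0.998, -0.001]
contact_force: [26.6, -7.5, -12.5]
gripper_width: 0.127
```

Run:
```python
from h import *
plan(.561,.2135,.235,173.1)
```

```text
t 36.75 pos [0.5629 0.2127 0.2311] rot [ 0.0073  0.0628  0.998  -0.001 ] F [ 26.6  -7.5 -12.5] g 0.127
cur ang 172.8 xyz cm [ 0.19  0.05 -0.39] twist -0.005 rows 0.1 0.0
```

move_arm --gripper '[0.6,0.6,0.6,0.6,0.6]' --pt "0 0 0" --pt "0 0 0" --pt "0 0 0" --pt "0 0 -3" --pt "0 0 -7" --twist '[0,0,0,0,0]'

```text
t: 37.17
eef_pos: [0.5518, 0.2184, 0.298]
tool_rot: [-0.004, 0.059, 0.998, -0.002]
contact_force: [1.4, 0.5, 0.6]
gripper_width: 0.601
```

move_arm --gripper '[0.5,0.5,0.5,0.5,0.5]' --pt "4 0 -2" --pt "8 1 -2" --pt "11 3 -2" --pt "11 6 -2" --pt "11 6 -2" --twist '[-0.1,-0.17,-0.17,-0.17,-0.17]'

```text
t: 37.58
eef_pos: [0.4485, 0.2976, 0.3219]
tool_rot: [0.001, -0.03, 1.0, 0.002]
contact_force: [0.8, 1.5, 0.3]
gripper_width: 0.499
```

Run:
```python
from h import *
k=snap('top','top17');zoom(k,220,300,160,230,'top17z',8)
plan(.4390,.2895,.166,182.9)
```

```text
t 37.63 pos [0.4499 0.2951 0.3213] rot [ 6.000e-04 -2.890e-02  9.996e-01  8.000e-04] F [ 0.6 -0.6  0.3] g 0.497
cur ang -176.7 xyz cm [ 1.14 -0.52 15.53] twist 0.007 rows 3.7 0.1
```

View pics/top17z.png

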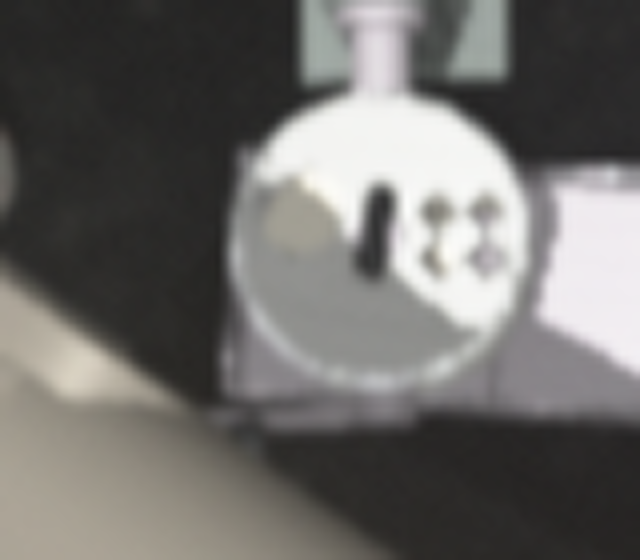

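move_arm --gripper '[0.5,0.5,0.5,0.5,0.5]' --pt "1 -0.4 4" --pt "1 -0.4 8" --pt "1 -0.4 12" --pt "1 -0.4 15.3" --pt "1 -0.4 15.3" --twist '[0,0,0,0,0]'

```text
t: 38.05
eef_pos: [0.4396, 0.2838, 0.1616]
tool_rot: [-0.005, -0.025, 1.0, -0.003]
contact_force: [-0.9, -0.9, 0.0]
gripper_width: 0.498
```

move_arm --gripper '[0,0,0,0,0]' --pt "0 0 0" --pt "0 0 0" --pt "0 0 0" --pt "0 0 0" --pt "0 0 0" --twist '[0,0,0,0,0]' --squeeze 40

```text
t: 38.47
eef_pos: [0.4432, 0.2882, 0.1697]
tool_rot: [0.002, -0.025, 1.0, 0.001]
contact_force: [0.0, -0.7, 7.7]
gripper_width: 0.113
```

Run:
```python
from h import *
plan(*lever(0),182.9)
```

```text
t 38.47 pos [0.4432 0.2882 0.1697] rot [ 1.900e-03 -2.540e-02  9.997e-01  9.000e-04] F [ 0.  -0.7  7.7] g 0.113
cur ang -177.1 xyz cm [0.45 0.09 0.41] twist 0.0 rows 0.1 0.0
```

move_arm --gripper '[0,0,0,0,0]' --pt "0.1 0.3 -1.3" --pt "0.3 0.3 -2.7" --pt "0.4 0.2 -4.1" --pt "0.4 -0.4 -5.4" --pt "0.4 -0.8 -6.6" --twist '[0,0,0,0,0]'

```text
t: 38.88
eef_pos: [0.4424, 0.2812, 0.2367]
tool_rot: [0.005, -0.025, 1.0, 0.004]
contact_force: [12.9, 3.6, -7.4]
gripper_width: 0.11
```

move_arm --gripper '[0,0,0,0,0]' --pt "0 -0.8 -1.1" --pt "0 -1.7 -2.1" --pt "0 -2.8 -2.9" --pt "0 -4 -3.6" --pt "0 -5.2 -4" --twist '[0,0,0,0,0]'

```text
t: 39.3
eef_pos: [0.4442, 0.2331, 0.2789]
tool_rot: [0.006, -0.027, 1.0, 0.006]
contact_force: [7.0, 13.3, 5.1]
gripper_width: 0.11
```

move_arm --gripper '[0,0,0,0,0]' --pt "0 -0.7 -0.1" --pt "0 -1.3 -0.2" --pt "0 -2 -0.3" --pt "0 -2.7 -0.2" --pt "0 -3.4 -0.2" --twist '[0,0,0,0,0]'

```text
t: 39.72
eef_pos: [0.4462, 0.1979, 0.2808]
tool_rot: [0.006, -0.027, 1.0, 0.004]
contact_force: [3.8, 6.9, 12.2]
gripper_width: 0.106
```

move_arm --gripper '[0,0,0,0,0]' --pt "0 -0.7 0.1" --pt "0 -1.3 0.3" --pt "0 -2 0.5" --pt "0 -2.6 0.8" --pt "0 -3.2 1.2" --twist '[0,0,0,0,0]'

```text
t: 40.13
eef_pos: [0.4479, 0.1633, 0.2674]
tool_rot: [0.005, -0.026, 1.0, 0.002]
contact_force: [3.4, 1.0, 14.0]
gripper_width: 0.107
```

move_arm --gripper '[0,0,0,0,0]' --pt "0 -0.6 0.4" --pt "0 -1.1 0.8" --pt "0 -1.6 1.3" --pt "0 -2.1 1.8" --pt "0 -2.5 2.3" --twist '[0,0,0,0,0]'

```text
t: 40.55
eef_pos: [0.4493, 0.1386, 0.2435]
tool_rot: [0.005, -0.026, 1.0, 0.002]
contact_force: [5.5, 6.4, 3.9]
gripper_width: 0.105
```

move_arm --gripper '[0,0,0,0,0]' --pt "0 -0.4 0.6" --pt "0 -0.7 1.2" --pt "0 -1 1.8" --pt "0 -1.2 2.4" --pt "0 -1.4 3.1" --twist '[0,0,0,0,0]'

```text
t: 40.97
eef_pos: [0.4501, 0.1245, 0.2123]
tool_rot: [0.005, -0.026, 1.0, 0.002]
contact_force: [6.3, 4.2, 5.4]
gripper_width: 0.106
```

move_arm --gripper '[0,0,0,0,0]' --pt "0 -0.1 0.7" --pt "0 -0.2 1.3" --pt "0 -0.2 2" --pt "0 -0.2 2.7" --pt "0 -0.1 3.3" --twist '[0,0,0,0,0]'

```text
t: 41.38
eef_pos: [0.4503, 0.1223, 0.1788]
tool_rot: [0.004, -0.025, 1.0, 0.001]
contact_force: [5.7, -0.6, 6.7]
gripper_width: 0.111
```

Run:
```python
from h import *
plan(*lever(3.6),182.9)
k=snap('side','side18')
```

```text
t 41.38 pos [0.4503 0.1223 0.1788] rot [ 0.0044 -0.0253  0.9997  0.001 ] F [ 5.7 -0.6  6.7] g 0.111
cur ang -177.1 xyz cm [0.31 0.17 0.49] twist -0.0 rows 0.1 0.0
```

move_arm --gripper '[0,0,0,0,0]' --pt "0 0 0.3" --pt "0 0 0.3" --pt "0 -0.1 -1.7" --pt "0 0.1 -3.4" --pt "0 0.6 -5" --twist '[0,0,0,0,0]'

```text
t: 41.85
eef_pos: [0.4491, 0.13, 0.2289]
tool_rot: [0.004, -0.026, 1.0, 0.003]
contact_force: [11.3, 14.8, -16.6]
gripper_width: 0.11
```

move_arm --gripper '[0,0,0,0,0]' --pt "0 0.8 -1.5" --pt "0 2 -2.7" --pt "0 2 -2.7" --pt "0 0.8 -1.5" --pt "0 0 0" --twist '[0,0,0,0,0]'

```text
t: 42.27
eef_pos: [0.4491, 0.1301, 0.2298]
tool_rot: [0.005, -0.026, 1.0, 0.002]
contact_force: [4.3, 8.0, 4.0]
gripper_width: 0.108
```

move_arm --gripper '[0,0,0,0,0]' --pt "0 -0.5 1.7" --pt "0 -0.7 3.4" --pt "0 -0.6 5.3" --pt "0 -0.6 5.3" --pt "0 -0.6 5.3" --twist '[0,0,0,0,0]'

```text
t: 42.68
eef_pos: [0.4496, 0.1227, 0.1746]
tool_rot: [0.003, -0.026, 1.0, 0.002]
contact_force: [7.7, 3.5, -5.2]
gripper_width: 0.107
```

Run:
```python
from h import *
plan(*lever(3.6),182.9)
k=snap('side','side19'); k2=snap('top','top19')
for n in ('side10','side19'):
    a=cv2.imread(f'pics/{n}.png')[225:280,255:340].astype(float)
    b=np.clip((a-70)*3,0,255).astype(np.uint8); cv2.imwrite(f'pics/{n}g.png',cv2.resize(b,None,fx=9,fy=9,interpolation=cv2.INTER_NEAREST))
```

```text
t 42.68 pos [0.4496 0.1227 0.1746] rot [ 0.0033 -0.0258  0.9997  0.0017] F [ 7.7  3.5 -5.2] g 0.107
cur ang -177.0 xyz cm [0.24 0.12 0.08] twist 0.001 rows 0.1 0.0
```

View pics/side19g.png

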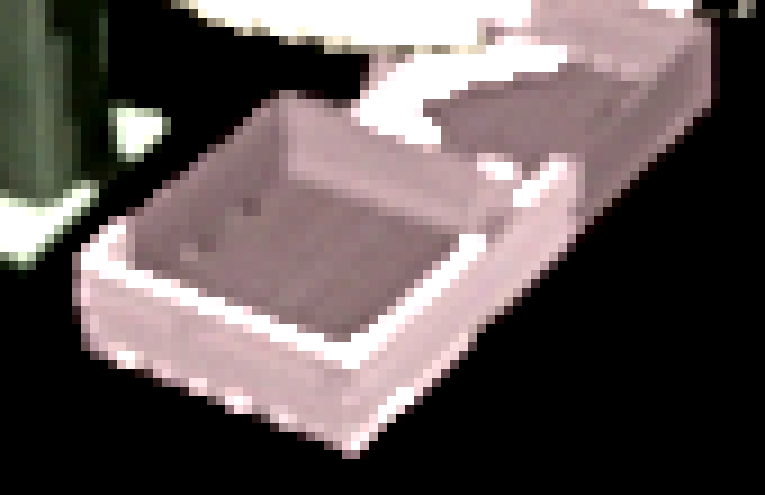

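View pics/side10g.png

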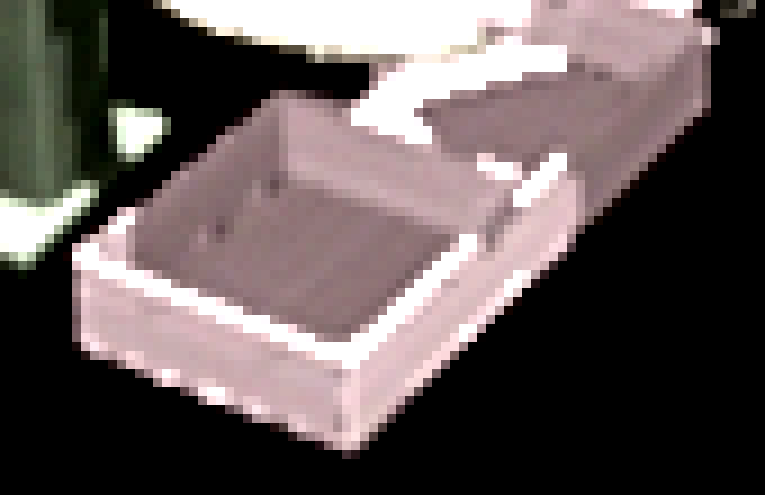

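Run:
```python
from h import *
A=[]
for n in ('top0','top1','top15'):
    a=cv2.imread(f'pics/{n}.png')[165:225,285:370].astype(float)
    A.append(cv2.resize(np.clip((a-150)*2.5,0,255).astype(np.uint8),None,fx=6,fy=4.5,interpolation=cv2.INTER_NEAREST)[:, :260])
cv2.imwrite('pics/cmp.png',np.hstack(A))
```

```text
(no output)
```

View pics/cmp.png

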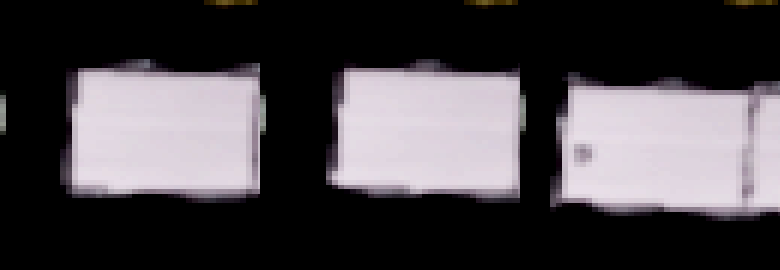

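move_arm --gripper '[0,0,0,0,0]' --pt "0 -0.1 -1.7" --pt "0 0.1 -3.4" --pt "0 0.6 -5" --pt "0 1.4 -6.5" --pt "0 2.6 -7.7" --twist '[0,0,0,0,0]'

```text
t: 43.2
eef_pos: [0.4476, 0.1459, 0.2526]
tool_rot: [0.003, -0.025, 1.0, -0.001]
contact_force: [8.8, -7.9, -3.7]
gripper_width: 0.108
```

move_arm --gripper '[0,0,0,0,0]' --pt "0 1.5 -1" --pt "0 3 -1.6" --pt "0 3 -1.6" --pt "0 1.5 -1" --pt "0 0 0" --twist '[0,0,0,0,0]'

```text
t: 43.62
eef_pos: [0.4473, 0.1503, 0.2543]
tool_rot: [0.004, -0.027, 1.0, 0.002]
contact_force: [2.2, 10.2, -0.9]
gripper_width: 0.111
```

move_arm --gripper '[0,0,0,0,0]' --pt "0 -1.1 1.3" --pt "0 -2 2.7" --pt "0 -2.5 4.4" --pt "0 -2.7 6" --pt "0 -2.6 7.7" --twist '[0,0,0,0,0]'

```text
t: 44.03
eef_pos: [0.4488, 0.1223, 0.1752]
tool_rot: [0.003, -0.025, 1.0, 0.001]
contact_force: [2.1, 3.7, 7.7]
gripper_width: 0.109
```

move_arm --gripper '[0,0,0,0,0]' --pt "0 -0.1 -1.7" --pt "0 0.1 -3.4" --pt "0 0.6 -5" --pt "0 1.4 -6.5" --pt "0 2.6 -7.7" --twist '[0,0,0,0,0]'

```text
t: 44.45
eef_pos: [0.4453, 0.1466, 0.2515]
tool_rot: [0.0, -0.025, 1.0, -0.001]
contact_force: [3.4, -4.4, -7.5]
gripper_width: 0.11
```

move_arm --gripper '[0,0,0,0,0]' --pt "0 -1.1 1.3" --pt "0 -2 2.7" --pt "0 -2.5 4.4" --pt "0 -2.7 6" --pt "0 -2.6 7.7" --twist '[0,0,0,0,0]'

```text
t: 44.87
eef_pos: [0.4474, 0.1223, 0.1747]
tool_rot: [0.002, -0.025, 1.0, 0.001]
contact_force: [-2.0, 4.6, 8.3]
gripper_width: 0.109
```

move_arm --gripper '[0,0,0,0,0]' --pt "0 -0.1 -1.7" --pt "0 0.1 -3.4" --pt "0 0.6 -5" --pt "0 1.4 -6.5" --pt "0 2.6 -7.7" --twist '[0,0,0,0,0]'

```text
t: 45.28
eef_pos: [0.4447, 0.1461, 0.2512]
tool_rot: [-0.0, -0.025, 1.0, -0.001]
contact_force: [1.6, -6.0, -5.0]
gripper_width: 0.111
```

move_arm --gripper '[0,0,0,0,0]' --pt "0 -1.1 1.3" --pt "0 -2 2.7" --pt "0 -2.5 4.4" --pt "0 -2.7 6" --pt "0 -2.6 7.7" --twist '[0,0,0,0,0]'

```text
t: 45.7
eef_pos: [0.4467, 0.1223, 0.1745]
tool_rot: [0.001, -0.026, 1.0, 0.001]
contact_force: [-3.3, 5.3, 7.3]
gripper_width: 0.106
```

Run:
```python
from h import *
plan(*lever(3.6),182.9)
k=snap('side','side20'); k2=snap('top','top20')
a=cv2.imread('pics/top20.png')[165:225,235:330].astype(float); cv2.imwrite('pics/top20z.png',cv2.resize(np.clip((a-60)*1.5,0,255).astype(np.uint8),None,fx=8,fy=8,interpolation=cv2.INTER_NEAREST))
a=cv2.imread('pics/side20.png')[225:280,255:340].astype(float)
b=np.clip((a-70)*3,0,255).astype(np.uint8); cv2.imwrite('pics/side20g.png',cv2.resize(b,None,fx=9,fy=9,interpolation=cv2.INTER_NEAREST))
```

```text
t 45.7 pos [0.4467 0.1223 0.1745] rot [ 1.100e-03 -2.550e-02  9.997e-01  7.000e-04] F [-3.3  5.3  7.3] g 0.106
cur ang -177.1 xyz cm [-0.04  0.14  0.06] twist 0.0 rows 0.0 0.0
```

View pics/top20z.png

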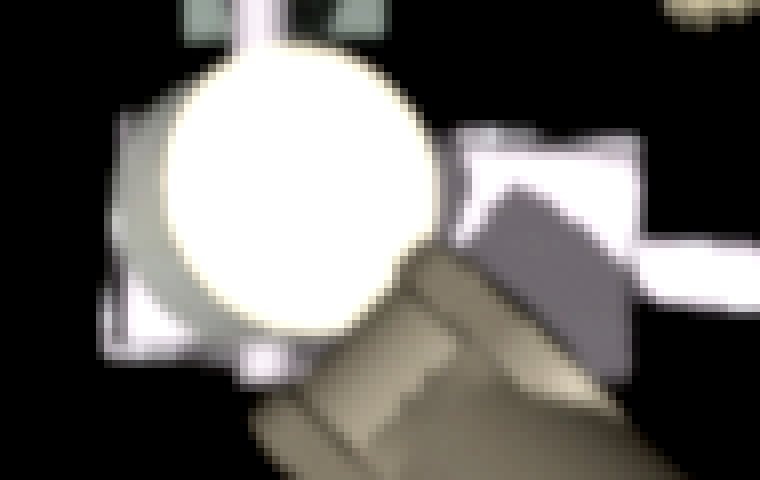

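View pics/side20g.png

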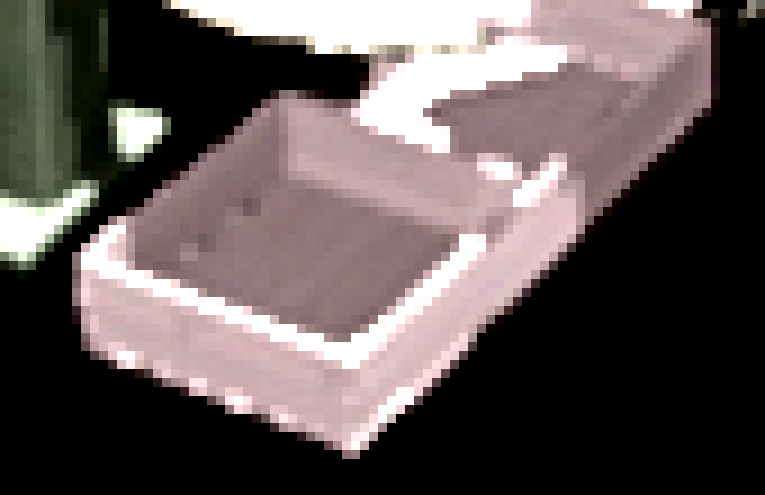

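```bash
ls pics
python3 - <<'E'
from h import *
A=[]
for n in ('side4','side8','side9','side20'):
    a=cv2.imread(f'pics/{n}.png')[232:275,260:310].astype(float)
    A.append(cv2.resize(np.clip((a-70)*3,0,255).astype(np.uint8),None,fx=7.8,fy=6.9,interpolation=cv2.INTER_NEAREST))
cv2.imwrite('pics/cmp2.png',np.vstack([np.hstack(A[:2]),np.hstack(A[2:])]))
E
```

```text
cmp.png
diff.png
side0.png
side0z.png
side10.png
side10e.png
side10g.png
side11.png
side11e2.png
side11z.png
side12.png
side12e.png
side12z.png
side13.png
side14.png
side14e2.png
side14f.png
side14z.png
side15.png
side15b.png
side15z.png
side16.png
side18.png
side19.png
side19g.png
side2.png
side20.png
side20g.png
side3.png
side4.png
side4z.png
side5.png
side5z.png
side6.png
side6e2.png
side6z.png
side7.png
side7z.png
side8.png
side8z.png
side9.png
side9e.png
side9z.png
top0.png
top0z.png
top1.png
top11.png
top11z.png
top12.png
top12h.png
top12z.png
top13.png
top14.png
top14e.png
top14f.png
top14z.png
top15.png
top15b.png
top15f.png
top15z.png
top16.png
top17.png
top17z.png
top19.png
top1z.png
top2.png
top20.png
top20z.png
top2e.png
top2z.png
top3.png
top4.png
top5.png
top5z.png
top7.png
top7z.png
top9.png
top9z.png
```

View pics/cmp2.png

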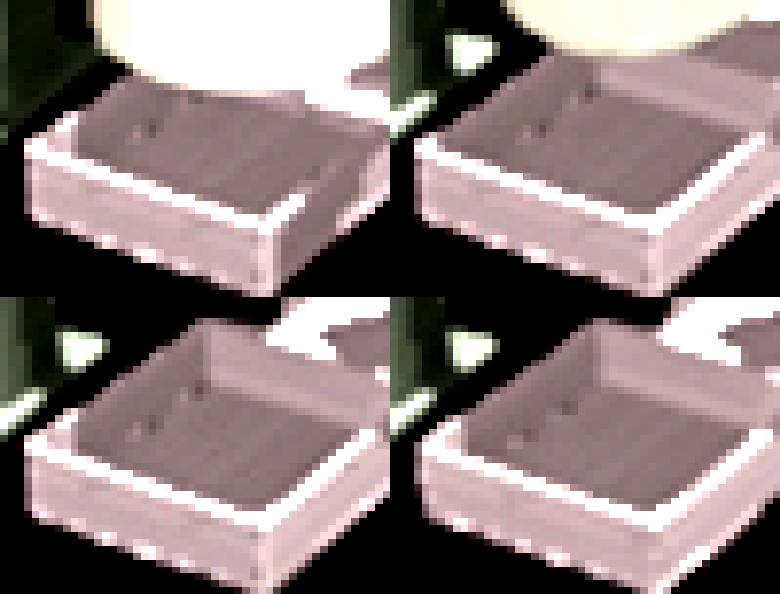

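move_arm --gripper '[0,0,0,0,0]' --pt "0 -0.1 -1.7" --pt "0 0.1 -3.4" --pt "0 0.6 -5" --pt "0 1.4 -6.5" --pt "0 2.6 -7.7" --twist '[0,0,0,0,0]'

```text
t: 46.22
eef_pos: [0.4453, 0.1465, 0.2518]
tool_rot: [0.0, -0.025, 1.0, -0.001]
contact_force: [4.1, -4.7, -7.3]
gripper_width: 0.108
```

Run:
```python
from h import *
s=2.6
for e in (1.6,.6,-.06):
    print('from',s); arc(np.linspace(s,e,6)[1:],s); s=e
```

```text
from 2.6
2.4 [0.0, 1.4, -1.0]
2.2 [0.0, 2.9, -1.8]
2.0 [0.0, 4.5, -2.2]
1.8 [0.0, 6.2, -2.3]
1.6 [0.0, 7.9, -2.0]
from 1.6
1.4 [-0.0, 1.6, 0.6]
1.2 [-0.0, 3.0, 1.5]
1.0 [-0.0, 4.3, 2.6]
0.8 [-0.0, 5.3, 4.0]
0.6 [0.0, 6.0, 5.6]
from 0.6
0.47 [-0.0, 0.3, 1.1]
0.34 [-0.0, 0.4, 2.2]
0.2 [-0.0, 0.4, 3.3]
0.07 [-0.0, 0.3, 4.4]
-0.06 [-0.0, -0.1, 5.5]
```

move_arm --gripper '[0,0,0,0,0]' --pt "0 1.4 -1" --pt "0 2.9 -1.8" --pt "0 4.5 -2.2" --pt "0 6.2 -2.3" --pt "0 7.9 -2" --twist '[0,0,0,0,0]'

```text
t: 46.63
eef_pos: [0.4413, 0.2251, 0.2727]
tool_rot: [0.001, -0.025, 1.0, -0.002]
contact_force: [-0.5, -5.9, -2.0]
gripper_width: 0.111
```

move_arm --gripper '[0,0,0,0,0]' --pt "0 1.6 0.6" --pt "0 3 1.5" --pt "0 4.3 2.6" --pt "0 5.3 4" --pt "0 6 5.6" --twist '[0,0,0,0,0]'

```text
t: 47.05
eef_pos: [0.4382, 0.2862, 0.2156]
tool_rot: [0.001, -0.026, 1.0, -0.001]
contact_force: [-1.5, -6.1, 4.9]
gripper_width: 0.11
```

move_arm --gripper '[0,0,0,0,0]' --pt "0 0.3 1.1" --pt "0 0.4 2.2" --pt "0 0.4 3.3" --pt "0 0.3 4.4" --pt "0 0.1 5.3" --twist '[0,0,0,0,0]'

```text
t: 47.47
eef_pos: [0.4381, 0.2888, 0.1627]
tool_rot: [0.001, -0.026, 1.0, 0.001]
contact_force: [-2.8, 2.4, 5.2]
gripper_width: 0.106
```

move_arm --gripper '[0,0,0.4,0.4,0.4]' --pt "0 0 0" --pt "0 0 0" --pt "0 0 0" --pt "0 0 0" --pt "0 0 0" --twist '[0,0,0,0,0]'

```text
t: 47.88
eef_pos: [0.4386, 0.2868, 0.162]
tool_rot: [0.0, -0.025, 1.0, -0.0]
contact_force: [0.9, -0.5, 0.4]
gripper_width: 0.402
```

Run:
```python
from h import *
plan(*lever(0),182.9)
k=snap('side','side21');snap('top','top21'); fitq(['drum_lever','tray','tray_tab'])
```

```text
t 47.88 pos [0.4386 0.2868 0.162 ] rot [ 4.000e-04 -2.520e-02  9.997e-01 -2.000e-04] F [ 0.9 -0.5  0.4] g 0.402
cur ang -177.1 xyz cm [-0.03  0.21 -0.36] twist -0.0 rows 0.1 0.0
drum_lever top [([0.444, 0.286, 0.111], 0.78)]
drum_lever side [([0.447, 0.292, 0.114], 0.95), ([0.551, -0.025, 0.046], 0.44)]
tray top [([0.558, 0.171, -0.001], 0.73), ([0.556, 0.213, 0.005], 0.46)]
tray side [([0.557, 0.172, -0.0], 0.7)]
tray_tab top [([0.552, -0.026, 0.046], 0.96), ([0.413, -0.314, -0.0], 0.55)]
tray_tab side [([0.547, -0.024, 0.044], 0.71)]
```

move_arm --gripper '[0.5,0.5,0.5,0.5,0.5]' --pt "0 0 -4" --pt "0 0 -8" --pt "0 0 -12" --pt "0 0 -15" --pt "-3 -2 -15" --twist '[0,0,0,0,0.1]'

```text
t: 48.7
eef_pos: [0.4657, 0.2757, 0.3187]
tool_rot: [0.004, 0.019, 1.0, 0.004]
contact_force: [0.7, 3.0, -0.1]
gripper_width: 0.504
```

move_arm --gripper '[0.8,0.8,0.8,0.8,0.8]' --pt "-1.6 -3.5 0" --pt "-3 -7.4 0" --pt "-4.6 -11 0" --pt "-6.2 -14.6 0" --pt "-7 -18 0" --twist '[0,0,0,0,0]'

```text
t: 49.12
eef_pos: [0.5315, 0.0828, 0.3114]
tool_rot: [0.0, 0.025, 1.0, -0.0]
contact_force: [0.8, 0.2, -1.4]
gripper_width: 0.797
```

Run:
```python
from h import *
plan(.5497,-.0255,.15,177.6); print(np.round(get_obs()['q'],2))
```

```text
t 49.12 pos [0.5315 0.0828 0.3114] rot [ 4.000e-04  2.510e-02  9.997e-01 -0.000e+00] F [ 0.8  0.2 -1.4] g 0.797
cur ang 177.1 xyz cm [ -2.35 -10.72  16.14] twist -0.008 rows 4.7 0.1
[ 0.41  0.35 -0.83  1.83  0.3   1.08  0.98]
```

move_arm --gripper '[0.8,0.8,0.8,0.8,0.8]' --pt "-1 -4 0" --pt "-2 -8 2" --pt "-2.3 -10.7 5" --pt "-2.3 -10.7 9" --pt "-2.3 -10.7 13" --twist '[0,0,0,0,0]'

```text
t: 49.53
eef_pos: [0.5485, -0.026, 0.1802]
tool_rot: [0.001, 0.027, 1.0, -0.001]
contact_force: [0.1, 0.1, 0.1]
gripper_width: 0.799
```

Run:
```python
from h import *
plan(.5497,-.0255,.087,177.6)
k=snap('side','side22');snap('top','top22'); fitq(['tray_tab'])
```

```text
t 49.53 pos [ 0.5485 -0.026   0.1802] rot [ 9.000e-04  2.720e-02  9.996e-01 -6.000e-04] F [0.1 0.1 0.1] g 0.799
cur ang 176.9 xyz cm [-0.1   0.07  9.32] twist -0.013 rows 2.2 0.1
tray_tab top [([0.552, -0.028, 0.048], 0.72)]
tray_tab side [([0.551, -0.026, 0.05], 0.86), ([0.559, 0.214, 0.001], 0.59)]
```

move_arm --gripper '[0.8,0.8,0.8,0.8,0.8]' --pt "-0.1 0 3" --pt "-0.1 0 6" --pt "-0.1 0 8" --pt "-0.1 0 9.3" --pt "-0.1 0 9.3" --twist '[0,0,0,0,0]'

```text
t: 50.15
eef_pos: [0.5494, -0.022, 0.0885]
tool_rot: [0.0, 0.024, 1.0, -0.0]
contact_force: [0.1, 0.2, -0.1]
gripper_width: 0.799
```

move_arm --gripper '[0,0,0,0,0]' --pt "0 0 0" --pt "0 0 0" --pt "0 0 0" --pt "0 0 0" --pt "0 0 0" --twist '[0,0,0,0,0]' --squeeze 40

```text
t: 50.57
eef_pos: [0.5496, -0.0231, 0.0895]
tool_rot: [0.001, 0.024, 1.0, -0.001]
contact_force: [-2.5, -0.3, 6.8]
gripper_width: 0.107
```

move_arm --gripper '[0,0,0,0,0]' --pt "0 0 0" --pt "0 0 0" --pt "0 0 0" --pt "0 0.8 0" --pt "0 2 0" --twist '[0,0,0,0,0]'

```text
t: 50.98
eef_pos: [0.5509, -0.0067, 0.0895]
tool_rot: [0.001, 0.027, 1.0, -0.003]
contact_force: [-0.1, -6.8, 8.7]
gripper_width: 0.111
```

Run:
```python
from h import *
plan(.543,.0735,.087,177.6)
```

```text
t 50.98 pos [ 0.5509 -0.0067  0.0895] rot [ 7.000e-04  2.660e-02  9.996e-01 -2.600e-03] F [-0.1 -6.8  8.7] g 0.111
cur ang 176.9 xyz cm [1.22 7.97 0.21] twist -0.011 rows 1.9 0.1
```

move_arm --gripper '[0,0,0,0,0]' --pt "0.3 2 0" --pt "0.6 4 0" --pt "0.9 6 0" --pt "1.1 7.4 0" --pt "1.1 7.8 0" --twist '[0,0,0,0,0]'

```text
t: 51.4
eef_pos: [0.5432, 0.0775, 0.0895]
tool_rot: [0.001, 0.023, 1.0, -0.0]
contact_force: [-3.0, -8.2, 14.2]
gripper_width: 0.11
```

Run:
```python
from h import *
st()
k=snap('side','side23');snap('top','top23'); fitq(['tray','saline'])
a=cv2.imread('pics/top23.png')[170:225,205:300].astype(float); cv2.imwrite('pics/top23f.png',cv2.resize(np.clip((a-130)*2.1,0,255).astype(np.uint8),None,fx=8,fy=8,interpolation=cv2.INTER_NEAREST))
a=cv2.imread('pics/side23.png')[235:300,240:330].astype(float); b=np.clip((a-50)*1.25,0,255).astype(np.uint8); cv2.imwrite(f'pics/side23f.png',cv2.resize(b,None,fx=8,fy=8,interpolation=cv2.INTER_NEAREST))
```

```text
t 51.4 pos [0.5432 0.0775 0.0895] rot [ 8.000e-04  2.340e-02  9.997e-01 -2.000e-04] F [-3.  -8.2 14.2] g 0.11
tray top [([0.551, 0.276, -0.002], 0.61)]
tray side [([0.554, 0.272, 0.002], 0.78)]
saline top [([0.608, 0.436, -0.002], 0.94), ([0.463, 0.425, -0.002], 0.4)]
saline side [([0.606, 0.434, 0.001], 0.74), ([0.461, 0.422, -0.001], 0.19)]
```

View pics/top23f.png

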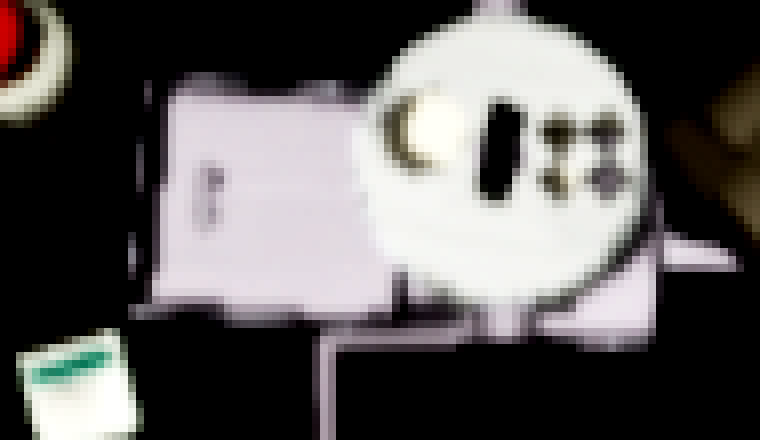

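View pics/side23f.png

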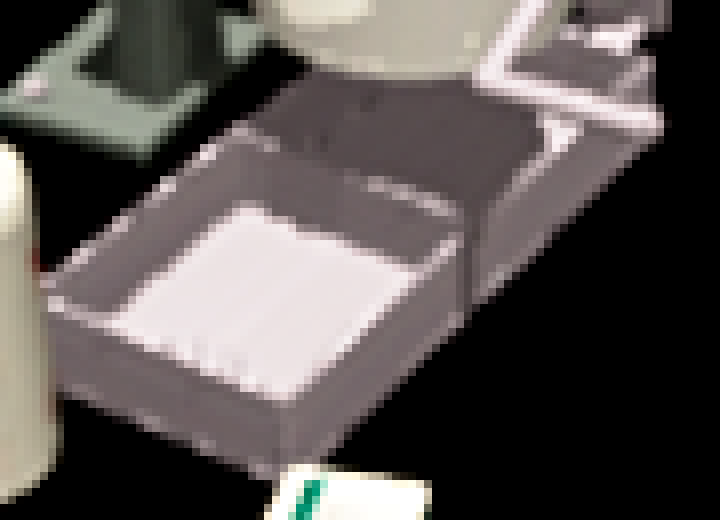

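Run:
```python
from h import *
a=np.mean([cv2.imread('pics/top23.png').astype(float)]+[read_camera('top')['pixels'][:,:,::-1].astype(float) for _ in range(4)],axis=0)[182:208,220:258]
cv2.imwrite('pics/top23c.png',cv2.resize(np.clip((a-130)*2.1,0,255).astype(np.uint8),None,fx=20,fy=20,interpolation=cv2.INTER_NEAREST))
```

```text
(no output)
```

View pics/top23c.png

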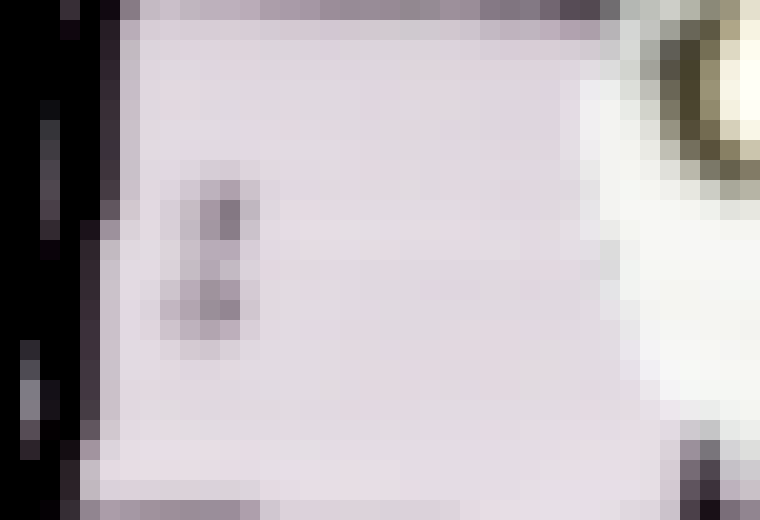

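move_arm --gripper '[0,0,0,0,0]' --pt "-0.1 -1 0" --pt "-0.4 -3 0" --pt "-0.6 -5 0" --pt "-0.8 -7 0" --pt "-1 -9 0" --twist '[0,0,0,0,0]'

```text
t: 52.32
eef_pos: [0.5494, -0.0133, 0.0895]
tool_rot: [0.001, 0.024, 1.0, 0.002]
contact_force: [-0.0, 6.0, 4.5]
gripper_width: 0.111
```

move_arm --gripper '[0,0,0.5,0.5,0.5]' --pt "-0.1 -1 0" --pt "-0.1 -1 0" --pt "-0.1 -1 0" --pt "-0.1 -1 0" --pt "-0.1 -1 0" --twist '[0,0,0,0,0]'

```text
t: 52.73
eef_pos: [0.5486, -0.0245, 0.0882]
tool_rot: [-0.0, 0.024, 1.0, 0.0]
contact_force: [0.5, -0.1, -0.1]
gripper_width: 0.501
```

move_arm --gripper '[0.5,0.5,0.5,0.5,0.5]' --pt "0 0 -3" --pt "0 0 -7" --pt "0 0 -11" --pt "0 0 -15" --pt "0 0 -19" --twist '[0,0,0,0,0]'

```text
t: 53.15
eef_pos: [0.5482, -0.024, 0.2799]
tool_rot: [-0.001, 0.024, 1.0, 0.0]
contact_force: [0.7, -0.4, -0.1]
gripper_width: 0.505
```

Run:
```python
from h import *
plan(.4385,.2895,.28,182.9)
k=snap('side','side24');snap('top','top24'); fitq(['tray','drum_lever'])
```

```text
t 53.15 pos [ 0.5482 -0.024   0.2799] rot [-5.000e-04  2.380e-02  9.997e-01  2.000e-04] F [ 0.7 -0.4 -0.1] g 0.505
cur ang 177.3 xyz cm [1.245e+01 3.079e+01 1.000e-02] twist -0.098 rows 8.0 0.8
tray top [([0.561, 0.169, -0.001], 0.6)]
tray side [([0.562, 0.165, 0.002], 0.84)]
drum_lever top []
drum_lever side [([0.446, 0.292, 0.113], 0.76)]
```

move_arm --gripper '[0.5,0.5,0.5,0.5,0.5]' --pt "3 2.5 -1" --pt "6 5.5 -1" --pt "8 9 -1" --pt "10 12.5 -1" --pt "11 16 -1" --twist '[-0.05,-0.1,-0.1,-0.1,-0.1]'

```text
t: 53.87
eef_pos: [0.4436, 0.1413, 0.2867]
tool_rot: [-0.002, -0.026, 1.0, -0.001]
contact_force: [0.5, 0.1, -0.7]
gripper_width: 0.496
```

move_arm --gripper '[0.5,0.5,0.5,0.5,0.5]' --pt "0 3.5 0" --pt "0 7 0" --pt "0 10.5 0" --pt "0 14 0" --pt "0 14 0" --twist '[0,0,0,0,0]'

```text
t: 54.28
eef_pos: [0.4367, 0.2876, 0.2876]
tool_rot: [-0.001, -0.03, 1.0, 0.002]
contact_force: [0.1, -0.5, 1.7]
gripper_width: 0.502
```

Run:
```python
from h import *
plan(.4385,.2895,.166,182.9)
```

```text
t 54.28 pos [0.4367 0.2876 0.2876] rot [-0.0013 -0.0304  0.9995  0.0025] F [ 0.1 -0.5  1.7] g 0.502
cur ang -176.5 xyz cm [-0.22  0.12 12.16] twist 0.01 rows 2.9 0.1
```

move_arm --gripper '[0.5,0.5,0.5,0.5,0.5]' --pt "-0.1 0.2 4" --pt "-0.1 0.2 8" --pt "-0.1 0.2 11" --pt "-0.1 0.2 12.2" --pt "-0.1 0.2 12.2" --twist '[0,0,0,0,0]'

```text
t: 54.7
eef_pos: [0.4385, 0.2809, 0.1627]
tool_rot: [-0.003, -0.026, 1.0, -0.002]
contact_force: [-0.5, 0.4, 0.3]
gripper_width: 0.5
```

move_arm --gripper '[0,0,0,0,0]' --pt "0 0 0" --pt "0 0 0" --pt "0 0 0" --pt "0 0 0" --pt "0 0 0" --twist '[0,0,0,0,0]' --squeeze 40

```text
t: 55.12
eef_pos: [0.4407, 0.2882, 0.1692]
tool_rot: [0.002, -0.027, 1.0, 0.006]
contact_force: [-0.7, 15.1, -8.4]
gripper_width: 0.112
```

move_arm --gripper '[0,0,0,0,0]' --pt "0 0.3 -1.3" --pt "0 0.3 -2.7" --pt "0 0.2 -4.1" --pt "0 -0.4 -5.4" --pt "0 -0.8 -6.6" --twist '[0,0,0,0,0]'

```text
t: 55.53
eef_pos: [0.4412, 0.2792, 0.2362]
tool_rot: [0.003, -0.027, 1.0, 0.005]
contact_force: [1.4, 8.2, -5.5]
gripper_width: 0.113
```

Run:
```python
from h import *
plan(*lever(.8),182.9)
s=.8
for e in (1.7,2.6):
    print('from',s); arc(np.linspace(s,e,6)[1:],s); s=e
```

```text
t 55.53 pos [0.4412 0.2792 0.2362] rot [ 0.0026 -0.0272  0.9996  0.0047] F [ 1.4  8.2 -5.5] g 0.113
cur ang -176.9 xyz cm [0.2  0.19 0.49] twist 0.004 rows 0.1 0.0
from 0.8
0.98 [0.0, -0.9, -1.3]
1.16 [0.0, -2.0, -2.3]
1.34 [-0.0, -3.2, -3.2]
1.52 [-0.0, -4.6, -3.8]
1.7 [0.0, -6.1, -4.2]
from 1.7
1.88 [-0.0, -1.5, -0.1]
2.06 [-0.0, -3.0, 0.1]
2.24 [-0.0, -4.5, 0.5]
2.42 [0.0, -5.9, 1.2]
2.6 [-0.0, -7.1, 2.2]
```

move_arm --gripper '[0,0,0,0,0]' --pt "0 -0.9 -1.2" --pt "0 -2 -2.1" --pt "0 -3.2 -3" --pt "0 -4.6 -3.6" --pt "0 -6.1 -4" --twist '[0,0,0,0,0]'

```text
t: 55.95
eef_pos: [0.4443, 0.2199, 0.2777]
tool_rot: [0.004, -0.028, 1.0, 0.005]
contact_force: [-2.2, 9.8, 6.2]
gripper_width: 0.113
```

move_arm --gripper '[0,0,0,0,0]' --pt "0 -1.5 -0.1" --pt "0 -3 0.1" --pt "0 -4.5 0.5" --pt "0 -5.9 1.2" --pt "0 -7.1 2.2" --twist '[0,0,0,0,0]'

```text
t: 56.37
eef_pos: [0.4489, 0.1456, 0.2535]
tool_rot: [0.004, -0.026, 1.0, 0.003]
contact_force: [0.2, 10.3, 0.8]
gripper_width: 0.113
```

move_arm --gripper '[0,0,0,0,0]' --pt "0 -1.1 1.3" --pt "0 -2 2.7" --pt "0 -2.5 4.4" --pt "0 -2.7 6" --pt "0 -2.6 7.8" --twist '[0,0,0,0,0]'

```text
t: 56.78
eef_pos: [0.451, 0.1232, 0.1758]
tool_rot: [0.004, -0.027, 1.0, 0.005]
contact_force: [-6.9, 24.0, 12.0]
gripper_width: 0.11
```

Run:
```python
from h import *
plan(*lever(3.6),182.9)
print('from 3.6');arc(np.linspace(3.6,2.0,6)[1:],3.6);arc(np.linspace(2.0,3.6,6)[1:],2.0);
```

```text
t 56.78 pos [0.451  0.1232 0.1758] rot [ 0.0044 -0.0269  0.9996  0.0054] F [-6.9 24.  12. ] g 0.11
cur ang -176.9 xyz cm [0.39 0.08 0.19] twist 0.003 rows 0.1 0.0
from 3.6
3.28 [-0.0, -0.1, -2.7]
2.96 [-0.0, 0.8, -5.3]
2.64 [0.0, 2.3, -7.5]
2.32 [0.0, 4.5, -9.1]
2.0 [-0.0, 7.1, -9.9]
2.32 [0.0, -2.6, 0.8]
2.64 [0.0, -4.8, 2.4]
2.96 [0.0, -6.3, 4.6]
3.28 [0.0, -7.1, 7.2]
3.6 [0.0, -7.1, 9.9]
```

move_arm --gripper '[0,0,0,0,0]' --pt "0 0.2 -2.7" --pt "0 1.1 -5.3" --pt "0 2.6 -7.5" --pt "0 4.8 -9.1" --pt "0 7.4 -9.9" --twist '[0,0,0,0,0]'

```text
t: 57.2
eef_pos: [0.4483, 0.1824, 0.2759]
tool_rot: [0.002, -0.021, 1.0, -0.008]
contact_force: [-1.8, -16.9, 24.5]
gripper_width: 0.106
```

move_arm --gripper '[0,0,0,0,0]' --pt "0 -2.6 0.8" --pt "0 -4.8 2.4" --pt "0 -6.3 4.6" --pt "0 -7.1 7.2" --pt "0 -7.1 9.9" --twist '[0,0,0,0,0]'

```text
t: 57.62
eef_pos: [0.4521, 0.1226, 0.1755]
tool_rot: [0.005, -0.025, 1.0, 0.003]
contact_force: [-2.2, 17.2, 10.7]
gripper_width: 0.107
```

move_arm --gripper '[0,0,0,0,0]' --pt "0 0 0.1" --pt "0 0 0.1" --pt "0 -0.1 -1.7" --pt "0 0.1 -3.4" --pt "0 0.6 -5" --twist '[0,0,0,0,0]'

```text
t: 58.03
eef_pos: [0.4511, 0.1274, 0.2252]
tool_rot: [0.004, -0.026, 1.0, 0.002]
contact_force: [8.2, 5.5, -11.8]
gripper_width: 0.107
```

move_arm --gripper '[0,0,0,0,0]' --pt "0 0.8 -1.5" --pt "0 2 -2.7" --pt "0 0.8 -1.4" --pt "0 -0.1 0.2" --pt "0 -0.5 1.7" --twist '[0,0,0,0,0]'

```text
t: 58.45
eef_pos: [0.4514, 0.1227, 0.2085]
tool_rot: [0.005, -0.026, 1.0, 0.002]
contact_force: [1.1, 8.4, 5.6]
gripper_width: 0.107
```

move_arm --gripper '[0,0,0,0,0]' --pt "0 -0.2 1.7" --pt "0 -0.1 3.4" --pt "0 -0.1 3.4" --pt "0 -0.2 1.7" --pt "0 0 0" --twist '[0,0,0,0,0]'

```text
t: 58.87
eef_pos: [0.4515, 0.1225, 0.2076]
tool_rot: [0.003, -0.026, 1.0, 0.002]
contact_force: [8.1, 7.4, -8.3]
gripper_width: 0.106
```

move_arm --gripper '[0,0,0,0,0]' --pt "0 0.5 -1.6" --pt "0 1.4 -3.1" --pt "0 2.6 -4.3" --pt "0 1.4 -3.1" --pt "0 0.5 -1.6" --twist '[0,0,0,0,0]'

```text
t: 59.28
eef_pos: [0.4518, 0.1273, 0.2259]
tool_rot: [0.005, -0.026, 1.0, 0.001]
contact_force: [1.4, 8.7, 3.8]
gripper_width: 0.111
```

move_arm --gripper '[0,0,0,0,0]' --pt "0 -0.5 1.6" --pt "0 -0.7 3.3" --pt "0 -0.6 5.1" --pt "0 -0.6 5.1" --pt "0 -0.6 5.1" --twist '[0,0,0,0,0]'

```text
t: 59.7
eef_pos: [0.452, 0.1237, 0.1729]
tool_rot: [0.004, -0.027, 1.0, 0.004]
contact_force: [5.5, 8.7, -3.3]
gripper_width: 0.104
```

Run:
```python
from h import *
plan(*lever(3.6),182.9)
```

```text
t 59.7 pos [0.452  0.1237 0.1729] rot [ 0.0044 -0.0266  0.9996  0.0036] F [ 5.5  8.7 -3.3] g 0.104
cur ang -176.9 xyz cm [ 0.49  0.04 -0.1 ] twist 0.003 rows 0.1 0.0
```

Return upright, then show the tray again.

move_arm --gripper '[0,0,0,0,0]' --pt "0.1 0.1 -1.7" --pt "0.2 0.2 -3.4" --pt "0.3 0.7 -5" --pt "0.4 1.5 -6.5" --pt "0.4 2.7 -7.7" --twist '[0,0,0,0,0]'

```text
t: 60.12
eef_pos: [0.4481, 0.1424, 0.2511]
tool_rot: [0.005, -0.023, 1.0, -0.003]
contact_force: [12.3, -20.2, 5.3]
gripper_width: 0.111
```

move_arm --gripper '[0,0,0,0,0]' --pt "0 1.4 -1" --pt "0 2.9 -1.8" --pt "0 4.5 -2.2" --pt "0 6.2 -2.3" --pt "0 7.9 -2" --twist '[0,0,0,0,0]'

```text
t: 60.53
eef_pos: [0.4437, 0.2258, 0.273]
tool_rot: [0.006, -0.024, 1.0, 0.0]
contact_force: [8.7, -5.0, 3.6]
gripper_width: 0.104
```

move_arm --gripper '[0,0,0,0,0]' --pt "0 1.6 0.6" --pt "0 3 1.5" --pt "0 4.3 2.6" --pt "0 5.3 4" --pt "0 6 5.6" --twist '[0,0,0,0,0]'

```text
t: 60.95
eef_pos: [0.4403, 0.2863, 0.2147]
tool_rot: [0.005, -0.025, 1.0, 0.001]
contact_force: [8.6, -5.5, 6.2]
gripper_width: 0.11
```

move_arm --gripper '[0,0,0,0,0]' --pt "0 0.3 1.1" --pt "0 0.4 2.2" --pt "0 0.4 3.3" --pt "0 0.3 4.4" --pt "0 0.1 5.5" --twist '[0,0,0,0,0]'

```text
t: 61.37
eef_pos: [0.4403, 0.2882, 0.1598]
tool_rot: [0.005, -0.025, 1.0, 0.002]
contact_force: [6.4, -2.4, 10.1]
gripper_width: 0.107
```

move_arm --gripper '[0,0,0.4,0.4,0.4]' --pt "0 0 0" --pt "0 0 0" --pt "0 0 0" --pt "0 0 0" --pt "0 0 0" --twist '[0,0,0,0,0]'

```text
t: 61.78
eef_pos: [0.4367, 0.2864, 0.1575]
tool_rot: [0.001, -0.025, 1.0, 0.0]
contact_force: [-0.2, 0.6, -1.0]
gripper_width: 0.398
```

Run:
```python
from h import *
plan(*lever(0),182.9)
snap('top','top25');snap('side','side25'); fitq(['tray','tray_tab'])
```

```text
t 61.78 pos [0.4367 0.2864 0.1575] rot [ 8.000e-04 -2.550e-02  9.997e-01  2.000e-04] F [-0.2  0.6 -1. ] g 0.398
cur ang -177.1 xyz cm [-0.22  0.24 -0.81] twist 0.0 rows 0.2 0.0
tray top [([0.557, 0.167, 0.003], 0.79)]
tray side [([0.563, 0.17, 0.002], 0.67), ([0.564, 0.176, 0.118], 0.48)]
tray_tab top [([0.553, -0.03, 0.048], 0.69)]
tray_tab side [([0.55, -0.027, 0.045], 0.59)]
```

Now the tray tab again, to position 2 and count.

move_arm --gripper '[0.5,0.5,0.5,0.5,0.5]' --pt "0 0 -4" --pt "0 0 -8" --pt "0 0 -12" --pt "0 0 -15" --pt "-3 -2 -15" --twist '[0,0,0,0,0.1]'

```text
t: 62.5
eef_pos: [0.4639, 0.2748, 0.3136]
tool_rot: [0.004, 0.019, 1.0, 0.004]
contact_force: [0.5, 2.3, 0.2]
gripper_width: 0.503
```

move_arm --gripper '[0.8,0.8,0.8,0.8,0.8]' --pt "-1.6 -3.5 0" --pt "-3 -7.4 0" --pt "-4.6 -11 0" --pt "-6.2 -14.6 0" --pt "-7.5 -18 0" --twist '[0,0,0,0,0]'

```text
t: 62.92
eef_pos: [0.534, 0.0819, 0.3063]
tool_rot: [0.0, 0.025, 1.0, -0.0]
contact_force: [1.0, 1.2, -0.2]
gripper_width: 0.802
```

Run:
```python
from h import *
plan(.550,-.026,.18,177.4)
```

```text
t 62.92 pos [0.534  0.0819 0.3063] rot [ 1.000e-04  2.480e-02  9.997e-01 -2.000e-04] F [ 1.   1.2 -0.2] g 0.802
cur ang 177.2 xyz cm [ -2.13 -10.7   12.64] twist -0.004 rows 4.0 0.0
```

move_arm --gripper '[0.8,0.8,0.8,0.8,0.8]' --pt "-1 -4 0" --pt "-2 -8 2" --pt "-2.1 -10.7 5" --pt "-2.1 -10.7 9" --pt "-2.1 -10.7 12.6" --twist '[0,0,0,0,0]'

```text
t: 63.33
eef_pos: [0.5491, -0.027, 0.1785]
tool_rot: [0.0, 0.027, 1.0, -0.001]
contact_force: [0.1, 0.4, -0.9]
gripper_width: 0.798
```

move_arm --gripper '[0.8,0.8,0.8,0.8,0.8]' --pt "0 0 3" --pt "0 0 6" --pt "0 0 8" --pt "0 0 9.2" --pt "0 0 9.2" --twist '[0,0,0,0,0]'

```text
t: 63.75
eef_pos: [0.5478, -0.0235, 0.086]
tool_rot: [-0.002, 0.024, 1.0, 0.0]
contact_force: [-0.3, -0.5, -0.5]
gripper_width: 0.801
```

move_arm --gripper '[0,0,0,0,0]' --pt "0 0 0" --pt "0 0 0" --pt "0 0 0" --pt "0 0 0" --pt "0 0 0" --twist '[0,0,0,0,0]' --squeeze 40

```text
t: 64.17
eef_pos: [0.5503, -0.0226, 0.0899]
tool_rot: [0.002, 0.024, 1.0, 0.0]
contact_force: [-2.6, 6.6, 11.8]
gripper_width: 0.109
```

Run:
```python
from h import *
plan(.543,.0775,.087,177.3)
```

```text
t 64.17 pos [ 0.5503 -0.0226  0.0899] rot [1.600e-03 2.400e-02 9.997e-01 4.000e-04] F [-2.6  6.6 11.8] g 0.109
cur ang 177.2 xyz cm [1.21 9.96 0.3 ] twist -0.001 rows 2.4 0.0
```

move_arm --gripper '[0,0,0,0,0]' --pt "0 0 0" --pt "0.1 1 0" --pt "0.3 2.5 0" --pt "0.5 4.5 0" --pt "0.7 6 0" --twist '[0,0,0,0,0]'

```text
t: 64.58
eef_pos: [0.5469, 0.0332, 0.0899]
tool_rot: [0.002, 0.027, 1.0, -0.003]
contact_force: [-0.1, -8.6, 11.5]
gripper_width: 0.108
```

move_arm --gripper '[0,0,0,0,0]' --pt "0.2 1.5 0" --pt "0.4 2.8 0" --pt "0.5 3.6 0" --pt "0.5 3.9 0" --pt "0.5 3.9 0" --twist '[0,0,0,0,0]'

```text
t: 65.0
eef_pos: [0.5436, 0.0733, 0.0899]
tool_rot: [0.001, 0.026, 1.0, -0.002]
contact_force: [-1.0, -6.0, 14.4]
gripper_width: 0.109
```

```bash
cat >> h.py <<'E'
def avg(cam,n=5): return np.mean([read_camera(cam)['pixels'][:,:,::-1].astype(float) for _ in range(n)],axis=0)
E
python3 - <<'E'
from h import *
st()
A=avg('top'); np.save('pics/A26.npy',A); a=A[176:212,215:255]
cv2.imwrite('pics/top26c.png',cv2.resize(np.clip((a-130)*2.1,0,255).astype(np.uint8),None,fx=16,fy=16,interpolation=cv2.INTER_NEAREST))
S=avg('side'); a=S[235:300,240:330]; cv2.imwrite('pics/side26c.png',cv2.resize(np.clip((a-50)*1.25,0,255).astype(np.uint8),None,fx=8,fy=8,interpolation=cv2.INTER_NEAREST))
fitq(['tray','saline'])
E
```

```text
t 65.0 pos [0.5436 0.0733 0.0899] rot [ 0.0013  0.0258  0.9997 -0.0025] F [-1.  -6.  14.4] g 0.109
tray top [([0.572, 0.268, -0.0], 0.71)]
tray side [([0.576, 0.268, 0.002], 0.61)]
saline top [([0.608, 0.435, -0.003], 0.75)]
saline side [([0.608, 0.435, -0.002], 0.56)]
```

View pics/top26c.png

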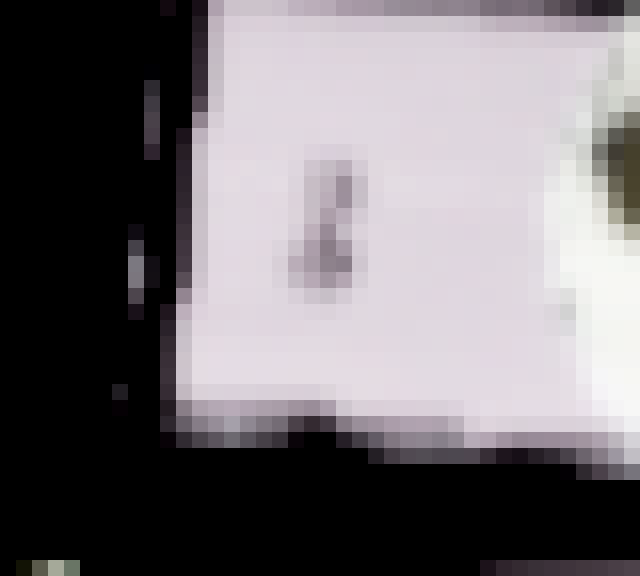

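View pics/side26c.png

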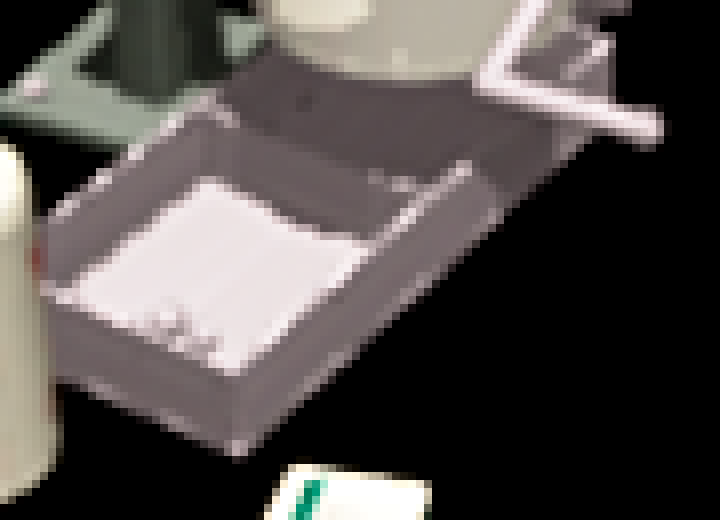

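move_arm --gripper '[0,0,0,0,0]' --pt "0.3 0 0" --pt "0.7 0.1 0" --pt "1.1 0.3 0" --pt "1.5 0.5 0" --pt "1.5 0.5 0" --twist '[0,0,0,0,0]'

```text
t: 66.12
eef_pos: [0.5294, 0.0801, 0.0899]
tool_rot: [0.002, 0.026, 1.0, -0.001]
contact_force: [1.7, -1.4, 9.3]
gripper_width: 0.108
```

Run:
```python
from h import *
st()
k=snap('top','top27');zoom(k,190,350,140,250,'top27z',5);k=snap('side','side27');zoom(k,180,340,210,310,'side27z',5)
fitq(['tray','saline','tray_tab','coverglass'])
```

```text
t 66.12 pos [0.5294 0.0801 0.0899] rot [ 2.200e-03  2.610e-02  9.997e-01 -8.000e-04] F [ 1.7 -1.4  9.3] g 0.108
tray top [([0.564, 0.276, -0.001], 0.67)]
tray side [([0.566, 0.274, 0.002], 0.6)]
saline top [([0.608, 0.434, -0.001], 0.81), ([0.56, 0.209, 0.17], 0.55)]
saline side [([0.606, 0.433, 0.003], 0.88), ([0.564, 0.178, 0.119], 0.68)]
tray_tab top []
tray_tab side [([0.551, 0.08, 0.048], 0.94), ([0.56, 0.214, 0.171], 0.57)]
coverglass top [([0.463, 0.428, -0.002], 0.66), ([0.559, 0.213, 0.169], 0.55)]
coverglass side [([0.459, 0.422, 0.001], 0.77)]
```

View pics/top27z.png

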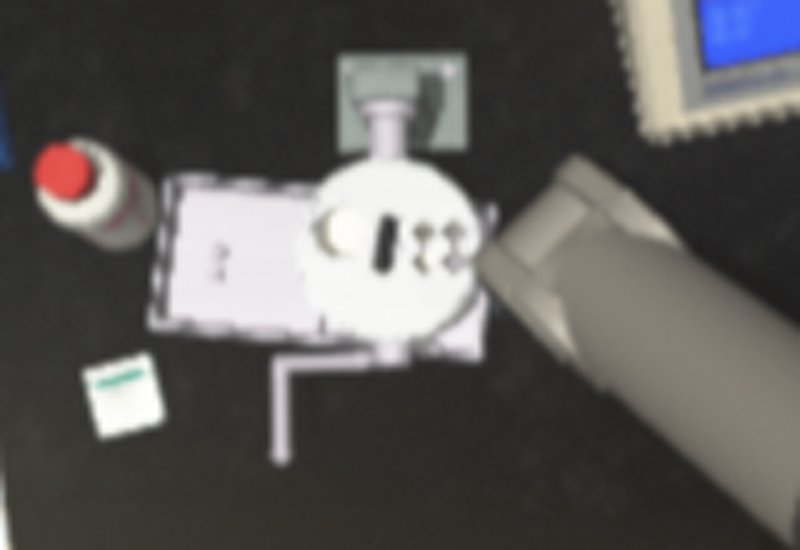

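View pics/side27z.png

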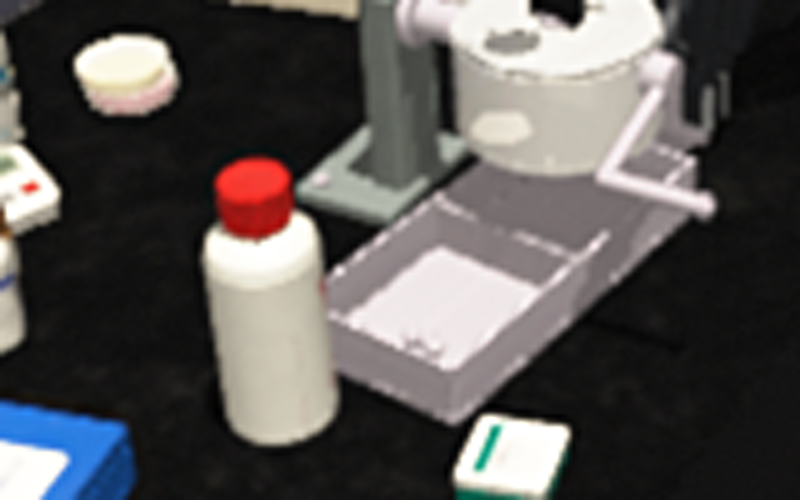

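move_arm --gripper '[0.4,0.4,0.4,0.4,0.4]' --pt "0 0 0" --pt "0 0 0" --pt "0 0 0" --pt "0 0 -2" --pt "0 0 -6" --twist '[0,0,0,0,0]'

```text
t: 67.03
eef_pos: [0.5243, 0.0804, 0.1451]
tool_rot: [-0.005, 0.024, 1.0, -0.001]
contact_force: [0.7, -0.3, 0.9]
gripper_width: 0.398
```

move_arm --gripper '[0.6,0.6,0.6,0.6,0.6]' --pt "0 0 -4" --pt "0 0 -8" --pt "0 0 -12" --pt "0 0 -16" --pt "0 0 -17" --twist '[0,0,0,0,0.05]'

```text
t: 67.45
eef_pos: [0.529, 0.0828, 0.3243]
tool_rot: [0.004, 0.049, 0.999, 0.001]
contact_force: [1.1, 1.0, 0.3]
gripper_width: 0.601
```

Run:
```python
from h import *
plan(.5607,.213,.30,172.8); print(np.round(get_obs()['q'],2))
k=snap('top','top28');k=snap('side','side28');
fitq(['tray','tray_tab'])
```

```text
t 67.45 pos [0.529  0.0828 0.3243] rot [3.900e-03 4.920e-02 9.988e-01 6.000e-04] F [1.1 1.  0.3] g 0.601
cur ang 174.4 xyz cm [-1.86 13.27  2.47] twist 0.027 rows 3.3 0.2
[ 0.43  0.34 -0.86  1.83  0.29  1.1   0.94]
tray top [([0.563, 0.277, -0.002], 0.73)]
tray side [([0.565, 0.272, -0.002], 0.82)]
tray_tab top [([0.565, 0.273, -0.0], 0.28)]
tray_tab side [([0.551, 0.074, 0.045], 0.63)]
```

move_arm --gripper '[0.6,0.6,0.6,0.6,0.6]' --pt "-0.6 4 0" --pt "-1.2 8 0" --pt "-1.9 12 1" --pt "-1.9 13.3 2.5" --pt "-1.9 13.3 2.5" --twist '[0.03,0.03,0.03,0.03,0.03]'

```text
t: 68.17
eef_pos: [0.557, 0.2163, 0.2891]
tool_rot: [-0.003, 0.061, 0.998, 0.0]
contact_force: [0.1, -0.8, -0.2]
gripper_width: 0.603
```

Run:
```python
from h import *
plan(.5607,.213,.236,172.8)
```

```text
t 68.17 pos [0.557  0.2163 0.2891] rot [-3.300e-03  6.060e-02  9.982e-01  3.000e-04] F [ 0.1 -0.8 -0.2] g 0.603
cur ang 173.0 xyz cm [-0.44 -0.29  5.31] twist 0.004 rows 1.3 0.0
```

move_arm --gripper '[0.6,0.6,0.6,0.6,0.6]' --pt "-0.2 -0.1 2" --pt "-0.2 -0.1 4" --pt "-0.2 -0.1 5.6" --pt "-0.2 -0.1 5.6" --pt "-0.2 -0.1 5.6" --twist '[0,0,0,0,0]'

```text
t: 68.58
eef_pos: [0.5606, 0.2097, 0.2359]
tool_rot: [-0.002, 0.064, 0.998, -0.001]
contact_force: [0.0, -0.1, 0.3]
gripper_width: 0.599
```

Run:
```python
from h import *
plan(.5607,.213,.236,172.8)
```

```text
t 68.58 pos [0.5606 0.2097 0.2359] rot [-1.600e-03  6.450e-02  9.979e-01 -9.000e-04] F [ 0.  -0.1  0.3] g 0.599
cur ang 172.6 xyz cm [ 0.03  0.33 -0.01] twist -0.003 rows 0.1 0.0
```

move_arm --gripper '[0,0,0,0,0]' --pt "0 0.2 0" --pt "0 0.2 0" --pt "0 0.2 0" --pt "0 0.2 0" --pt "0 0.2 0" --twist '[0,0,0,0,0]' --squeeze 60

```text
t: 69.0
eef_pos: [0.5618, 0.2127, 0.2386]
tool_rot: [0.001, 0.064, 0.998, -0.0]
contact_force: [-2.2, -1.9, 7.2]
gripper_width: 0.126
```

move_arm --gripper '[0,0,0,0,0]' --pt "0 0 0" --pt "0 0 0" --pt "0 0 0" --pt "0 0 0" --pt "0 0 0" --twist '[0.12,0.24,0.36,0.48,0.6]'

```text
t: 69.42
eef_pos: [0.5616, 0.2122, 0.2385]
tool_rot: [0.001, 0.359, 0.933, -0.001]
contact_force: [-3.6, -4.4, 6.0]
gripper_width: 0.125
```

move_arm --gripper '[0,0,0,0,0]' --pt "0 0 0" --pt "0 0 0" --pt "0 0 0" --pt "0 0 0" --pt "0 0 0" --twist '[0.12,0.24,0.36,0.48,0.6]'

```text
t: 69.83
eef_pos: [0.5611, 0.2119, 0.2385]
tool_rot: [0.001, 0.619, 0.785, -0.001]
contact_force: [-4.5, -4.9, 9.1]
gripper_width: 0.123
```

move_arm --gripper '[0,0,0,0,0]' --pt "0 0 0" --pt "0 0 0" --pt "0 0 0" --pt "0 0 0" --pt "0 0 0" --twist '[0.12,0.24,0.36,0.48,0.6]'

```text
t: 70.25
eef_pos: [0.5606, 0.2119, 0.2385]
tool_rot: [0.0, 0.823, 0.567, -0.001]
contact_force: [-7.0, -5.0, 9.7]
gripper_width: 0.122
```

move_arm --gripper '[0,0,0,0,0]' --pt "0 0 0" --pt "0 0 0" --pt "0 0 0" --pt "0 0 0" --pt "0 0 0" --twist '[0.12,0.24,0.36,0.48,0.6]'

```text
t: 70.67
eef_pos: [0.5601, 0.2123, 0.2385]
tool_rot: [0.0, 0.954, 0.299, -0.001]
contact_force: [-7.9, -3.6, 10.9]
gripper_width: 0.121
```

Run:
```python
from h import *
plan(.5607,.213,.236,12.7)
```

```text
t 70.67 pos [0.5601 0.2123 0.2385] rot [ 5.000e-04  9.543e-01  2.989e-01 -1.400e-03] F [-7.9 -3.6 10.9] g 0.121
cur ang 34.8 xyz cm [ 0.09 -0.03  0.25] twist 0.385 rows 0.1 3.1
```

move_arm --gripper '[0,0,0,0,0]' --pt "0 0 0" --pt "0 0 0" --pt "0 0 0" --pt "0 0 0" --pt "0 0 0" --twist '[0.12,0.24,0.36,0.38,0.38]'

```text
t: 71.08
eef_pos: [0.56, 0.2126, 0.2385]
tool_rot: [0.001, 0.993, 0.116, -0.001]
contact_force: [-8.8, -3.1, 12.3]
gripper_width: 0.121
```

move_arm --gripper '[0.6,0.6,0.6,0.6,0.6]' --pt "0 0 0" --pt "0 0 0" --pt "0 0 0" --pt "0 0 -3" --pt "0 0 -7" --twist '[0,0,0,0,0]'

```text
t: 71.5
eef_pos: [0.5598, 0.2121, 0.3045]
tool_rot: [0.001, 0.993, 0.116, -0.004]
contact_force: [1.1, 0.0, 0.4]
gripper_width: 0.6
```

move_arm --gripper '[0.5,0.5,0.5,0.5,0.5]' --pt "-4 -1 -2" --pt "-8 -2 -2" --pt "-11 -3 -2" --pt "-13 -4 -2" --pt "-13 -4 -2" --twist '[0.1,0.17,0.17,0.17,0.17]'

```text
t: 71.92
eef_pos: [0.4216, 0.2232, 0.3277]
tool_rot: [-0.0, 0.999, 0.034, -0.0]
contact_force: [0.2, -0.2, -0.4]
gripper_width: 0.5
```

Run:
```python
from h import *
plan(.4385,.2895,.28,2.9)
A=avg('top');cv2.imwrite('pics/top29.png',A); a=A[170:215,225:300]; cv2.imwrite('pics/top29z.png',cv2.resize(a.astype(np.uint8),None,fx=10,fy=10,interpolation=cv2.INTER_CUBIC))
fitq(['tray'])
```

```text
t 71.92 pos [0.4216 0.2232 0.3277] rot [-2.000e-04  9.994e-01  3.370e-02 -3.000e-04] F [ 0.2 -0.2 -0.4] g 0.5
cur ang 3.9 xyz cm [ 2.13 -6.5   4.77] twist 0.017 rows 2.0 0.1
tray top [([0.565, 0.274, -0.0], 0.96)]
tray side [([0.565, 0.272, -0.002], 0.82)][ WARN:0@6.285] global loadsave.cpp:1063 imwrite_ Unsupported depth image for selected encoder is fallbacked to CV_8U.
```

View pics/top29z.png

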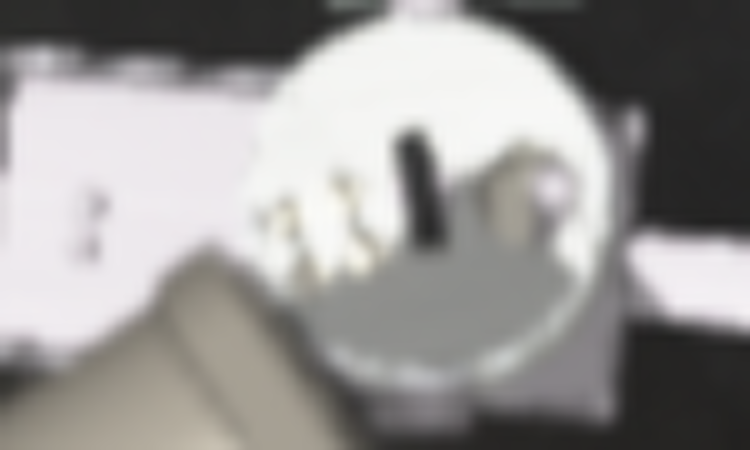

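move_arm --gripper '[0.5,0.5,0.5,0.5,0.5]' --pt "0.8 -3 1" --pt "1.7 -6.5 3" --pt "1.7 -6.5 4.8" --pt "1.7 -6.5 4.8" --pt "1.7 -6.5 4.8" --twist '[0.01,0.01,0.01,0.01,0.01]'

```text
t: 72.68
eef_pos: [0.4387, 0.2872, 0.2782]
tool_rot: [0.001, 1.0, 0.026, -0.001]
contact_force: [-0.9, -0.9, 0.6]
gripper_width: 0.5
```

Run:
```python
from h import *
plan(.4385,.2895,.166,2.9);print(np.round(get_obs()['q'],2))
```

```text
t 72.68 pos [0.4387 0.2872 0.2782] rot [ 9.000e-04  9.997e-01  2.620e-02 -1.300e-03] F [-0.9 -0.9  0.6] g 0.5
cur ang 3.0 xyz cm [ 0.02 -0.25 11.22] twist 0.002 rows 2.7 0.0
[-0.5   0.27 -0.24  1.93  0.08  0.95 -2.29]
```

move_arm --gripper '[0.5,0.5,0.5,0.5,0.5]' --pt "0 -0.2 4" --pt "0 -0.2 8" --pt "0 -0.2 11" --pt "0 -0.2 11.2" --pt "0 -0.2 11.2" --twist '[0,0,0,0,0]'

```text
t: 73.1
eef_pos: [0.4388, 0.2887, 0.1673]
tool_rot: [0.001, 1.0, 0.026, -0.001]
contact_force: [0.8, 0.9, 0.9]
gripper_width: 0.501
```

move_arm --gripper '[0,0,0,0,0]' --pt "0 0 0" --pt "0 0 0" --pt "0 0 0" --pt "0 0 0" --pt "0 0 0" --twist '[0,0,0,0,0]' --squeeze 40

```text
t: 73.52
eef_pos: [0.4401, 0.2883, 0.1697]
tool_rot: [0.001, 1.0, 0.025, 0.002]
contact_force: [-0.7, -6.7, 7.1]
gripper_width: 0.112
```

move_arm --gripper '[0,0,0,0,0]' --pt "0 -0.3 -1.3" --pt "0 -0.3 -2.7" --pt "0 -0.2 -4.1" --pt "0 0.4 -5.4" --pt "0 0.8 -6.6" --twist '[0,0,0,0,0]'

```text
t: 73.93
eef_pos: [0.4403, 0.2822, 0.2356]
tool_rot: [-0.001, 1.0, 0.026, 0.002]
contact_force: [5.5, 0.1, -7.9]
gripper_width: 0.117
```

Run:
```python
from h import *
plan(*lever(.8),2.9)
for a,b in((.8,1.6),(1.6,1.9),(1.9,2.2),(2.2,2.5),(2.5,2.8),(2.8,3.2),(3.2,3.6)):
    print('from',a,'NEGATE y'); arc(np.linspace(a,b,6)[1:],a)
snap('top','top30');snap('side','side30');fitq(['tray','saline'])
```

```text
t 73.93 pos [0.4403 0.2822 0.2356] rot [-0.0013  0.9997  0.0263  0.0021] F [ 5.5  0.1 -7.9] g 0.117
cur ang 3.0 xyz cm [-0.12  0.11  0.43] twist 0.002 rows 0.1 0.0
from 0.8 NEGATE y
0.96 [0.0, -0.8, -1.1]
1.12 [-0.0, -1.7, -2.1]
1.28 [-0.0, -2.8, -2.9]
1.44 [0.0, -4.0, -3.6]
1.6 [0.0, -5.3, -4.0]
from 1.6 NEGATE y
1.66 [-0.0, -0.5, -0.1]
1.72 [-0.0, -1.0, -0.2]
1.78 [0.0, -1.5, -0.2]
1.84 [-0.0, -2.0, -0.3]
1.9 [0.0, -2.5, -0.3]
from 1.9 NEGATE y
1.96 [-0.0, -0.5, 0.0]
2.02 [-0.0, -1.0, 0.1]
2.08 [-0.0, -1.5, 0.2]
2.14 [-0.0, -2.0, 0.3]
2.2 [-0.0, -2.5, 0.5]
from 2.2 NEGATE y
2.26 [-0.0, -0.5, 0.2]
2.32 [0.0, -0.9, 0.4]
2.38 [0.0, -1.4, 0.7]
2.44 [-0.0, -1.8, 0.9]
2.5 [-0.0, -2.2, 1.2]
from 2.5 NEGATE y
2.56 [0.0, -0.4, 0.3]
2.62 [0.0, -0.8, 0.7]
2.68 [0.0, -1.1, 1.0]
2.74 [-0.0, -1.5, 1.4]
2.8 [-0.0, -1.8, 1.8]
from 2.8 NEGATE y
2.88 [-0.0, -0.4, 0.6]
2.96 [-0.0, -0.7, 1.2]
3.04 [0.0, -1.0, 1.8]
3.12 [0.0, -1.2, 2.4]
3.2 [0.0, -1.4, 3.1]
from 3.2 NEGATE y
3.28 [-0.0, -0.1, 0.7]
3.36 [-0.0, -0.2, 1.3]
3.44 [0.0, -0.2, 2.0]
3.52 [0.0, -0.2, 2.7]
3.6 [0.0, -0.1, 3.4]
tray top [([0.562, 0.272, 0.0], 0.85)]
tray side [([0.566, 0.276, 0.003], 0.9)]
saline top [([0.606, 0.435, -0.003], 0.85)]
saline side [([0.607, 0.435, 0.002], 0.71)]
```

Tray is still in place; tip slowly through the release range.

move_arm --gripper '[0,0,0,0,0]' --pt "0 0.8 -1" --pt "0 1.7 -1.9" --pt "0 2.8 -2.7" --pt "0 4 -3.4" --pt "0 5.3 -3.8" --twist '[0,0,0,0,0]'

```text
t: 74.65
eef_pos: [0.4425, 0.2377, 0.2759]
tool_rot: [-0.007, 1.0, 0.029, 0.004]
contact_force: [-7.0, 19.0, 25.5]
gripper_width: 0.106
```

move_arm --gripper '[0,0,0,0,0]' --pt "0 0.5 -0.1" --pt "0 1 -0.2" --pt "0 1.5 -0.2" --pt "0 2 -0.3" --pt "0 2.5 -0.3" --twist '[0,0,0,0,0]'

```text
t: 75.07
eef_pos: [0.4446, 0.2098, 0.279]
tool_rot: [-0.005, 1.0, 0.028, 0.004]
contact_force: [-5.7, 7.5, 30.2]
gripper_width: 0.106
```

move_arm --gripper '[0,0,0,0,0]' --pt "0 0.5 0" --pt "0 1 0.1" --pt "0 1.5 0.2" --pt "0 2 0.3" --pt "0 2.5 0.5" --twist '[0,0,0,0,0]'

```text
t: 75.48
eef_pos: [0.4464, 0.1809, 0.273]
tool_rot: [-0.002, 1.0, 0.027, 0.003]
contact_force: [-2.0, -2.6, 24.7]
gripper_width: 0.105
```

move_arm --gripper '[0,0,0,0,0]' --pt "0 0 0" --pt "0 0 0" --pt "0 0 0" --pt "0 0 0" --pt "0 0 0" --twist '[0,0,0,0,0]'

```text
t: 75.9
eef_pos: [0.4465, 0.1794, 0.2724]
tool_rot: [-0.001, 1.0, 0.026, 0.003]
contact_force: [-1.1, -4.3, 24.9]
gripper_width: 0.109
```

Run:
```python
from h import *
plan(*lever(2.2),2.9)
A=avg('top',4);a=A[165:220,205:310]; cv2.imwrite('pics/top31z.png',cv2.resize(np.clip((a-60)*1.3,0,255).astype(np.uint8),None,fx=7.5,fy=7.5,interpolation=cv2.INTER_CUBIC))
S=avg('side',4);a=S[225:300,235:340]; cv2.imwrite('pics/side31z.png',cv2.resize(np.clip((a-40)*1.3,0,255).astype(np.uint8),None,fx=7.5,fy=7.5,interpolation=cv2.INTER_CUBIC))
for q in('big',):
  for c in('top','side'): print(q,c,[(np.round(x['centre'],3).tolist(),round(x['p'],2)) for x in spot_point(q,c)])
```

```text
t 75.9 pos [0.4465 0.1794 0.2724] rot [-6.000e-04  9.997e-01  2.610e-02  2.700e-03] F [-1.1 -4.3 24.9] g 0.109
cur ang 3.0 xyz cm [-0.22  0.1   0.35] twist 0.002 rows 0.1 0.0
big top [([0.564, 0.163, 0.014], 0.57)]
big side [([0.562, 0.16, 0.013], 0.43)]
```

View pics/top31z.png

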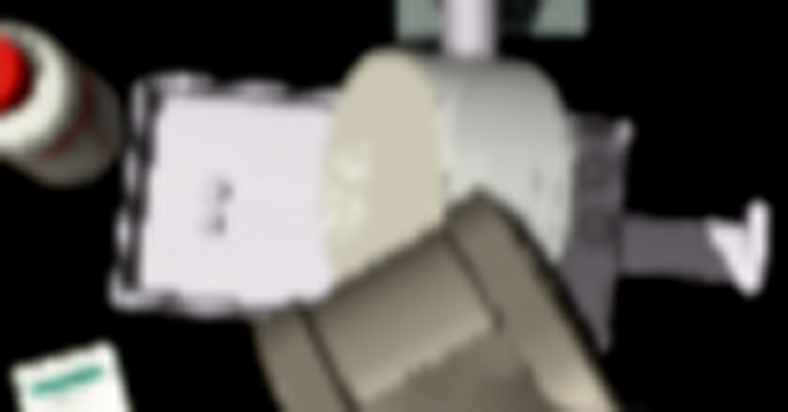

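View pics/side31z.png

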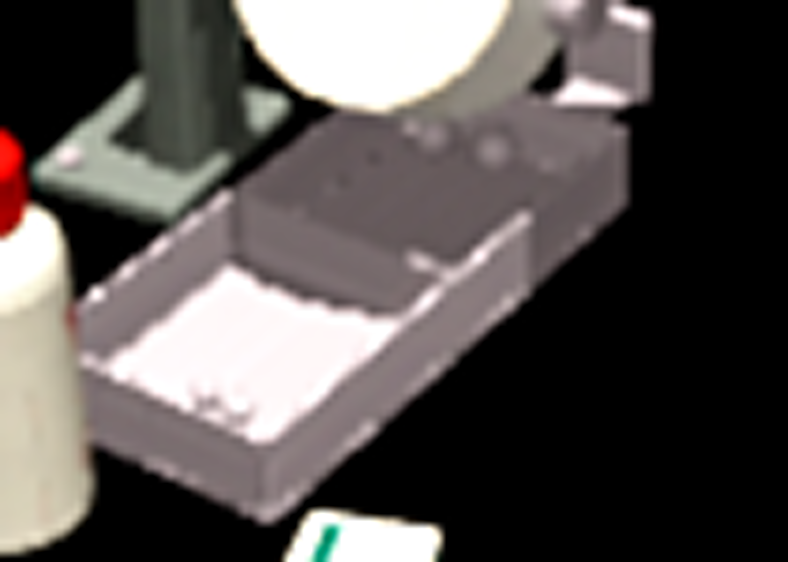

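Run:
```python
from h import *
S=avg('side',6);a=S[234:252,275:320]; cv2.imwrite('pics/side32z.png',cv2.resize(np.clip((a-60)*2.2,0,255).astype(np.uint8),None,fx=17,fy=17,interpolation=cv2.INTER_CUBIC))
A=avg('top',6);a=A[178:214,278:292]; cv2.imwrite('pics/top32z.png',cv2.resize(np.clip((a-60)*2,0,255).astype(np.uint8),None,fx=16,fy=16,interpolation=cv2.INTER_CUBIC))
```

```text
(no output)
```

View pics/side32z.png

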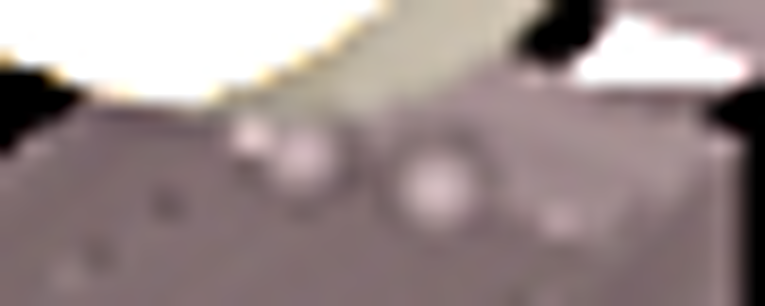

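View pics/top32z.png

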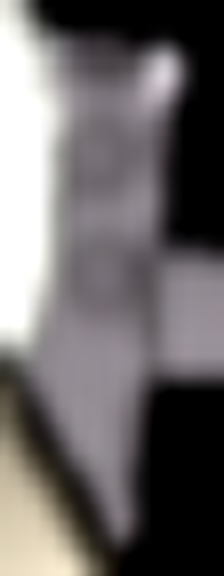

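Run:
```python
from h import *
for a,b in((2.2,1.2),(1.2,.4),(.4,-.06)):
    print('from',a,'NEGATE y'); arc(np.linspace(a,b,6)[1:],a)
```

```text
from 2.2 NEGATE y
2.0 [-0.0, 1.6, -0.4]
1.8 [-0.0, 3.3, -0.5]
1.6 [0.0, 5.0, -0.3]
1.4 [-0.0, 6.6, 0.3]
1.2 [0.0, 8.1, 1.2]
from 1.2 NEGATE y
1.04 [-0.0, 1.0, 0.9]
0.88 [-0.0, 1.9, 2.0]
0.72 [-0.0, 2.5, 3.1]
0.56 [0.0, 3.0, 4.4]
0.4 [-0.0, 3.3, 5.7]
from 0.4 NEGATE y
0.31 [-0.0, 0.1, 0.8]
0.22 [0.0, 0.0, 1.6]
0.12 [0.0, -0.0, 2.3]
0.03 [-0.0, -0.2, 3.1]
-0.06 [-0.0, -0.4, 3.9]
```

move_arm --gripper '[0,0,0,0,0]' --pt "0 -1.6 -0.4" --pt "0 -3.3 -0.5" --pt "0 -5 -0.3" --pt "0 -6.6 0.3" --pt "0 -8.1 1.2" --twist '[0,0,0,0,0]'

```text
t: 77.42
eef_pos: [0.4415, 0.2589, 0.2577]
tool_rot: [0.001, 1.0, 0.026, 0.001]
contact_force: [7.0, -6.4, 3.3]
gripper_width: 0.107
```

Run:
```python
from h import *
plan(*lever(1.2),2.9)
S=avg('side',4);a=S[225:300,235:340]; cv2.imwrite('pics/side33z.png',cv2.resize(np.clip((a-50)*1.8,0,255).astype(np.uint8),None,fx=7.5,fy=7.5,interpolation=cv2.INTER_CUBIC))
```

```text
t 77.42 pos [0.4415 0.2589 0.2577] rot [0.0011 0.9997 0.0257 0.0012] F [ 7.  -6.4  3.3] g 0.107
cur ang 2.9 xyz cm [-0.13  0.02  0.1 ] twist 0.001 rows 0.0 0.0
```

View pics/side33z.png

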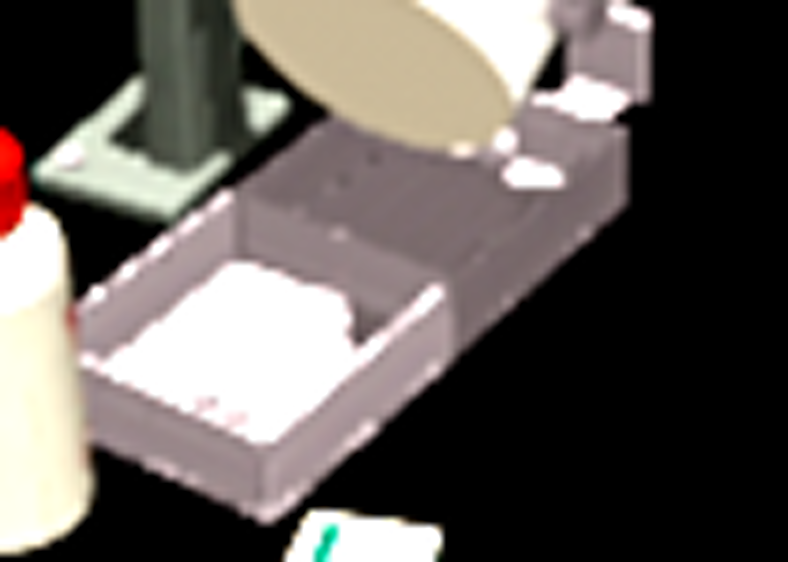

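move_arm --gripper '[0,0,0,0,0]' --pt "0 -1 0.9" --pt "0 -1.9 2" --pt "0 -2.5 3.1" --pt "0 -3 4.4" --pt "0 -3.3 5.7" --twist '[0,0,0,0,0]'

```text
t: 78.03
eef_pos: [0.4393, 0.2911, 0.1994]
tool_rot: [0.002, 1.0, 0.026, 0.0]
contact_force: [5.3, -9.4, 6.0]
gripper_width: 0.11
```

move_arm --gripper '[0,0,0,0,0]' --pt "0 -0.1 0.8" --pt "0 0 1.6" --pt "0 0 2.4" --pt "0 0.1 3.2" --pt "0 0.1 4.1" --twist '[0,0,0,0,0]'

```text
t: 78.45
eef_pos: [0.44, 0.2887, 0.1601]
tool_rot: [0.003, 1.0, 0.025, 0.0]
contact_force: [-4.9, -19.9, 54.2]
gripper_width: 0.111
```

move_arm --gripper '[0,0,0.4,0.4,0.4]' --pt "0 0 0" --pt "0 0 0" --pt "0 0 0" --pt "0 0 0" --pt "0 0 0" --twist '[0,0,0,0,0]'

```text
t: 78.87
eef_pos: [0.4374, 0.2922, 0.1587]
tool_rot: [0.0, 1.0, 0.027, -0.001]
contact_force: [0.3, 0.0, 0.4]
gripper_width: 0.4
```

move_arm --gripper '[0.5,0.5,0.5,0.5,0.5]' --pt "0 0 -4" --pt "0 0 -8" --pt "0 0 -12" --pt "0 0 -15" --pt "3 2 -15" --twist '[0,0,0,0,0]'

```text
t: 79.28
eef_pos: [0.4662, 0.2807, 0.3162]
tool_rot: [-0.004, 0.999, 0.032, 0.003]
contact_force: [-0.1, 1.9, 0.1]
gripper_width: 0.5
```

Run:
```python
from h import *
plan(.5607,.213,.30,12.7)
k=snap('top','top34');zoom(k,190,350,140,250,'top34z',5);k=snap('side','side34');zoom(k,180,340,190,310,'side34z',5)
fitq(['tray','drum_lever','tray_tab','saline','coverglass','cap_knob'])
```

```text
t 79.28 pos [0.4662 0.2807 0.3162] rot [-0.0043  0.9995  0.032   0.0029] F [-0.1  1.9  0.1] g 0.5
cur ang 3.7 xyz cm [8.99 7.37 1.61] twist -0.158 rows 2.8 1.3
tray top [([0.565, 0.278, -0.0], 0.71), ([0.558, 0.212, 0.136], 0.43)]
tray side [([0.566, 0.276, 0.002], 0.7), ([0.416, -0.312, -0.002], 0.27)]
drum_lever top []
drum_lever side [([0.44, 0.291, 0.111], 0.79)]
tray_tab top [([0.549, 0.078, 0.048], 0.72)]
tray_tab side [([0.549, 0.077, 0.045], 0.62)]
saline top [([0.611, 0.436, -0.001], 0.76)]
saline side [([0.606, 0.438, 0.001], 0.86), ([0.561, 0.176, 0.119], 0.31)]
coverglass top [([0.547, 0.076, 0.047], 0.32)]
coverglass side [([0.46, 0.422, -0.002], 0.74)]
cap_knob top [([0.563, 0.213, 0.169], 0.94)]
cap_knob side [([0.564, 0.213, 0.167], 0.59)]
```

View pics/side34z.png

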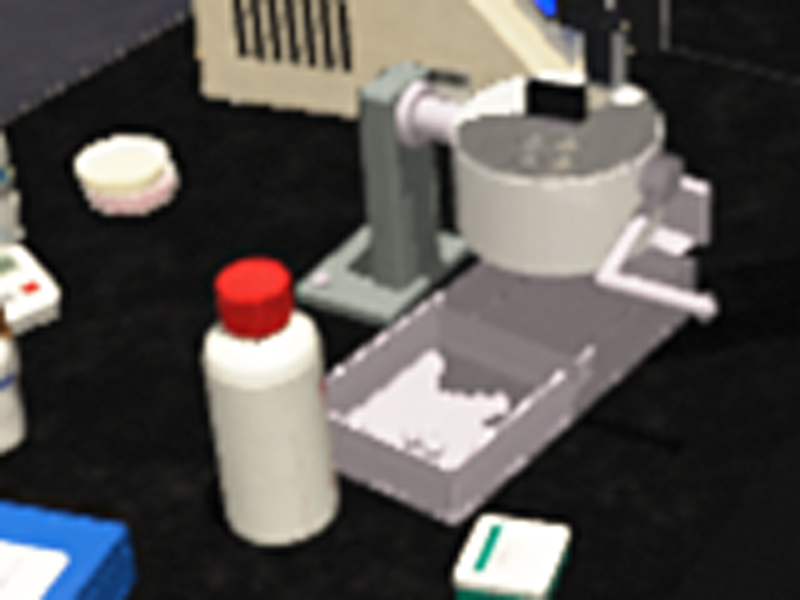

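View pics/top34z.png

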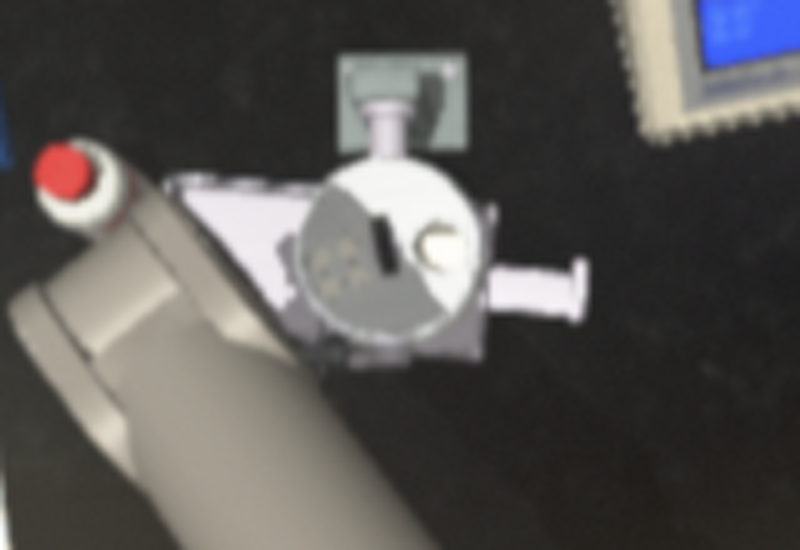

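Run:
```python
from h import *
A=avg('top',6)
B=cv2.imread('pics/top29.png').astype(float); C=cv2.imread('pics/top12.png').astype(float)
def cr(M): return cv2.resize(np.clip(M[180:198,268:288],0,255).astype(np.uint8),None,fx=13,fy=13,interpolation=cv2.INTER_CUBIC)
cv2.imwrite('pics/holes.png',np.hstack([cr(C),cr(B),cr(A)]))
```

```text
(no output)
```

View pics/holes.png

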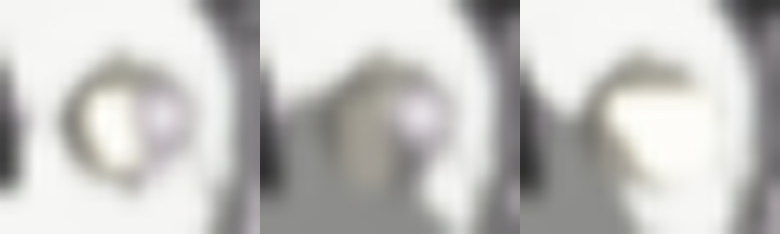

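move_arm --gripper '[0.6,0.6,0.6,0.6,0.6]' --pt "3 2.5 0" --pt "6 5 0" --pt "9 7.4 0.5" --pt "9 7.4 1.6" --pt "9 7.4 1.6" --twist '[-0.1,-0.16,-0.16,-0.16,-0.16]'

```text
t: 80.7
eef_pos: [0.5642, 0.2013, 0.2912]
tool_rot: [0.001, 0.995, 0.104, -0.001]
contact_force: [-1.1, -0.3, -0.6]
gripper_width: 0.602
```

Run:
```python
from h import *
plan(.5607,.213,.237,12.9)
```

```text
t 80.7 pos [0.5642 0.2013 0.2912] rot [ 8.000e-04  9.946e-01  1.035e-01 -1.300e-03] F [-1.1 -0.3 -0.6] g 0.602
cur ang 11.9 xyz cm [-0.09 -1.23  5.41] twist -0.018 rows 1.3 0.1
```

move_arm --gripper '[0.6,0.6,0.6,0.6,0.6]' --pt "-0.1 -1 0" --pt "-0.1 -1 2" --pt "-0.1 -1 4" --pt "-0.1 -1 4.8" --pt "-0.1 -1 4.8" --twist '[-0.02,-0.02,-0.02,-0.02,-0.02]'

```text
t: 81.12
eef_pos: [0.5581, 0.2152, 0.2438]
tool_rot: [0.0, 0.993, 0.118, -0.002]
contact_force: [0.6, 0.2, -0.2]
gripper_width: 0.598
```

Run:
```python
from h import *
plan(.5607,.213,.237,12.9)
```

```text
t 81.12 pos [0.5581 0.2152 0.2438] rot [ 2.000e-04  9.930e-01  1.178e-01 -1.800e-03] F [ 0.6  0.2 -0.2] g 0.598
cur ang 13.5 xyz cm [0.2  0.27 0.68] twist 0.011 rows 0.2 0.1
```

move_arm --gripper '[0.6,0.6,0,0,0]' --pt "0.2 0.2 0.6" --pt "0.2 0.2 0.6" --pt "0.2 0.2 0.6" --pt "0.2 0.2 0.6" --pt "0.2 0.2 0.6" --twist '[0,0,0,0,0]' --squeeze 60

```text
t: 81.53
eef_pos: [0.5628, 0.2124, 0.2401]
tool_rot: [-0.0, 0.993, 0.116, 0.001]
contact_force: [0.8, -0.1, -0.0]
gripper_width: 0.183
```

move_arm --gripper '[0,0,0,0,0]' --pt "0 0 0" --pt "0 0 0" --pt "0 0 0" --pt "0 0 0" --pt "0 0 0" --twist '[0,0,-0.1,-0.2,-0.3]'

```text
t: 81.95
eef_pos: [0.5625, 0.2133, 0.2403]
tool_rot: [-0.001, 0.964, 0.266, 0.001]
contact_force: [-2.5, 2.0, 4.8]
gripper_width: 0.125
```

move_arm --gripper '[0,0,0,0,0]' --pt "0 0 0" --pt "0 0 0" --pt "0 0 0" --pt "0 0 0" --pt "0 0 0" --twist '[-0.12,-0.24,-0.36,-0.48,-0.6]'

```text
t: 82.37
eef_pos: [0.5618, 0.2141, 0.2403]
tool_rot: [-0.001, 0.842, 0.54, 0.0]
contact_force: [-5.6, 3.2, 7.0]
gripper_width: 0.12
```

Run:
```python
from h import *
plan(.5607,.213,.237,92.9)
```

```text
t 82.37 pos [0.5618 0.2141 0.2403] rot [-1.000e-03  8.420e-01  5.395e-01  4.000e-04] F [-5.6  3.2  7. ] g 0.12
cur ang 65.3 xyz cm [-0.14 -0.05  0.33] twist -0.482 rows 0.1 3.9
```

move_arm --gripper '[0,0,0,0,0]' --pt "0 0 0" --pt "0 0 0" --pt "0 0 0" --pt "0 0 0" --pt "0 0 0" --twist '[-0.12,-0.24,-0.36,-0.48,-0.48]'

```text
t: 82.78
eef_pos: [0.561, 0.2143, 0.2402]
tool_rot: [-0.001, 0.689, 0.725, 0.0]
contact_force: [-7.9, 2.5, 9.3]
gripper_width: 0.12
```

move_arm --gripper '[0,0.6,0.6,0.6,0.6]' --pt "0 0 0" --pt "0 0 0" --pt "0 0 0" --pt "0 0 -3" --pt "0 0 -7" --twist '[0,0,0,0,0]'

```text
t: 83.2
eef_pos: [0.5612, 0.2105, 0.3063]
tool_rot: [-0.001, 0.692, 0.722, -0.004]
contact_force: [1.2, 0.2, 0.1]
gripper_width: 0.599
```

Run:
```python
from h import *
plan(.549,.078,.30,-3.5);plan(.549,.078,.30,176.5); print(np.round(get_obs()['q'],2))
```

```text
t 83.2 pos [0.5612 0.2105 0.3063] rot [-0.0014  0.6923  0.7216 -0.0037] F [1.2 0.2 0.1] g 0.599
cur ang 92.4 xyz cm [-13.18  -1.76   0.69] twist 1.673 rows 3.2 13.4
t 83.2 pos [0.5612 0.2105 0.3063] rot [-0.0014  0.6923  0.7216 -0.0037] F [1.2 0.2 0.1] g 0.599
cur ang 92.4 xyz cm [-13.18  -1.76   0.69] twist -1.468 rows 3.2 11.8
[-0.07  0.4  -0.51  1.71  0.22  1.1  -0.61]
```

move_arm --gripper '[0.6,0.6,0.6,0.6,0.6]' --pt "-4 0 -2" --pt "-8 0 -3" --pt "-12 0 -3" --pt "-16 0 -3" --pt "-20 0 -3" --twist '[0,0,0,0,0]'

```text
t: 83.62
eef_pos: [0.5709, 0.0096, 0.3397]
tool_rot: [0.001, 0.692, 0.721, 0.0]
contact_force: [0.4, 0.1, 0.5]
gripper_width: 0.601
```

move_arm --gripper '[0.6,0.6,0.6,0.6,0.6]' --pt "-4 0 0" --pt "-8 0 0" --pt "-12 0 0" --pt "-16 0 0" --pt "-20 0 0" --twist '[0,0,0,0,0]'

```text
t: 84.03
eef_pos: [0.5789, -0.1901, 0.3393]
tool_rot: [0.0, 0.692, 0.721, -0.0]
contact_force: [0.8, 0.5, -0.7]
gripper_width: 0.601
```

Run:
```python
from h import *
st()
A=avg('top',6);a=A[155:225,195:330]; cv2.imwrite('pics/top40z.png',cv2.resize(np.clip(a,0,255).astype(np.uint8),None,fx=5.9,fy=5.9,interpolation=cv2.INTER_CUBIC))
S=avg('side',6);a=S[190:310,215:365]; cv2.imwrite('pics/side40z.png',cv2.resize(np.clip(a*1.2,0,255).astype(np.uint8),None,fx=5,fy=5,interpolation=cv2.INTER_CUBIC))
fitq(['tray','tray_tab','saline','coverglass','timer','drum_lever','cap_knob','big','small'])
```

```text
t 84.03 pos [ 0.5789 -0.1901  0.3393] rot [ 4.000e-04  6.924e-01  7.215e-01 -3.000e-04] F [ 0.8  0.5 -0.7] g 0.601
tray top [([0.561, 0.274, 0.001], 0.56)]
tray side [([0.563, 0.272, 0.001], 0.7)]
tray_tab top [([0.548, 0.076, 0.043], 0.6)]
tray_tab side [([0.549, 0.079, 0.048], 0.85)]
saline top [([0.609, 0.436, 0.001], 0.76), ([0.563, 0.277, -0.001], 0.45)]
saline side [([0.608, 0.432, 0.002], 0.59)]
coverglass top [([0.461, 0.428, -0.003], 0.69)]
coverglass side [([0.46, 0.421, -0.001], 0.75)]
timer top [([0.412, -0.313, -0.002], 0.45), ([0.559, 0.212, 0.136], 0.39)]
timer side [([0.413, -0.309, -0.0], 0.46), ([0.564, 0.215, 0.169], 0.21)]
drum_lever top [([0.444, 0.287, 0.11], 0.93)]
drum_lever side [([0.444, 0.294, 0.112], 0.57)]
cap_knob top [([0.56, 0.215, 0.17], 0.76)]
cap_knob side []
big top []
big side [([0.443, 0.288, 0.111], 0.15)]
small top []
small side []
```

View pics/top40z.png

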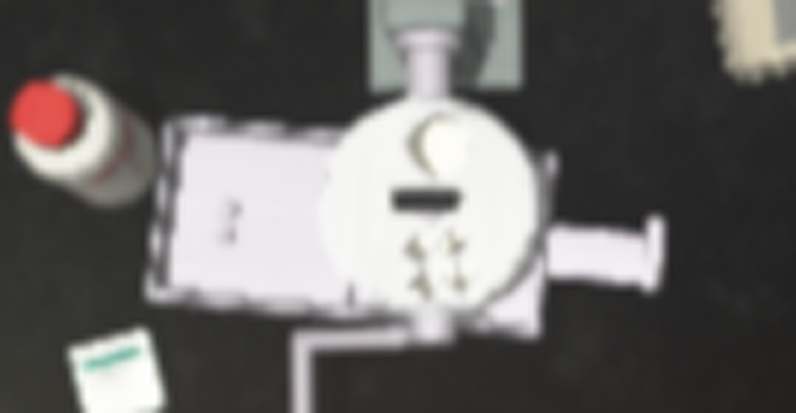

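View pics/side40z.png

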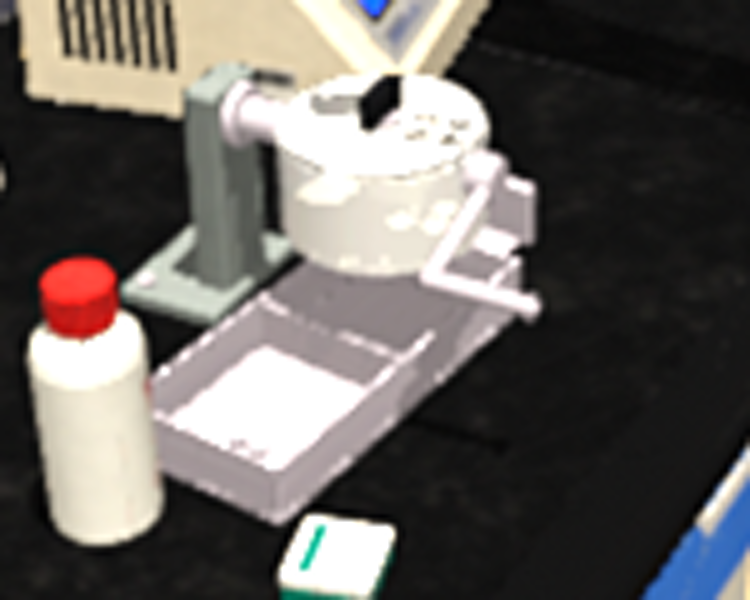

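```bash
python3 -c "
from station import *
hand_in(); print(get_obs()['t'])"
```

```text
the job is handed in; nothing more can be done
the job is handed in; nothing more can be done
```

The sort looks complete and I handed it in at about 85 s. The small-ball count and the contents of the tab-side compartment rest on camera images I could not fully check.

**What I did**
- **Small balls:** I tipped them out through the sieve in three rounds with rocking. Round 1 showed one ball in the compartment away from the tab, round 2 showed a second, and round 3 showed no more. I had already turned the cap to the big hole after round 1, with the drum upright and no tipping, before spotting the missing ball. I turned it back before round 2.
- **Large balls:** I tipped them slowly to about 2.2 rad. Both came out into the compartment next to the tab. I stopped there rather than going on to 3.6.
- **Finish:** The drum is back against its upright stop, the blank part of the cap is over the magazine, and the arm stands clear.

**Last checks**
- The lever height of about 0.111 m agrees with the drum being upright.
- Two small balls are visible in the compartment away from the tab. The side view showed two large balls next to the tab. Through the big hole the magazine looked empty.
- The saline bottle, timer and cover-glass box read within a few millimetres of where they started. The tray ends about 5 mm short of the bottle.

**Uncertain or disagreeing**
- The ball detectors mostly found nothing, so the small-ball count comes from enhanced pictures.
- Two bright specks near the large balls changed when the drum moved. I took them for light spots, but I did not pull the tray out to confirm that no small ball is there.
- Because of the bottle, the tray stood about 2 cm short of the ideal spot for the large balls.
- The tray also shifted about 2 cm sideways once. I corrected that before tipping the large balls.

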